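Run a scoop of ceramic milling balls over the screening chute

TASK

With the scoop, load at least four of the five white ceramic milling balls from the wooden tray into the top of the green screening hopper (never touch the balls with the fingers), then set the scoop down flat, in the tray or on the bench. Lift the hopper's spring-loaded shutter by its red knob to half of its travel, never near wide open, so that the balls run in a thin layer down the screen into the round blue pan, and finish still holding the knob, with the shutter at half and at least four balls in the pan. Do not shift the pan, and leave the palette, jars and bottle alone.

Things in the scene. Friction and masses are not known exactly. Their poses are not given: they have to be found in the camera images.
- hopper: Bench screening hopper, fixed: green sheet-metal bin on dark legs with a bare steel chute. Origin on the bench under the shutter, z up, discharging to its -x. Bin open at the top, inside x 4 to 128 mm, y -55 to 55 mm, walls 3 mm, rim 210 mm high. The floor slopes 25 degrees down to the shutter: 145 mm high at the back, 85 mm at the shutter.
- chute_lip (a point): Middle of the lower lip of the steel chute: hopper x = -85 mm, 45 mm above the bench. The slotted screen chute runs down from the shutter to here, 110 mm wide between 30 mm cheeks. Its axes are the hopper's.
- bridge (a point): Middle of the top of the dark bridge bar over the shutter: 237 mm above the bench, hopper x = -12 mm; the bar is 30 mm deep (hopper x), 138 mm long (hopper y), 8 mm thick. The pull rod passes through it; a coil spring sits on the rod below it. Its axes are the hopper's.
- hopper_mouth (a point): Centre of the bin's open top, at rim height: 66 mm behind the shutter plane (hopper +x), 210 mm above the bench. Its axes are the hopper's.
- gate (a joint): Lift of the aluminium shutter that closes the 64 mm high opening at hopper x = 0, in m: 0 = shut, 0.060 = wide open, 0.030 = half travel. Slides straight up. The pull, weight included, rises evenly from about 6 N shut to 11 N at half and 16 N wide open. Let go, it shuts.
- gate_knob (a point): Middle of the shutter's red knob with black rings: an upright cylinder 18 mm in diameter, 34 mm long (17 mm below to 17 mm above this point), capped by a 25 mm disc 6 mm thick. Shut: 269 mm above the bench, 32 mm above the bridge bar's top; hopper x = -12 mm. Rises with the shutter.
- ball_tray: Wooden tray, fixed, open at the top, floor 4 mm thick, side walls 44 mm high. Origin on the bench under the middle of its floor, x along it. Inside: floor from x = -120 mm (30 mm upright wall) to +120 mm, 77 mm wide (y). The +x end leans outward, 60 degrees steep, from x = +120 mm at the floor to +143 mm at the rim, so that a scoop can run under the balls and up it. Scoop starts at the -x end, balls in the +x half.
- scoop: Loose aluminium hand scoop, about 120 g; all five balls fit. Starts flat on the tray floor, mouth to tray +x. Origin at the bowl's underside, x to its mouth, z up. Floor 72 mm wide, from x = -35 mm (back wall, 32 mm high) to a thin bevelled open lip at +55 mm; sides 2 mm thick, 30 mm high, x -35 to +11 mm. Black flat-sided handle at the back, leaning 25 degrees back from upright, to 113 mm high.
- scoop_grip (a point): Middle of the grip on the scoop's handle, which is 14 mm thick (scoop y) and 22 mm broad here: at x = -65 mm, y = 0, z = 84 mm in the scoop's frame. Pinch it across the 14 mm. Its axes are the scoop's.
- catch_pan: Round blue enamelled catch pan with a white rim, loose, about 450 g, 170 mm across, 36 mm high, walls and floor 3 mm. Origin under its centre. It stands under the chute's lip and must stay there.
- pan_middle (a point): Point on the pan's axis, 12 mm above its underside: a ball lying in the pan is within 80 mm of it.
- bin_middle (a point): Point inside the hopper's bin: hopper x = 45 mm, y = 0, 115 mm above the bench. Balls that have rolled down to the shut shutter lie within 75 mm of it.
- scoop_bowl (a point): Middle of the scoop's bowl: x = 2 mm, 12 mm above the underside. Its axes are the scoop's.
- ball0: Loose smooth white ceramic milling ball, 15 mm in diameter, about 11 g. Origin at its centre.
- ball1: Loose smooth white ceramic milling ball, 15 mm in diameter, about 11 g. Origin at its centre.
- ball2: Loose smooth white ceramic milling ball, 15 mm in diameter, about 11 g. Origin at its centre.
- ball3: Loose smooth white ceramic milling ball, 15 mm in diameter, about 11 g. Origin at its centre.
- ball4: Loose smooth white ceramic milling ball, 15 mm in diameter, about 11 g. Origin at its centre.
- palette: White porcelain flower palette, 152 mm across, 26 mm high. Bystander. Origin under its centre.
- brush_jar: Glass jar of rinsing water, 72 mm across, 85 mm high, with brushes standing up to 195 mm. Bystander. Origin under its centre.
- paint_a: Blue paint jar, 52 mm across, 62 mm high. Bystander. Origin under its centre.
- paint_b: Orange paint jar, 52 mm across, 62 mm high. Bystander. Origin under its centre.
- thinner: Green glass bottle, 60 mm across, 170 mm high. Bystander. Origin under its centre.
Things that resemble listed ones, but are neither listed nor needed, are in the scene too. What is shaped like the scoop but purple or turquoise is not meant. Of the things shaped like the catch_pan, the blue one is meant.

How it is judged:
By the outcome, as a careful person would: the job done as asked, in the order asked, and still so for the second after the job is handed in, while the arm keeps its last pose, push and grip.
It also fails if it takes over 72 s, if anything falls off the work surface, if the arm or the gripper's body presses on something with over 40 N, if the wrist force passes 120 N, or if a joint passes its speed limit or range.

ROBOT

A 6-joint arm with a two-finger parallel gripper is mounted at the origin on the work surface. World frame = base frame: x ahead of the robot, y to its left, z up, the work surface at z = 0. Lengths are in mm, angles in rad, forces in N, time in s.
With the tool pointing down it reaches from about 350 to 775 mm from the base axis. Payload 7.3 kg.
Tool frame: the origin (TCP) lies at the centre of the arm's flange, where the gripper is bolted on; the fingertips stand 178 mm ahead of it and the grasp point (between the pads) lies 159 mm ahead of it; z points along the fingers, y is the direction in which the jaws open and shut (so a half turn about z gives the same grasp; the last joint's range is limited). The gripper opens to 92 mm and grips with 3 to 60 N. Pads are 19 mm wide; open, the fingers measure 130 mm over their backs; the gripper's body (75 mm by 190 mm) begins 47 mm behind the grasp point.
Start: joints at [1.184, 0.342, 1.524, -0, 1.275, -0.146], TCP at [125.179, 509.861, 404.741] pointing down, gripper open.
Joint ranges: [-2.53, 2.53], [-0.77, 2.02], [0.04, 2.7], [-1, 4.14], [0.28, 2.66], [-3.11, 3.11]. Speed limits (rad/s): [2.57, 2.57, 3.14, 3.14, 3.14, 3.14].

INTERFACE

Orientations are given as [roll, pitch, yaw] about the fixed x, y, z axes, in that order (R = Rz(yaw) Ry(pitch) Rx(roll)).
In Python, from plant import status, viewer, ticket gives the robot as it stands.
- The arm moves only by the tool play_rows, never from a script. Its argument "commands" is a list of rows, each an object with "offset": the shift along the tool's x, y, z in m, a list of three; "twist": the turn about the tool's z in degrees. A call has 1 to 5 rows; each row shifts and turns the commanded pose from where the row before left it, along the tool's axes as they then stand; what a row does not reach is not made up. A row lasts 1/10 s, in which the tool goes at most 50 mm and 8.59 degrees, less where a joint would pass 70% of its speed; a pose out of reach is approached as far as the arm can. A call with a gripper value outside its range is refused whole. "jaw" is the closure in counts, from 0 (fully open) to 255 (shut), set as the call begins (left out, the last holds). The fingers move at their own pace and stop on an object; the grip force is fixed at half the most. Time passes only in rows, so rows that do not move let the fingers close. It gives the time, the measured TCP pose, the force and the opening at its end, in the units of the state.
- status.get_obs(): the state, without advancing time (a new reading comes with each control period).
- viewer.capture(name): name is "scene" or "top"; returns the picture (400x640x3 uint8, red, green, blue); there is no depth.
- viewer.camera_params(name): a dict with "fov_y" (degrees; the focal length in pixels is half the picture's height over the tangent of half this angle, whatever the lens; pixels are square), "cx", "cy" (the principal point, pixels), "D" ([k1, k2, p1, p2, k3] as OpenCV has them; the pictures are not rectified), "rvec" (rotation vector, rad) and "tvec" (3), from world to camera coordinates, as OpenCV has them. Camera axes: x right, y down, z forward; pixel columns grow to the right and rows downward; lengths in mm; the calibration is good to about 2 mm. A picture is of the moment at which its call begins. camera_params takes no time and is no camera call.
- ticket.close_job(): hands the job in, once; it reports no verdict.
The state is a dict: "time": time; "joint_positions": joint angles; "dq": joint speeds; "tau": joint torques, N m; "tool_pos": TCP position; "tcp_rot": TCP orientation; "contact_force": force on the tool from outside, world axes, zero at the start; "moment": the same for the moment, N m; "grip_width": finger opening in mm.
Only numpy, scipy, OpenCV 4.12 (cv2) and the standard library are available. Lean on these libraries where they do the work, as an engineer would, in place of code of your own. Each camera call takes 0.05 s, during which the arm holds its last target.

## Working session

There is one attempt and no reset: what is moved stays moved. The work goes in short steps, Python scripts to look and compute and a tool call to move; the robot and the scene stay as the last step left them, time stands still between calls to the robot, and variables do not carry over. Pictures are saved under pics/ and viewed, and the job is handed in when it is done.

Besides the shell and the picture viewer there is one more tool, called after "Emit:" by a JSON object that holds its "api" and its "payload", one argument or row to a line. play_rows: Moves the arm, as the interface text tells. Its arguments: {"type":"object","properties":{"commands":{"type":"array"},"jaw":{"type":"number"}},"required":["commands"]}

```bash
ls; mkdir -p pics
python3 - <<'E'
from plant import status, viewer
import cv2
print(status.get_obs())
for n in("scene","top"):
    p=viewer.camera_params(n);print(n,p)
    cv2.imwrite(f"pics/{n}0.png",viewer.capture(n)[:,:,::-1])
E
```

```text
pics
{'time': 0.0, 'joint_positions': array([ 1.18401660e+00,  3.42715869e-01,  1.52501537e+00,  2.73562443e-06,
        1.27538084e+00, -1.46034495e-01]), 'dq': array([ 1.02113124e-03,  4.53646987e-05,  1.36042780e-04, -1.03911170e-03,
        9.37449567e-04,  7.03324750e-04]), 'tau': array([-1.16946935e-04, -4.31244493e+01, -2.44226986e+01,  7.17665255e-02,
        5.58816246e-02, -1.12836406e-04]), 'tool_pos': array([125.11856004, 509.73533147, 404.04888287]), 'tcp_rot': array([-3.14008978e+00, -2.23688813e-04,  2.90084645e+00]), 'contact_force': array([ 0.37809378,  0.27236049, -0.3361406 ]), 'moment': array([-0.04214392,  0.02727571, -0.04937392]), 'grip_width': 92.04552821670782}
scene {'fov_y': 49.36659709957917, 'cx': 316.10829404167043, 'cy': 202.25365531126394, 'D': array([-0.00062569,  0.        ,  0.        ,  0.        ,  0.        ]), 'rvec': array([ 1.78932143,  1.39530897, -0.758386  ]), 'tvec': array([ -42.25326617, -151.69919336, 1745.82332392])}
top {'fov_y': 50.051643900547695, 'cx': 329.2099541174643, 'cy': 201.6884240690652, 'D': array([-0.0270781,  0.       ,  0.       ,  0.       ,  0.       ]), 'rvec': array([ 2.14717525, -2.05238511,  0.22203122]), 'tvec': array([ -91.30704463,  563.70158482, 1166.30436832])}
```

```bash
cat > h.py <<'E'
import numpy as np,cv2
from plant import status, viewer
def cam(n):
    p=viewer.camera_params(n);f=200/np.tan(np.radians(p['fov_y'])/2)
    K=np.array([[f,0,p['cx']],[0,f,p['cy']],[0,0,1]]);return K,np.array(p['D']),np.array(p['rvec']),np.array(p['tvec'])
def ray(n,uv):
    K,D,r,t=cam(n);R=cv2.Rodrigues(r)[0]
    q=cv2.undistortPoints(np.array(uv,float).reshape(-1,1,2),K,D).reshape(-1,2)
    d=(R.T@np.c_[q,np.ones(len(q))].T).T
    return -R.T@t,d
def onz(n,uv,z):
    c,d=ray(n,uv);return np.round(c+d*((z-c[2])/d[:,2])[:,None],1)
def proj(n,P):
    K,D,r,t=cam(n);return cv2.projectPoints(np.array(P,float).reshape(-1,1,3),r,t,K,D)[0].reshape(-1,2).round(1)
def crop(n,name,x0,x1,y0,y1,s,im=None):
    im=viewer.capture(n)[:,:,::-1] if im is None else im
    cv2.imwrite(f"pics/{name}.png",cv2.resize(im[y0:y1,x0:x1],None,fx=s,fy=s,interpolation=cv2.INTER_CUBIC))
E
python3 - <<'E'
from h import *
t=cv2.imread("pics/top0.png");s=cv2.imread("pics/scene0.png")
crop("top","t_tray",355,425,140,250,5,t)
crop("top","t_hop",155,325,160,250,4.5,t)
crop("scene","s_tray",235,305,205,320,5,s)
crop("scene","s_hop",325,485,145,270,5-.2,s)
print(onz("top",[(216,188)],269))
E
```

```text
[[542.4 203.8 269. ]]
```

Run:
```python
from h import *
T=lambda a:[(355+x/5,140+y/5) for x,y in a]
H=lambda a:[(155+x/4.5,160+y/4.5) for x,y in a]
S=lambda a:[(235+x/5,205+y/5) for x,y in a]
SH=lambda a:[(325+x/4.8,145+y/4.8) for x,y in a]
print("tray rim far L,R, near L,R",onz("top",T([(115,48),(253,68),(50,495),(200,515)]),44))
print("scene rim nearL?,R", onz("scene",S([(101,155),(240,145),(107,487),(272,470)]),44))
print("scoop lip L,R top z6",onz("top",T([(85,298),(207,312)]),5))
print("scoop lip scene z5",onz("scene",S([(118,342),(246,333)]),5))
print("balls top",onz("top",T([(126,147),(115,247),(152,265),(196,259),(198,189)]),11.5))
print("balls scene",onz("scene",S([(238,445),(227,362),(185,357),(138,370),(146,427)]),11.5))
print("bin back rim",onz("top",H([(47,85),(52,290)]),210), "scene",onz("scene",SH([(570,78),(692,163)]),210))
print("bridge",onz("top",H([(262,30),(318,27),(276,270),(328,270)]),237))
print("bridge scene",onz("scene",SH([(352,88),(388,78),(486,194),(522,184)]),237))
print("chute lip",onz("top",H([(487,108),(500,287)]),75))
t=cv2.imread("pics/top0.png");s=cv2.imread("pics/scene0.png")
for n,im in(("top",t),("scene",s)):
    hsv=cv2.cvtColor(im,cv2.COLOR_BGR2HSV)
    m=((hsv[...,0]<6)|(hsv[...,0]>174))&(hsv[...,1]>190)&(hsv[...,2]>90)
    k,l,st,c=cv2.connectedComponentsWithStats(m.astype('uint8'))
    print(n,[(st[i],c[i].round(1)) for i in range(1,k) if st[i,4]>15])
# pan
hsv=cv2.cvtColor(t,cv2.COLOR_BGR2HSV);m=((hsv[...,0]>100)&(hsv[...,0]<118)&(hsv[...,1]>140)).astype('uint8');m[:, :240]=0;m[:,330:]=0;m[:165]=0;m[245:]=0
ys,xs=np.where(m);print("pan mask",xs.min(),xs.max(),ys.min(),ys.max())
# rim circle pts from crop
pts=onz("top",H([(590,86),(717,215),(580,340),(500,300),(490,140),(690,140),(680,290)]),36)
A=np.c_[2*pts[:,:2],np.ones(len(pts))];b=(pts[:,:2]**2).sum(1);x=np.linalg.lstsq(A,b,rcond=None)[0]
print("pan",x[:2],np.sqrt(x[2]+x[0]**2+x[1]**2))
```

```text
tray rim far L,R, near L,R [[ 737.5 -204.1   44. ]
 [ 728.6 -286.8   44. ]
 [ 466.8 -172.6   44. ]
 [ 459.1 -258.3   44. ]]
scene rim nearL?,R [[ 466.9 -256.3   44. ]
 [ 478.4 -174.4   44. ]
 [ 731.7 -286.2   44. ]
 [ 740.9 -204.9   44. ]]
scoop lip L,R top z6 [[ 592.2 -193.2    5. ]
 [ 586.9 -266.6    5. ]]
scoop lip scene z5 [[ 587.5 -265.3    5. ]
 [ 598.3 -194.5    5. ]]
balls top [[ 686.  -215.3   11.5]
 [ 623.  -209.9   11.5]
 [ 612.8 -232.3   11.5]
 [ 617.7 -258.7   11.5]
 [ 661.5 -259.4   11.5]]
balls scene [[ 688.3 -214.6   11.5]
 [ 625.4 -209.6   11.5]
 [ 615.7 -231.4   11.5]
 [ 619.3 -257.9   11.5]
 [ 663.2 -259.7   11.5]]
bin back rim [[575.2 353.6 210. ]
 [457.8 335.5 210. ]] scene [[461.7 332.  210. ]
 [575.  351.9 210. ]]
bridge [[605.  225.9 237. ]
 [608.  194.8 237. ]
 [470.2 204.  237. ]
 [471.5 175.8 237. ]]
bridge scene [[483.2 173.3 237. ]
 [477.2 199.2 237. ]
 [615.  197.6 237. ]
 [610.4 221.5 237. ]]
chute lip [[607.9 125.5  75. ]
 [493.  108.2  75. ]]
top [(array([288, 128,   8,   8,  52], dtype=int32), array([291.6, 131.5])), (array([210, 182,  12,  12,  95], dtype=int32), array([215.3, 187.5])), (array([596, 240,  26,  20, 210], dtype=int32), array([605.8, 251.6]))]
scene [(array([414, 153,   9,   5,  31], dtype=int32), array([417.7, 154.8])), (array([ 32, 259,   7,  14,  43], dtype=int32), array([ 35.1, 265. ]))]
pan mask 262 312 181 234
pan [552.16396674  60.78786174] 82.13290159004312
```

Run:
```python
from h import *
y=np.radians(-6.4);X=np.array([np.cos(y),np.sin(y),0]);Y=np.array([-np.sin(y),np.cos(y),0]);o=np.array([591.3,-230,4])-55*X
P=lambda a,b,c:o+a*X+b*Y+np.array([0,0,c])
pts=[P(55,36,0),P(55,-36,0),P(-65,0,84),P(-78,0,113),P(-35,36,32),P(-35,-36,32)]
print("o",o,"grip",pts[2])
for n,f,b,s in(("top","top0",(355,140),5),("scene","scene0",(235,205),5)):
    p=proj(n,pts);print(n,((p-b)*s).round(0).tolist())
hx=np.array([-.152,.988,0]);hy=np.array([-.988,-.152,0])
# hopper origin from back rim mid (x=131) and bridge (x=-12)
b=np.array([(575.2+457.8+461.7+575)/4,(353.6+335.5+332+351.9)/4,0]);br=np.array([540.0,199,0])
print(b-131*hx,br+12*hx)
print("knob scene top",onz("scene",[(417.7,154.8)],290),"knob top-view", onz("top",[(215.3,187.5)],290))
c1,d1=ray("scene",[(417.7,154.8)]);c2,d2=ray("top",[(215.3,187.5)])
A=np.c_[d1[0],-d2[0]];s=np.linalg.lstsq(A,c2-c1,rcond=None)[0];print(c1+s[0]*d1[0],c2+s[1]*d2[0])
print("empty bench",proj("top",[(480,-80,0),(600,-80,0),(480,-150,0),(600,-150,0),(680,-80,0)]).tolist())
```

```text
o [ 536.64276445 -223.86920873    4.        ] grip [ 472.0478497  -216.62372814   88.        ]
top [[87.0, 293.0], [206.0, 312.0], [136.0, 478.0], [139.0, 494.0], [71.0, 430.0], [194.0, 450.0]]
scene [[246.0, 331.0], [118.0, 343.0], [163.0, 90.0], [158.0, 38.0], [232.0, 186.0], [110.0, 198.0]]
[537.337 213.822   0.   ] [538.176 210.856   0.   ]
knob scene top [[540.5 200.6 290. ]] knob top-view [[538.4 199.5 290. ]]
[539.20384905 201.34729164 289.23119707] [538.74554496 199.90080376 288.69547111]
empty bench [[332.8, 235.2], [334.5, 195.8], [356.4, 236.2], [357.6, 196.9], [335.6, 170.5]]
```

```bash
cat >> h.py <<'E'
def off(D,yaw):
    c,s=np.cos(np.radians(yaw)),np.sin(np.radians(yaw));D=np.array(D,float)
    return [round(float(v),4) for v in (np.array([D[0]*c+D[1]*s, D[0]*s-D[1]*c, -D[2]])/1000)]
def st():
    o=status.get_obs();print(round(o['time'],2),o['tool_pos'].round(1),np.degrees(o['tcp_rot']).round(2),'F',o['contact_force'].round(1),'M',o['moment'].round(2),'w',round(o['grip_width'],1));return o
E
python3 - <<'E'
from h import *
print(off((205,-310,0),173.6),off((142,-416.6,0),173.6))
E
```

```text
[-0.2383, -0.2852, -0.0] [-0.1876, -0.3982, -0.0]
```

Emit:
{"api": "play_rows", "payload": {
  "commands": [
    {"offset": [0,0,0],"twist": -7.4}
  ]
}}

```text
time: 0.2
tool_pos: [125.1, 509.8, 404.3]
tcp_rot: [-3.141, -0.0, 3.032]
contact_force: [-0.2, 0.8, 0.8]
grip_width: 91.8
```

Emit:
{"api": "play_rows", "payload": {
  "commands": [
    {"offset": [-0.0298,-0.0357,0]},
    {"offset": [-0.0298,-0.0357,0]},
    {"offset": [-0.0298,-0.0357,0]},
    {"offset": [-0.0298,-0.0357,0]},
    {"offset": [-0.0298,-0.0357,0]}
  ]
}}

```text
$.commands[0]: bad value
```

Emit:
{"api": "play_rows", "payload": {
  "commands": [
    {"offset": [-0.0298,-0.0357,0]},
    {"offset": [-0.0298,-0.0357,0]},
    {"offset": [-0.0298,-0.0357,0]},
    {"offset": [-0.0188,-0.0398,0]},
    {"offset": [-0.0188,-0.0398,0]}
  ]
}}

```text
$.commands[0]: bad value
```

Emit:
{"api": "play_rows", "payload": {
  "commands": [
    {"offset": [-0.0188,-0.0398,0]},
    {"offset": [-0.0188,-0.0398,0]},
    {"offset": [-0.0188,-0.0398,0]},
    {"offset": [-0.0188,-0.0398,0]},
    {"offset": [-0.0188,-0.0398,0]}
  ]
}}

```text
$.commands[0]: bad value
```

Emit:
{"api": "play_rows", "payload": {
  "commands": [
    {"offset": [-0.0188,-0.0398,0]},
    {"offset": [-0.0188,-0.0398,0]},
    {"offset": [0,0,0]},
    {"offset": [0,0,0]}
  ]
}}

```text
$.commands[0]: bad value
```

Twist is required in every row.

Emit:
{"api": "play_rows", "payload": {
  "commands": [
    {"offset": [-0.0298,-0.0357,0],"twist": 0},
    {"offset": [-0.0298,-0.0357,0],"twist": 0},
    {"offset": [-0.0298,-0.0357,0],"twist": 0},
    {"offset": [-0.0298,-0.0357,0],"twist": 0},
    {"offset": [-0.0298,-0.0357,0],"twist": 0}
  ]
}}

```text
time: 0.7
tool_pos: [253.8, 314.2, 404.6]
tcp_rot: [-3.141, -0.0, 3.031]
contact_force: [1.4, -0.5, -1.0]
grip_width: 91.7
```

Emit:
{"api": "play_rows", "payload": {
  "commands": [
    {"offset": [-0.0298,-0.0357,0],"twist": 0},
    {"offset": [-0.0298,-0.0357,0],"twist": 0},
    {"offset": [-0.0298,-0.0357,0],"twist": 0},
    {"offset": [-0.0188,-0.0398,0],"twist": 0},
    {"offset": [-0.0188,-0.0398,0],"twist": 0}
  ]
}}

```text
time: 1.2
tool_pos: [359.1, 114.4, 404.6]
tcp_rot: [3.141, -0.0, 3.03]
contact_force: [0.9, 0.5, -0.0]
grip_width: 91.9
```

Emit:
{"api": "play_rows", "payload": {
  "commands": [
    {"offset": [-0.0188,-0.0398,0],"twist": 0},
    {"offset": [-0.0188,-0.0398,0],"twist": 0},
    {"offset": [-0.0188,-0.0398,0],"twist": 0},
    {"offset": [-0.0188,-0.0398,0],"twist": 0},
    {"offset": [-0.0188,-0.0398,0],"twist": 0}
  ]
}}

```text
time: 1.7
tool_pos: [430.1, -93.9, 404.6]
tcp_rot: [3.141, -0.0, 3.029]
contact_force: [1.7, 0.4, 0.6]
grip_width: 92.0
```

Emit:
{"api": "play_rows", "payload": {
  "commands": [
    {"offset": [-0.0188,-0.0398,0],"twist": 0},
    {"offset": [-0.0188,-0.0398,0],"twist": 0},
    {"offset": [-0.0188,-0.0398,0],"twist": 0},
    {"offset": [0,0,0],"twist": 0}
  ]
}}

```text
time: 2.1
tool_pos: [473.6, -221.3, 403.7]
tcp_rot: [-3.14, 0.0, 3.026]
contact_force: [-0.2, 0.1, -1.1]
grip_width: 91.8
```

Run:
```python
from h import *
o=st();p=o['tool_pos']
print(off(np.array([472.0,-216.6,247])-p,173.6))
```

```text
2.1 [ 473.6 -221.3  403.7] [-179.93    0.    173.37] F [-0.2  0.1 -1.1] M [ 0.02 -0.08  0.04] w 91.8
[0.0021, 0.0045, 0.1567]
```

Emit:
{"api": "play_rows", "payload": {
  "commands": [
    {"offset": [0.002,0.0045,0.04],"twist": 0},
    {"offset": [0,0,0.045],"twist": 0},
    {"offset": [0,0,0.045],"twist": 0},
    {"offset": [0,0,0.0265],"twist": 0},
    {"offset": [0,0,0],"twist": 0}
  ]
}}

```text
time: 2.6
tool_pos: [469.9, -210.9, 244.7]
tcp_rot: [3.138, -0.008, 3.03]
contact_force: [-0.5, 0.0, 0.7]
grip_width: 91.7
```

Run:
```python
from h import *
o=st();p=o['tool_pos']
print(off(np.array([472.0,-216.6,247])-p,173.6))
crop("scene","s1",215,335,165,325,3.7)
```

```text
2.6 [ 469.9 -210.9  244.7] [179.77  -0.44 173.62] F [-0.5  0.   0.7] M [0.02 0.01 0.05] w 91.7
[-0.0027, -0.0054, -0.0023]
```

Emit:
{"api": "play_rows", "payload": {
  "commands": [
    {"offset": [0,0,0],"twist": 0},
    {"offset": [0,0,0],"twist": 0}
  ]
}}

```text
time: 2.85
tool_pos: [471.8, -212.4, 250.1]
tcp_rot: [-3.14, 0.003, 3.03]
contact_force: [0.5, 0.4, 0.4]
grip_width: 91.6
```

Run:
```python
from h import *
o=st();p=o['tool_pos']
print(off(np.array([472.0,-216.6,247])-p,173.6))
```

```text
2.85 [ 471.8 -212.4  250.1] [-179.92    0.18  173.61] F [0.5 0.4 0.4] M [0.03 0.06 0.03] w 91.6
[-0.0006, -0.0041, 0.0031]
```

Emit:
{"api": "play_rows", "payload": {
  "commands": [
    {"offset": [0,-0.004,0.003],"twist": 0},
    {"offset": [0,0,0],"twist": 0},
    {"offset": [0,0,0],"twist": 0}
  ]
}}

```text
time: 3.15
tool_pos: [470.8, -216.4, 245.6]
tcp_rot: [-3.141, 0.001, 3.03]
contact_force: [0.0, -0.4, 0.5]
grip_width: 91.7
```

Emit:
{"api": "play_rows", "payload": {
  "commands": [
    {"offset": [0,0,0],"twist": 0},
    {"offset": [0,0,0],"twist": 0},
    {"offset": [0,0,0],"twist": 0},
    {"offset": [0,0,0],"twist": 0},
    {"offset": [0,0,0],"twist": 0}
  ],
  "jaw": 255
}}

```text
time: 3.65
tool_pos: [470.8, -216.2, 245.2]
tcp_rot: [3.141, -0.0, 3.03]
contact_force: [0.4, 1.1, 0.4]
grip_width: 56.5
```

Emit:
{"api": "play_rows", "payload": {
  "commands": [
    {"offset": [0,0,0],"twist": 0},
    {"offset": [0,0,0],"twist": 0},
    {"offset": [0,0,0],"twist": 0},
    {"offset": [0,0,0],"twist": 0},
    {"offset": [0,0,0],"twist": 0}
  ]
}}

```text
time: 4.15
tool_pos: [470.8, -216.3, 245.2]
tcp_rot: [3.142, 0.0, 3.03]
contact_force: [-0.1, -0.3, -0.8]
grip_width: 16.7
```

Emit:
{"api": "play_rows", "payload": {
  "commands": [
    {"offset": [0,0,0],"twist": 0},
    {"offset": [0,0,0],"twist": 0}
  ]
}}

```text
time: 4.35
tool_pos: [470.8, -216.3, 245.2]
tcp_rot: [3.141, -0.0, 3.03]
contact_force: [-0.9, 0.5, 0.3]
grip_width: 13.6
```

Run:
```python
from h import *
st()
```

```text
4.35 [ 470.8 -216.3  245.2] [179.99  -0.   173.6 ] F [-0.9  0.5  0.3] M [ 0.03 -0.01  0.02] w 13.6
```

Emit:
{"api": "play_rows", "payload": {
  "commands": [
    {"offset": [-0.004,0,0],"twist": 0},
    {"offset": [-0.007,0,0],"twist": 0},
    {"offset": [-0.008,0,0],"twist": 0},
    {"offset": [-0.008,0,0],"twist": 0},
    {"offset": [-0.008,0,0],"twist": 0}
  ]
}}

```text
time: 4.85
tool_pos: [506.5, -220.2, 245.2]
tcp_rot: [3.142, 0.0, 3.03]
contact_force: [-0.8, 0.3, 1.7]
grip_width: 13.7
```

Run:
```python
from h import *
st()
crop("top","t2",345,435,130,260,4.5)
```

```text
4.85 [ 506.5 -220.2  245.2] [1.8000e+02 1.0000e-02 1.7361e+02] F [-0.8  0.3  1.7] M [0.02 0.06 0.  ] w 13.7
```

Emit:
{"api": "play_rows", "payload": {
  "commands": [
    {"offset": [-0.008,0,0],"twist": 0},
    {"offset": [-0.008,0,0],"twist": 0},
    {"offset": [-0.008,0,0],"twist": 0},
    {"offset": [-0.008,0,0],"twist": 0},
    {"offset": [-0.008,0,0],"twist": 0}
  ]
}}

```text
time: 5.4
tool_pos: [546.1, -224.7, 245.2]
tcp_rot: [3.142, 0.0, 3.03]
contact_force: [-0.9, -1.0, 1.3]
grip_width: 13.6
```

Emit:
{"api": "play_rows", "payload": {
  "commands": [
    {"offset": [-0.008,0,0],"twist": 0},
    {"offset": [-0.008,0,0],"twist": 0},
    {"offset": [-0.007,0,0],"twist": 0}
  ]
}}

```text
time: 5.7
tool_pos: [568.9, -227.2, 245.2]
tcp_rot: [3.142, 0.0, 3.03]
contact_force: [-0.4, 0.1, 2.2]
grip_width: 13.6
```

Run:
```python
from h import *
st()
crop("scene","s2",225,315,195,325,4.5)
```

```text
5.7 [ 568.9 -227.2  245.2] [180.     0.   173.61] F [-0.4  0.1  2.2] M [0.06 0.14 0.01] w 13.6
```

Emit:
{"api": "play_rows", "payload": {
  "commands": [
    {"offset": [-0.005,0,0],"twist": 0},
    {"offset": [-0.004,0,0],"twist": 0},
    {"offset": [-0.004,0,0],"twist": 0}
  ]
}}

```text
time: 6.05
tool_pos: [581.3, -228.6, 245.2]
tcp_rot: [3.141, -0.0, 3.03]
contact_force: [-1.3, 0.3, 1.2]
grip_width: 13.7
```

Emit:
{"api": "play_rows", "payload": {
  "commands": [
    {"offset": [-0.003,0,0],"twist": 0},
    {"offset": [-0.002,0,0],"twist": 0}
  ]
}}

```text
time: 6.25
tool_pos: [586.3, -229.2, 245.2]
tcp_rot: [3.142, -0.0, 3.03]
contact_force: [-0.9, 0.0, 1.4]
grip_width: 13.9
```

Run:
```python
from h import *
st()
crop("scene","s3",245,305,235,315,6)
```

```text
6.25 [ 586.3 -229.2  245.2] [180.   -0.  173.6] F [-0.9  0.   1.4] M [0.02 0.16 0.  ] w 13.9
```

Emit:
{"api": "play_rows", "payload": {
  "commands": [
    {"offset": [-0.002,0,0],"twist": 0},
    {"offset": [-0.001,0,0],"twist": 0}
  ]
}}

```text
time: 6.5
tool_pos: [589.0, -229.5, 245.2]
tcp_rot: [3.141, -0.001, 3.03]
contact_force: [-4.4, 0.5, 3.1]
grip_width: 13.9
```

Emit:
{"api": "play_rows", "payload": {
  "commands": [
    {"offset": [-0.001,0,0],"twist": 0},
    {"offset": [-0.001,0,0],"twist": 0}
  ]
}}

```text
time: 6.7
tool_pos: [590.0, -229.7, 245.5]
tcp_rot: [3.141, -0.004, 3.03]
contact_force: [-11.8, 1.6, 11.1]
grip_width: 13.6
```

Emit:
{"api": "play_rows", "payload": {
  "commands": [
    {"offset": [0,0,-0.003],"twist": 0},
    {"offset": [-0.002,0,-0.004],"twist": 0}
  ]
}}

```text
time: 6.9
tool_pos: [592.9, -229.9, 251.8]
tcp_rot: [3.141, -0.001, 3.03]
contact_force: [-1.5, -1.0, -1.0]
grip_width: 13.9
```

Run:
```python
from h import *
st()
crop("scene","s4",245,305,235,315,6)
```

```text
6.9 [ 592.9 -229.9  251.8] [ 1.7996e+02 -6.0000e-02  1.7359e+02] F [-1.5 -1.  -1. ] M [ 0.09  0.32 -0.06] w 13.9
```

Emit:
{"api": "play_rows", "payload": {
  "commands": [
    {"offset": [-0.003,0,-0.005],"twist": 0},
    {"offset": [-0.003,0,-0.005],"twist": 0},
    {"offset": [-0.003,0,-0.005],"twist": 0}
  ]
}}

```text
time: 7.25
tool_pos: [602.3, -231.0, 267.6]
tcp_rot: [3.142, -0.0, 3.03]
contact_force: [-1.9, -0.4, -0.9]
grip_width: 14.1
```

Run:
```python
from h import *
st()
crop("scene","s5",245,305,235,315,6)
```

```text
7.25 [ 602.3 -231.   267.6] [180.    -0.   173.61] F [-1.9 -0.4 -0.9] M [0.08 0.44 0.03] w 14.1
```

Emit:
{"api": "play_rows", "payload": {
  "commands": [
    {"offset": [-0.003,0,-0.005],"twist": 0},
    {"offset": [-0.0028,0,-0.005],"twist": 0}
  ]
}}

```text
time: 7.5
tool_pos: [608.1, -231.6, 277.5]
tcp_rot: [3.141, 0.0, 3.03]
contact_force: [-0.7, 0.5, -1.3]
grip_width: 14.0
```

Run:
```python
from h import *
st()
crop("scene","s6",245,305,235,315,7)
```

```text
7.5 [ 608.1 -231.6  277.5] [1.7999e+02 2.0000e-02 1.7360e+02] F [-0.7  0.5 -1.3] M [-0.01  0.19 -0.07] w 14.0
```

Emit:
{"api": "play_rows", "payload": {
  "commands": [
    {"offset": [0,0,0.003],"twist": 0},
    {"offset": [0.001,0,0.003],"twist": 0}
  ]
}}

```text
time: 7.75
tool_pos: [605.8, -231.5, 271.9]
tcp_rot: [-3.142, -0.003, 3.03]
contact_force: [-11.8, 2.2, 9.0]
grip_width: 14.1
```

Run:
```python
from h import *
st()
crop("scene","s7",245,305,235,315,7)
```

```text
7.75 [ 605.8 -231.5  271.9] [-180.     -0.18  173.61] F [-11.8   2.2   9. ] M [ 0.2   1.74 -0.05] w 14.1
```

Emit:
{"api": "play_rows", "payload": {
  "commands": [
    {"offset": [0.002,0,0.004],"twist": 0},
    {"offset": [0.002,0,0.004],"twist": 0}
  ]
}}

```text
time: 8.0
tool_pos: [601.4, -231.1, 263.9]
tcp_rot: [3.142, -0.004, 3.03]
contact_force: [-12.6, 0.0, 8.2]
grip_width: 13.8
```

Run:
```python
from h import *
st()
crop("scene","s8",245,305,235,315,7)
```

```text
8.0 [ 601.4 -231.1  263.9] [180.    -0.23 173.61] F [-12.6   0.    8.2] M [ 0.22  1.89 -0.01] w 13.8
```

```bash
cat >> h.py <<'E'
def scoop_pts(tcp,yaw,pitch,pts):
    # pivot at tcp z-159; yaw of scoop deg; pitch nose-up deg; pts in scoop frame
    y=np.radians(yaw);a=np.radians(pitch);X=np.array([np.cos(y),np.sin(y),0]);Y=np.array([-np.sin(y),np.cos(y),0]);Z=np.array([0,0,1.])
    g=np.array(tcp)-[0,0,159];g=g-OFF[0]*X-OFF[1]*Z
    out=[]
    for p in pts:
        v=np.array(p,float)-[-65,0,84];x=v[0]*np.cos(a)-v[2]*np.sin(a);z=v[0]*np.sin(a)+v[2]*np.cos(a)
        out.append(g+x*X+v[1]*Y+z*Z)
    return np.array(out)
OFF=[-1.2,-1.8] # tool grasp pt relative to scoop_grip along scoop x,z (initial: 470.8 vs 472, 245.2 vs 247)
E
python3 - <<'E'
from h import *
for a in(-6,0,6):
    P=scoop_pts((601.4,-231.1,263.9),-6.4,a,[(55,36,0),(55,-36,0),(-35,36,32),(-35,-36,32)])
    print(a,((proj("scene",P)-(245,235))*7).round().tolist(),P[0].round())
E
```

```text
-6 [[295.0, 466.0], [99.0, 486.0], [274.0, 224.0], [85.0, 242.0]] [ 716. -208.   11.]
0 [[295.0, 461.0], [96.0, 482.0], [274.0, 228.0], [85.0, 247.0]] [ 726. -209.   23.]
6 [[295.0, 453.0], [94.0, 474.0], [274.0, 231.0], [84.0, 250.0]] [ 734. -210.   36.]
```

Emit:
{"api": "play_rows", "payload": {
  "commands": [
    {"offset": [0,0,-0.005],"twist": 0},
    {"offset": [-0.002,0,-0.005],"twist": 0},
    {"offset": [-0.003,0,-0.005],"twist": 0},
    {"offset": [-0.003,0,-0.005],"twist": 0}
  ]
}}

```text
time: 8.45
tool_pos: [611.3, -232.0, 283.8]
tcp_rot: [-3.141, 0.001, 3.03]
contact_force: [0.5, 0.6, -2.9]
grip_width: 14.1
```

Run:
```python
from h import *
st()
crop("scene","s9",245,305,235,315,7)
```

```text
8.45 [ 611.3 -232.   283.8] [-1.7999e+02  6.0000e-02  1.7361e+02] F [ 0.5  0.6 -2.9] M [-0.01  0.15  0.03] w 14.1
```

Emit:
{"api": "play_rows", "payload": {
  "commands": [
    {"offset": [-0.004,0,-0.006],"twist": 0},
    {"offset": [-0.008,0,0],"twist": 0},
    {"offset": [-0.008,0,0],"twist": 0},
    {"offset": [-0.007,0,0.002],"twist": 0}
  ]
}}

```text
time: 8.9
tool_pos: [638.5, -235.0, 287.3]
tcp_rot: [-3.141, 0.001, 3.03]
contact_force: [-0.4, 0.4, 0.8]
grip_width: 13.9
```

Run:
```python
from h import *
st()
crop("scene","s10",245,305,235,315,7)
```

```text
8.9 [ 638.5 -235.   287.3] [-1.7999e+02  5.0000e-02  1.7361e+02] F [-0.4  0.4  0.8] M [ 0.07 -0.11 -0.01] w 13.9
```

```bash
python3 - <<'E'
from h import *
crop("scene","s11",215,345,235,365,4.5)
crop("top","t11",345,435,90,220,4.5)
E
python3 - <<'E'
from h import *
print(status.get_obs()['time'])
S=lambda a:[(215+x/4.5,235+y/4.5) for x,y in a]
print(onz("scene",S([(212,407),(242,405),(270,402),(298,399),(328,393)]),7.5))
im=viewer.capture("scene")[:,:,::-1];crop("scene","s12",215,395,275,395,4.4,im)
t=cv2.imread("pics/top0.png");print("kbd near edge",onz("top",[(320,122),(415,124)],10),"far",onz("top",[(320,90),(415,91)],10))
E
```

```text
9.05
[[ 775.3 -281.     7.5]
 [ 778.  -265.     7.5]
 [ 779.7 -249.9    7.5]
 [ 781.4 -234.8    7.5]
 [ 781.4 -218.2    7.5]]
kbd near edge [[ 832.8  -24.5   10. ]
 [ 839.3 -321.3   10. ]] far [[ 941.9  -19.    10. ]
 [ 951.9 -321.3   10. ]]
```

Emit:
{"api": "play_rows", "payload": {
  "commands": [
    {"offset": [0,0,-0.005],"twist": 0},
    {"offset": [0,0,-0.01],"twist": 0},
    {"offset": [0,0,-0.01],"twist": -2}
  ]
}}

```text
time: 9.4
tool_pos: [637.4, -235.0, 313.0]
tcp_rot: [3.141, -0.0, 3.065]
contact_force: [0.1, -0.9, -0.4]
grip_width: 14.2
```

```bash
cat >> h.py <<'E'
def balls(n="scene",z=7.5,roi=None,im=None,name=None,save=None):
    im=viewer.capture(n)[:,:,::-1] if im is None else im
    if save: crop(n,save[0],*save[1:],im=im)
    x0,x1,y0,y1=roi
    g=im[y0:y1,x0:x1].astype(int)
    m=((g.min(2)>125)&(g.max(2)-g.min(2)<50)).astype('uint8')
    k,l,s,c=cv2.connectedComponentsWithStats(m)
    r=[(c[i]+(x0,y0)) for i in range(1,k) if 6<s[i,4]<400]
    a=[s[i,4] for i in range(1,k) if 6<s[i,4]<400]
    for p,q,ar in zip(r,onz(n,r,z) if r else [],a): print(p.round(1),ar,q[:2])
E
python3 - <<'E'
from h import *
st()
balls(roi=(225,345,305,345),save=("s13",215,395,235,395,4.2))
E
```

```text
9.4 [ 637.4 -235.   313. ] [ 1.7999e+02 -2.0000e-02  1.7562e+02] F [ 0.1 -0.9 -0.4] M [ 0.02  0.05 -0.01] w 14.2
[281.5 325.4] 84 [ 786.9 -235. ]
[268.6 327.6] 13 [ 785.8 -266.6]
[262.5 328.3] 15 [ 784.1 -281.2]
```

Run:
```python
from h import *
from scipy.optimize import fsolve,least_squares
o=st();q=o['joint_positions'];print(q.round(4))
data=[([1.184,.3427,1.525,0,1.2754],np.hypot(125.12,509.74),404.05),(q,np.hypot(*o['tool_pos'][:2]),o['tool_pos'][2])]
print(data[1][1])
```

```text
9.45 [ 637.8 -235.1  315.3] [-1.7993e+02  1.7000e-01  1.7577e+02] F [ 0.9 -0.6 -0.5] M [0.04 0.01 0.04] w 13.8
[-0.4659  0.6983  1.1685  0.      1.2716 -1.9628]
679.718194915048
```

Emit:
{"api": "play_rows", "payload": {
  "commands": [
    {"offset": [0,0,0],"twist": 8},
    {"offset": [-0.005,0,-0.005],"twist": 8}
  ]
}}

```text
time: 9.65
tool_pos: [641.9, -235.9, 317.4]
tcp_rot: [3.141, -0.001, 2.779]
contact_force: [-0.9, 1.3, -0.9]
grip_width: 14.1
```

Run:
```python
from h import *
st()
im=viewer.capture("scene")[:,:,::-1]
crop("scene","s14",245,325,295,345,9,im)
s=cv2.imread("pics/scene0.png")
print("kbd scene",onz("scene",[(249.5,357),(372,327)],10))
print("tray far rim scene at z44",onz("scene",[(256,303),(290,299)],44))
print("palette",onz("scene",[(387,293)],20),"orange jar",onz("scene",[(221,302)],30))
```

```text
9.65 [ 641.9 -235.9  317.4] [ 1.7999e+02 -7.0000e-02  1.5924e+02] F [-0.9  1.3 -0.9] M [ 0.02  0.03 -0.  ] w 14.1
kbd scene [[ 860.1 -321.1   10. ]
 [ 848.1  -24.1   10. ]]
tray far rim scene at z44 [[ 733.4 -287.4   44. ]
 [ 741.3 -203.5   44. ]]
palette [[760.7  47.8  20. ]] orange jar [[ 694.6 -372.3   30. ]]
```

Run:
```python
from h import *
B=onz("scene",[(262.8,328.3),(268.9,327.6),(275,327.2),(281.3,326.7),(288.3,325.9)],7.5);print(B)
# yaw -86 scoop; lip mid target start (x0,-168)
for yaw,lip in((-88,(787,-170)),(-88,(787,-345))):
    y=np.radians(yaw);X=np.array([np.cos(y),np.sin(y)])
    p=np.array(lip)-121.2*X
    print(yaw,lip,"tcp xy",p,"r",np.hypot(*p))
```

```text
[[ 784.4 -280.6    7.5]
 [ 786.  -265.9    7.5]
 [ 788.4 -251.3    7.5]
 [ 790.7 -236.2    7.5]
 [ 792.5 -219.2    7.5]]
-88 (787, -170) tcp xy [782.770181   -48.87383177] r 784.2944649133111
-88 (787, -345) tcp xy [ 782.770181   -223.87383177] r 814.1551748969646
```

```bash
cat >> h.py <<'E'
def rows(D,yaw0,tw,w):
    # D world mm total, tw twist per row deg list, w weights list
    w=np.array(w,float)/sum(w);y=yaw0
    for a,t in zip(w,tw):
        print({"offset":off(np.array(D)*a,y),"twist":t});y-=t
    print("final yaw",y)
E
python3 - <<'E'
from h import *
rows((146,187,-20),159.45,[8.5]*8+[1.4],[1,2,3,4,4,4,3,2,1])
E
```

```text
{'offset': [-0.003, 0.0094, 0.0008], 'twist': 8.5}
{'offset': [-0.0031, 0.0195, 0.0017], 'twist': 8.5}
{'offset': [-0.0002, 0.0297, 0.0025], 'twist': 8.5}
{'offset': [0.0056, 0.0391, 0.0033], 'twist': 8.5}
{'offset': [0.0113, 0.0379, 0.0033], 'twist': 8.5}
{'offset': [0.0168, 0.0358, 0.0033], 'twist': 8.5}
{'offset': [0.0164, 0.0247, 0.0025], 'twist': 8.5}
{'offset': [0.0132, 0.0147, 0.0017], 'twist': 8.5}
{'offset': [0.0076, 0.0063, 0.0008], 'twist': 1.4}
final yaw 90.04999999999998
```

Emit:
{"api": "play_rows", "payload": {
  "commands": [
    {"offset": [-0.003,0.0094,0.0008],"twist": 8.5},
    {"offset": [-0.0031,0.0195,0.0017],"twist": 8.5},
    {"offset": [-0.0002,0.0297,0.0025],"twist": 8.5},
    {"offset": [0.0056,0.0391,0.0033],"twist": 8.5},
    {"offset": [0.0113,0.0379,0.0033],"twist": 8.5}
  ]
}}

```text
time: 10.2
tool_pos: [727.8, -126.1, 306.1]
tcp_rot: [3.141, 0.0, 2.039]
contact_force: [0.4, -0.4, -1.4]
grip_width: 13.8
```

Emit:
{"api": "play_rows", "payload": {
  "commands": [
    {"offset": [0.0168,0.0358,0.0033],"twist": 8.5},
    {"offset": [0.0164,0.0247,0.0025],"twist": 8.5},
    {"offset": [0.0132,0.0147,0.0017],"twist": 8.5},
    {"offset": [0.0076,0.0063,0.0008],"twist": 1.4},
    {"offset": [0,0,0],"twist": 0}
  ]
}}

```text
time: 10.7
tool_pos: [788.3, -46.9, 296.8]
tcp_rot: [-3.141, -0.001, 1.578]
contact_force: [-1.5, 0.2, -1.1]
grip_width: 13.2
```

Run:
```python
from h import *
o=st();print(o['joint_positions'].round(3))
crop("scene","s15",235,435,200,350,4)
```

```text
10.7 [788.3 -46.9 296.8] [-1.7999e+02 -3.0000e-02  9.0440e+01] F [-1.5  0.2 -1.1] M [-0.07  0.06 -0.03] w 13.2
[-0.156  0.951  0.709  0.     1.482 -0.164]
```

Emit:
{"api": "play_rows", "payload": {
  "commands": [
    {"offset": [0,0,0.01],"twist": 0},
    {"offset": [0,0,0.016],"twist": 0},
    {"offset": [0,0,0.014],"twist": 0},
    {"offset": [0,0,0.006],"twist": 0},
    {"offset": [0,0,0],"twist": 0}
  ]
}}

```text
time: 11.25
tool_pos: [787.5, -49.2, 249.5]
tcp_rot: [-3.139, -0.001, 1.574]
contact_force: [0.4, -0.6, -0.8]
grip_width: 13.7
```

Emit:
{"api": "play_rows", "payload": {
  "commands": [
    {"offset": [0,0,0.003],"twist": 0},
    {"offset": [0,0,0.002],"twist": 0},
    {"offset": [0,0,0],"twist": 0}
  ]
}}

```text
time: 11.55
tool_pos: [788.0, -48.7, 246.5]
tcp_rot: [3.141, -0.0, 1.574]
contact_force: [-0.1, 0.0, -0.5]
grip_width: 14.1
```

Emit:
{"api": "play_rows", "payload": {
  "commands": [
    {"offset": [0,0,0.003],"twist": 0},
    {"offset": [0,0,0],"twist": 0}
  ]
}}

```text
time: 11.75
tool_pos: [788.0, -48.6, 243.3]
tcp_rot: [3.141, 0.0, 1.575]
contact_force: [0.8, -0.9, -0.4]
grip_width: 13.9
```

Emit:
{"api": "play_rows", "payload": {
  "commands": [
    {"offset": [0,0,0.001],"twist": 0},
    {"offset": [0,0,0],"twist": 0}
  ]
}}

```text
time: 11.95
tool_pos: [788.0, -48.6, 242.8]
tcp_rot: [3.141, 0.0, 1.575]
contact_force: [1.1, 0.3, 0.9]
grip_width: 13.9
```

Emit:
{"api": "play_rows", "payload": {
  "commands": [
    {"offset": [0,0,0.001],"twist": 0},
    {"offset": [0,0,0],"twist": 0}
  ]
}}

```text
time: 12.15
tool_pos: [788.0, -48.6, 241.6]
tcp_rot: [3.141, 0.0, 1.574]
contact_force: [0.2, 0.1, 0.7]
grip_width: 13.9
```

Emit:
{"api": "play_rows", "payload": {
  "commands": [
    {"offset": [-0.008,0,0.0005],"twist": 0},
    {"offset": [-0.016,0,0],"twist": 0},
    {"offset": [-0.023,0,0],"twist": 0},
    {"offset": [-0.025,0,0],"twist": 0},
    {"offset": [-0.025,0,0],"twist": 0}
  ]
}}

```text
time: 12.65
tool_pos: [788.0, -148.9, 241.2]
tcp_rot: [3.141, 0.0, 1.573]
contact_force: [0.3, 1.2, 2.8]
grip_width: 14.0
```

Run:
```python
from h import *
st()
crop("scene","s16",225,365,265,365,5.5)
```

```text
12.65 [ 788.  -148.9  241.2] [1.7997e+02 2.0000e-02 9.0130e+01] F [0.3 1.2 2.8] M [ 0.08  0.12 -0.02] w 14.0
```

Emit:
{"api": "play_rows", "payload": {
  "commands": [
    {"offset": [-0.025,0,0],"twist": 0},
    {"offset": [-0.025,0,0],"twist": 0},
    {"offset": [-0.02,0,0],"twist": 0},
    {"offset": [-0.006,0,0.003],"twist": 0},
    {"offset": [0.006,0,0.004],"twist": 0}
  ]
}}

```text
time: 13.2
tool_pos: [788.1, -220.4, 235.7]
tcp_rot: [3.138, 0.002, 1.571]
contact_force: [0.4, 1.2, 6.4]
grip_width: 13.9
```

Run:
```python
from h import *
st()
crop("scene","s17",215,355,255,355,5.5)
```

```text
13.2 [ 788.1 -220.4  235.7] [1.7981e+02 1.4000e-01 8.9990e+01] F [0.4 1.2 6.4] M [-0.28  0.13 -0.03] w 13.9
```

Emit:
{"api": "play_rows", "payload": {
  "commands": [
    {"offset": [0.006,0,0.003],"twist": 0},
    {"offset": [0.006,0,0.002],"twist": 0},
    {"offset": [0,0,0],"twist": 0}
  ]
}}

```text
time: 13.55
tool_pos: [788.4, -202.9, 227.9]
tcp_rot: [-3.14, -0.001, 1.575]
contact_force: [-0.3, -0.3, 1.6]
grip_width: 13.5
```

Run:
```python
from h import *
o=st();print(o['joint_positions'].round(3))
crop("scene","s18",205,345,255,355,5.5)
```

```text
13.55 [ 788.4 -202.9  227.9] [-1.7992e+02 -4.0000e-02  9.0260e+01] F [-0.3 -0.3  1.6] M [-0.13  0.03 -0.  ] w 13.5
[-0.346  1.062  0.656  0.     1.426 -0.35 ]
```

Run:
```python
from h import *
S=lambda a:[(205+x/5.5,255+y/5.5) for x,y in a]
S0=lambda a:[(215+x/5.5,255+y/5.5) for x,y in a]
print("t13.2",onz("scene",S0([(52,440),(88,425),(70,463)]),7.5))
b=onz("scene",S([(70,449),(128,431),(95,472)]),7.5);print("t13.55",b,np.hypot(b[:,0],b[:,1]))
t=cv2.imread("pics/top0.png")
print("jar orange top",onz("top",[(434,166)],62),"kbd corner",onz("top",[(415,124)],15))
```

```text
t13.2 [[ 781.6 -372.3    7.5]
 [ 777.4 -356.5    7.5]
 [ 795.9 -365.6    7.5]]
t13.55 [[ 782.5 -388.2    7.5]
 [ 779.  -363.1    7.5]
 [ 797.5 -378.4    7.5]] [873.50185461 859.46646822 882.71898699]
jar orange top [[ 687.8 -367.1   62. ]] kbd corner [[ 837.1 -320.3   15. ]]
```

Run:
```python
from h import *
print("obs lip (235.5,319),(238.6,343.5)")
for a in(5,10,15,20):
    P=scoop_pts((788.4,-202.9,227.9),-89.7,a,[(55,-36,0),(55,36,0),(-35,36,0)])
    print(a,proj("scene",P).tolist(),P[:,2].round(1))
rows((-48,13,75),90.2,[0]*4,[1,2,3,3])
```

```text
obs lip (235.5,319),(238.6,343.5)
5 [[241.0, 325.3], [244.2, 348.9], [282.1, 343.0]] [ -2.5  -2.5 -10.4]
10 [[238.1, 322.6], [241.1, 346.3], [279.2, 342.7]] [ 8.8  8.8 -6.8]
15 [[235.6, 319.8], [238.4, 343.4], [276.4, 342.1]] [20.6 20.6 -2.7]
20 [[233.4, 316.7], [236.2, 340.3], [273.6, 341.4]] [32.8 32.8  2. ]
{'offset': [0.0015, -0.0053, -0.0083], 'twist': 0}
{'offset': [0.0029, -0.0107, -0.0167], 'twist': 0}
{'offset': [0.0044, -0.016, -0.025], 'twist': 0}
{'offset': [0.0044, -0.016, -0.025], 'twist': 0}
final yaw 90.2
```

Emit:
{"api": "play_rows", "payload": {
  "commands": [
    {"offset": [0.001,-0.004,-0.006],"twist": 0},
    {"offset": [0.003,-0.008,-0.012],"twist": 0},
    {"offset": [0.004,-0.012,-0.018],"twist": 0},
    {"offset": [0.005,-0.016,-0.023],"twist": 0},
    {"offset": [0.005,-0.02,-0.024],"twist": 0}
  ]
}}

```text
time: 14.1
tool_pos: [727.7, -185.5, 311.5]
tcp_rot: [-3.14, -0.001, 1.575]
contact_force: [0.8, 0.8, -0.7]
grip_width: 13.9
```

Emit:
{"api": "play_rows", "payload": {
  "commands": [
    {"offset": [0.006,-0.024,-0.024],"twist": 0},
    {"offset": [0.006,-0.025,-0.024],"twist": 0},
    {"offset": [0.006,-0.025,-0.024],"twist": 0},
    {"offset": [0.008,-0.025,-0.022],"twist": 0},
    {"offset": [0.01,-0.025,-0.016],"twist": 0}
  ]
}}

```text
time: 14.6
tool_pos: [602.8, -150.1, 423.3]
tcp_rot: [3.141, 0.0, 1.574]
contact_force: [0.3, -0.4, -1.4]
grip_width: 13.9
```

Run:
```python
from h import *
st()
crop("scene","s19",205,385,195,355,4.4)
```

```text
14.6 [ 602.8 -150.1  423.3] [1.7995e+02 1.0000e-02 9.0180e+01] F [ 0.3 -0.4 -1.4] M [ 0.01  0.05 -0.04] w 13.9
```

Emit:
{"api": "play_rows", "payload": {
  "commands": [
    {"offset": [0.01,-0.014,-0.004],"twist": -1},
    {"offset": [0.014,-0.02,-0.005],"twist": -1},
    {"offset": [0.018,-0.024,-0.006],"twist": -1},
    {"offset": [0.021,-0.026,-0.006],"twist": -1},
    {"offset": [0.023,-0.026,-0.006],"twist": -1}
  ]
}}

```text
time: 15.15
tool_pos: [489.1, -68.6, 448.6]
tcp_rot: [-3.141, -0.001, 1.662]
contact_force: [-0.6, -0.1, -1.0]
grip_width: 14.2
```

Emit:
{"api": "play_rows", "payload": {
  "commands": [
    {"offset": [0.024,-0.025,-0.004],"twist": -1},
    {"offset": [0.026,-0.022,-0.002],"twist": -1},
    {"offset": [0.028,-0.018,0],"twist": -1},
    {"offset": [0.03,-0.012,0],"twist": -0.7},
    {"offset": [0.03,-0.006,0],"twist": 0}
  ]
}}

```text
time: 15.65
tool_pos: [389.0, 58.9, 454.8]
tcp_rot: [-3.141, -0.0, 1.726]
contact_force: [-0.3, 0.7, -1.0]
grip_width: 13.7
```

Run:
```python
from h import *
o=st()
rows(np.array([395,230,460])-o['tool_pos'],98.9,[0]*5,[1]*5)
rows((90,170,0),98.9,[0]*8,[2,3,3,3,3,2,2,1])
```

```text
15.65 [389.   58.9 454.8] [-1.7998e+02 -2.0000e-02  9.8890e+01] F [-0.3  0.7 -1. ] M [ 0.02  0.08 -0.08] w 13.7
{'offset': [0.0336, 0.0065, -0.001], 'twist': 0}
{'offset': [0.0336, 0.0065, -0.001], 'twist': 0}
{'offset': [0.0336, 0.0065, -0.001], 'twist': 0}
{'offset': [0.0336, 0.0065, -0.001], 'twist': 0}
{'offset': [0.0336, 0.0065, -0.001], 'twist': 0}
final yaw 98.9
{'offset': [0.0162, 0.0121, -0.0], 'twist': 0}
{'offset': [0.0243, 0.0182, -0.0], 'twist': 0}
{'offset': [0.0243, 0.0182, -0.0], 'twist': 0}
{'offset': [0.0243, 0.0182, -0.0], 'twist': 0}
{'offset': [0.0243, 0.0182, -0.0], 'twist': 0}
{'offset': [0.0162, 0.0121, -0.0], 'twist': 0}
{'offset': [0.0162, 0.0121, -0.0], 'twist': 0}
{'offset': [0.0081, 0.0061, -0.0], 'twist': 0}
final yaw 98.9
```

Emit:
{"api": "play_rows", "payload": {
  "commands": [
    {"offset": [0.03,0.002,-0.002],"twist": 0},
    {"offset": [0.032,0.006,-0.004],"twist": 0},
    {"offset": [0.033,0.0065,-0.005],"twist": 0},
    {"offset": [0.033,0.0065,-0.005],"twist": 0},
    {"offset": [0.033,0.0065,-0.004],"twist": 0}
  ]
}}

```text
time: 16.15
tool_pos: [392.4, 222.7, 475.0]
tcp_rot: [-3.142, -0.0, 1.726]
contact_force: [0.6, -0.1, -1.9]
grip_width: 13.7
```

Emit:
{"api": "play_rows", "payload": {
  "commands": [
    {"offset": [0.033,0.0065,0],"twist": 0},
    {"offset": [0.033,0.0065,0],"twist": 0},
    {"offset": [0.033,0.009,0],"twist": 0},
    {"offset": [0.028,0.013,0],"twist": 0},
    {"offset": [0.022,0.018,0],"twist": 0}
  ]
}}

```text
time: 16.65
tool_pos: [421.5, 378.5, 474.7]
tcp_rot: [-3.141, -0.0, 1.728]
contact_force: [0.7, -0.1, -1.7]
grip_width: 14.2
```

Emit:
{"api": "play_rows", "payload": {
  "commands": [
    {"offset": [0.015,0.022,0],"twist": 0},
    {"offset": [0.008,0.022,0],"twist": 0},
    {"offset": [0.001,0.02,0],"twist": 0},
    {"offset": [0,0.013,0],"twist": 0},
    {"offset": [0,0.006,0],"twist": 0}
  ]
}}

```text
time: 17.15
tool_pos: [501.4, 413.4, 473.8]
tcp_rot: [-3.14, 0.001, 1.726]
contact_force: [-0.1, -0.1, -2.2]
grip_width: 13.9
```

Run:
```python
from h import *
o=st();p=o['tool_pos'][:2]-[537.7,212.3]
print("hopper x,y",p@[-.152,.988],p@[-.988,-.152])
crop("scene","s20",345,505,125,265,4.8)
crop("top","t20",135,295,130,250,4.8)
```

```text
17.15 [501.4 413.4 473.8] [-1.7992e+02  3.0000e-02  9.8880e+01] F [-0.1 -0.1 -2.2] M [-0.02  0.06  0.04] w 13.9
hopper x,y 204.15826893603594 5.2967760819578125
```

Emit:
{"api": "play_rows", "payload": {
  "commands": [
    {"offset": [-0.008,0.002,0],"twist": 0},
    {"offset": [-0.014,0.002,0.004],"twist": 0},
    {"offset": [-0.016,0.001,0.008],"twist": 0},
    {"offset": [-0.012,0,0.012],"twist": 0},
    {"offset": [-0.006,0,0.012],"twist": 0}
  ]
}}

```text
time: 17.75
tool_pos: [514.1, 356.6, 438.9]
tcp_rot: [3.141, 0.0, 1.725]
contact_force: [-0.4, 0.1, -2.4]
grip_width: 14.1
```

Emit:
{"api": "play_rows", "payload": {
  "commands": [
    {"offset": [0,0,0.012],"twist": 0},
    {"offset": [0,0,0.008],"twist": 0},
    {"offset": [0,0,0.004],"twist": 0},
    {"offset": [0,0,0],"twist": 0}
  ]
}}

```text
time: 18.15
tool_pos: [514.0, 359.0, 414.3]
tcp_rot: [-3.141, 0.0, 1.727]
contact_force: [-1.3, 0.2, -1.6]
grip_width: 13.8
```

```bash
cat >> h.py <<'E'
def hop(o):
    p=o['tool_pos'][:2]-[537.7,212.3];print("hopper x,y",(p@[-.152,.988]).round(1),(p@[-.988,-.152]).round(1))
E
python3 - <<'E'
from h import *
o=st();hop(o)
crop("scene","s21",375,515,125,235,5.5)
crop("top","t21",135,295,130,250,4.8)
E
```

```text
18.15 [514.  359.  414.3] [-1.7995e+02  1.0000e-02  9.8930e+01] F [-1.3  0.2 -1.6] M [-0.03  0.05  0.02] w 13.8
hopper x,y 148.6 1.1
```

Emit:
{"api": "play_rows", "payload": {
  "commands": [
    {"offset": [0,0,0.004],"twist": 0},
    {"offset": [0,0,0.003],"twist": 0},
    {"offset": [-0.003,0,0],"twist": 0},
    {"offset": [-0.003,0,0],"twist": 0}
  ]
}}

```text
time: 18.65
tool_pos: [515.1, 352.8, 407.7]
tcp_rot: [-3.142, -0.0, 1.726]
contact_force: [-0.5, 2.4, -1.3]
grip_width: 13.8
```

Emit:
{"api": "play_rows", "payload": {
  "commands": [
    {"offset": [-0.003,0,0],"twist": 0},
    {"offset": [-0.003,0,0],"twist": 0}
  ]
}}

```text
time: 18.85
tool_pos: [516.1, 346.9, 408.1]
tcp_rot: [3.141, -0.001, 1.726]
contact_force: [-1.2, 1.6, -1.7]
grip_width: 13.8
```

Emit:
{"api": "play_rows", "payload": {
  "commands": [
    {"offset": [-0.004,0,0],"twist": 0},
    {"offset": [-0.005,0,-0.001],"twist": 0},
    {"offset": [-0.005,0,-0.002],"twist": 0}
  ]
}}

```text
time: 19.15
tool_pos: [518.2, 332.7, 410.9]
tcp_rot: [-3.141, -0.0, 1.726]
contact_force: [0.0, 3.0, -1.6]
grip_width: 14.2
```

Run:
```python
from h import *
o=st();hop(o)
crop("scene","s22",375,515,125,235,5.5)
```

```text
19.15 [518.2 332.7 410.9] [-179.99   -0.     98.9 ] F [ 0.   3.  -1.6] M [0.38 0.13 0.06] w 14.2
hopper x,y 121.9 0.9
```

Emit:
{"api": "play_rows", "payload": {
  "commands": [
    {"offset": [-0.006,0,-0.003],"twist": 0},
    {"offset": [-0.006,0,-0.003],"twist": 0},
    {"offset": [-0.006,0,-0.003],"twist": 0},
    {"offset": [-0.006,0,-0.003],"twist": 0},
    {"offset": [-0.006,0,-0.003],"twist": 0}
  ]
}}

```text
time: 19.7
tool_pos: [522.9, 302.9, 426.2]
tcp_rot: [3.141, -0.0, 1.726]
contact_force: [0.1, 1.6, -2.1]
grip_width: 13.7
```

Run:
```python
from h import *
o=st();hop(o)
crop("scene","s23",375,515,125,235,5.5)
crop("top","t23",135,295,130,250,4.8)
```

```text
19.7 [522.9 302.9 426.2] [179.99  -0.    98.9 ] F [ 0.1  1.6 -2.1] M [0.38 0.11 0.01] w 13.7
hopper x,y 91.8 0.9
```

Emit:
{"api": "play_rows", "payload": {
  "commands": [
    {"offset": [0.006,0,0],"twist": 0},
    {"offset": [0.01,0,0],"twist": 0},
    {"offset": [0.006,0,-0.004],"twist": 0},
    {"offset": [0,0,-0.01],"twist": 0},
    {"offset": [0,0,-0.02],"twist": 0}
  ]
}}

```text
time: 20.3
tool_pos: [519.1, 325.8, 459.3]
tcp_rot: [-3.139, 0.001, 1.727]
contact_force: [0.7, -0.5, -1.9]
grip_width: 14.0
```

Emit:
{"api": "play_rows", "payload": {
  "commands": [
    {"offset": [0,0,-0.024],"twist": 0},
    {"offset": [0.01,0,-0.024],"twist": 0},
    {"offset": [0.02,0,-0.01],"twist": 0},
    {"offset": [0.03,0,0],"twist": 0},
    {"offset": [0.03,0,0],"twist": 0}
  ]
}}

```text
time: 20.8
tool_pos: [505.1, 414.8, 519.6]
tcp_rot: [3.139, -0.001, 1.726]
contact_force: [1.3, 0.7, -1.9]
grip_width: 13.8
```

Run:
```python
from h import *
o=st();hop(o)
crop("scene","s24",375,515,105,235,5.5)
crop("top","t24",135,295,130,250,4.8)
```

```text
20.8 [505.1 414.8 519.6] [ 1.7987e+02 -4.0000e-02  9.8860e+01] F [ 1.3  0.7 -1.9] M [-0.06  0.01 -0.02] w 13.8
hopper x,y 205.0 1.4
```

Run:
```python
from h import *
im=viewer.capture("scene")[:,:,::-1]
crop("scene","s25",195,275,290,360,9,im)
print(onz("scene",[(218,336.6),(228.9,332.5),(222,340.5)],7.5))
im=viewer.capture("top")[:,:,::-1];crop("top","t25",380,480,100,200,6,im)
```

```text
[[ 782.6 -387.6    7.5]
 [ 776.8 -361.4    7.5]
 [ 796.4 -379.     7.5]]
```

Run:
```python
from h import *
b=onz("top",[(428.2,144),(433.5,138.5),(436.5,143.5)],7.5);print(b)
s=onz("scene",[(195+305/9,290+387/9),(195+247/9,290+457/9),(195+205/9,290+417/9)],7.5);print(s)
print("jar top disc",onz("top",[(380+336/6,100+390/6)],62),"kbd corner top",onz("top",[(380+210/6,100+143/6)],15),"scene",onz("scene",[(195+488/9,290+548/9)],15))
print("tray corner",onz("top",[(380+157/6,100+318/6)],44))
B=(b+s)[:,:2]/2
from scipy.optimize import least_squares
Q=[((.3427,1.525),np.hypot(125.12,509.74),404.05),((.6983,1.1685),679.7,315.3),((.951,.709),np.hypot(788.3,46.9),296.8),((1.062,.656),np.hypot(788.4,202.9),227.9)]
o=status.get_obs();q=o['joint_positions'];Q.append(((q[1],q[2]),np.hypot(*o['tool_pos'][:2]),o['tool_pos'][2]))
def f(x):
    L1,L2,c,h,be=x;r=[]
    for (a,b_),R,z in Q:
        r+=[c+L1*np.sin(a)+L2*np.sin(a+b_+be)-np.sqrt(R*R-76.5**2),h+L1*np.cos(a)+L2*np.cos(a+b_+be)-z]
    return r
s_=least_squares(f,[506,350,10,34,0]);print(s_.x,s_.fun.round(1))
L1,L2,c,h,be=s_.x
m=max(np.sqrt((c+L1*np.sin(a)+L2*np.sin(a+.06+be))**2+76.5**2) for a in np.linspace(.6,2.02,400) if abs(h+L1*np.cos(a)+L2*np.cos(a+.06+be)-241)<4)
print("rmax at z241",m)
for yaw in(-70,-75,-80,-85,-90):
    y=np.radians(yaw);H=np.array([np.cos(y),np.sin(y)]);Rt=np.array([np.sin(y),-np.cos(y)])
    S=B@H;L=B@Rt;l=(L.min()+L.max())/2
    P=lambda s,d=0:s*H+(l+d)*Rt
    s0=S.min()-22;s1=S.max()+35
    print(yaw,"lat",(L-l).round(0),"S",S.round(0),"heelR start",P(s0-90,38).round(),"lipL end",P(s1,-36).round(),"lipL start",P(s0,-36).round(),"heelL start",P(s0-90,-38).round(),"tcp start",P(s0-121.2).round(1),"end",P(s1-121.2).round(1),np.hypot(*P(s1-121.2)).round())
```

```text
[[ 775.9 -362.6    7.5]
 [ 794.8 -379.2    7.5]
 [ 778.8 -388.4    7.5]]
[[ 778.3 -361.6    7.5]
 [ 797.5 -378.     7.5]
 [ 781.7 -388.     7.5]]
jar top disc [[ 691.2 -373.    62. ]] kbd corner top [[ 837.7 -320.3   15. ]] scene [[ 847.4 -319.8   15. ]]
tray corner [[ 730.6 -288.5   44. ]]
[5.06065318e+02 3.82418310e+02 2.67432387e-02 8.27349786e+01
 1.21291793e-01] [ 0.3  0.  -0.4  0.1 -0.  -0.   0.2 -0.1 -0.1  0. ]
rmax at z241 874.3889937443741
-70 lat [ 3. -9.  9.] S [606. 628. 632.] heelR start [ 706. -269.] lipL end [ 835. -406.] lipL start [ 806. -328.] heelL start [ 777. -243.] tcp start [ 731.1 -226.5] end [ 759.3 -304.1] 818.0
-75 lat [ 5. -9.  9.] S [551. 572. 577.] heelR start [ 716. -262.] lipL end [ 833. -410.] lipL start [ 811. -330.] heelL start [ 790. -243.] tcp start [ 745.1 -222.4] end [ 766.6 -302.6] 824.0
-80 lat [ 7. -9.  9.] S [492. 511. 518.] heelR start [ 727. -257.] lipL end [ 830. -415.] lipL start [ 816. -333.] heelL start [ 802. -244.] tcp start [ 759.4 -219.8] end [ 773.8 -301.8] 831.0
-85 lat [ 9. -9.  8.] S [428. 447. 455.] heelR start [ 738. -253.] lipL end [ 827. -419.] lipL start [ 820. -336.] heelL start [ 814. -246.] tcp start [ 773.4 -218.7] end [ 780.6 -301.6] 837.0
-90 lat [ 10. -10.   6.] S [362. 379. 388.] heelR start [ 749. -250.] lipL end [ 823. -423.] lipL start [ 823. -340.] heelL start [ 825. -250.] tcp start [ 786.6 -218.9] end [ 786.6 -302. ] 843.0
```

Run:
```python
from h import *
o=st();p=o['tool_pos']
P=[p,np.array([405,215,520]),np.array([430,0,500]),np.array([600,-150,420]),np.array([772.5,-205,330])]
for a,b in zip(P,P[1:]): print(off(b-a,98.9), np.linalg.norm(b-a).round())
```

```text
21.0 [505.2 414.7 518.1] [1.7998e+02 2.0000e-02 9.8990e+01] F [-0.1 -0.5 -0.9] M [-0.08  0.03  0.02] w 14.0
[-0.1818, -0.1298, -0.0019] 223.0
[-0.2163, -0.0086, 0.02] 217.0
[-0.1745, 0.1447, 0.08] 240.0
[-0.081, 0.1619, 0.09] 202.0
```

Emit:
{"api": "play_rows", "payload": {
  "commands": [
    {"offset": [-0.02,-0.018,0],"twist": 0},
    {"offset": [-0.032,-0.025,0],"twist": 0},
    {"offset": [-0.034,-0.027,0],"twist": 0},
    {"offset": [-0.034,-0.026,0],"twist": 0},
    {"offset": [-0.034,-0.024,0],"twist": 0}
  ]
}}

```text
time: 21.5
tool_pos: [409.4, 241.1, 518.4]
tcp_rot: [3.14, 0.0, 1.725]
contact_force: [1.9, 0.3, -0.9]
grip_width: 13.8
```

Emit:
{"api": "play_rows", "payload": {
  "commands": [
    {"offset": [-0.038,-0.01,0],"twist": 0},
    {"offset": [-0.042,-0.002,0.004],"twist": 0},
    {"offset": [-0.042,-0.002,0.004],"twist": 0},
    {"offset": [-0.042,-0.001,0.004],"twist": 0},
    {"offset": [-0.042,0,0.004],"twist": 0}
  ]
}}

```text
time: 22.0
tool_pos: [426.9, 35.2, 502.5]
tcp_rot: [3.14, 0.001, 1.725]
contact_force: [0.7, -0.2, -1.9]
grip_width: 13.9
```

Emit:
{"api": "play_rows", "payload": {
  "commands": [
    {"offset": [-0.038,0.008,0.006],"twist": 0},
    {"offset": [-0.034,0.018,0.01],"twist": 0},
    {"offset": [-0.03,0.026,0.014],"twist": 0},
    {"offset": [-0.03,0.028,0.014],"twist": 0},
    {"offset": [-0.028,0.03,0.014],"twist": 1}
  ]
}}

```text
time: 22.5
tool_pos: [561.5, -105.9, 444.1]
tcp_rot: [3.141, 0.001, 1.706]
contact_force: [-0.1, 0.1, -1.5]
grip_width: 14.2
```

Emit:
{"api": "play_rows", "payload": {
  "commands": [
    {"offset": [-0.026,0.03,0.015],"twist": 1},
    {"offset": [-0.022,0.032,0.018],"twist": 1},
    {"offset": [-0.018,0.032,0.018],"twist": 0.9},
    {"offset": [-0.014,0.03,0.018],"twist": 0},
    {"offset": [-0.01,0.025,0.015],"twist": 0}
  ]
}}

```text
time: 23.0
tool_pos: [720.1, -179.1, 358.8]
tcp_rot: [-3.141, 0.0, 1.656]
contact_force: [-0.3, 1.0, -1.0]
grip_width: 13.5
```

Run:
```python
from h import *
o=st();p=o['tool_pos']
print(off(np.array([772.2,-205,300])-p,95))
```

```text
23.0 [ 720.1 -179.1  358.8] [-1.7996e+02  2.0000e-02  9.4890e+01] F [-0.3  1.  -1. ] M [-0.09  0.05 -0.03] w 13.5
[-0.0304, 0.0497, 0.0588]
```

Emit:
{"api": "play_rows", "payload": {
  "commands": [
    {"offset": [-0.008,0.018,0.015],"twist": 0},
    {"offset": [-0.008,0.015,0.018],"twist": 0},
    {"offset": [-0.008,0.01,0.016],"twist": 0},
    {"offset": [-0.004,0.004,0.012],"twist": 0},
    {"offset": [0,0,0.006],"twist": 0}
  ]
}}

```text
time: 23.5
tool_pos: [769.0, -202.0, 292.1]
tcp_rot: [3.14, 0.001, 1.657]
contact_force: [4.7, -0.9, 2.9]
grip_width: 14.6
```

Emit:
{"api": "play_rows", "payload": {
  "commands": [
    {"offset": [0,0,0.005],"twist": 0},
    {"offset": [0,0,0.005],"twist": 0},
    {"offset": [0,0,0.005],"twist": 0}
  ]
}}

```text
time: 23.8
tool_pos: [769.7, -200.6, 283.7]
tcp_rot: [3.13, 0.005, 1.658]
contact_force: [7.1, -2.0, 0.9]
grip_width: 14.0
```

Run:
```python
from h import *
o=st();p=o['tool_pos']
print(off(np.array([772.2,-205,241])-p,95))
crop("scene","s26",205,345,255,355,5.5)
```

```text
23.8 [ 769.7 -200.6  283.7] [179.33   0.28  95.02] F [ 7.1 -2.   0.9] M [-0.54 -1.37  0.1 ] w 14.0
[-0.0046, 0.0021, 0.0427]
```

Emit:
{"api": "play_rows", "payload": {
  "commands": [
    {"offset": [0,0.006,-0.008],"twist": 0},
    {"offset": [0,0.006,-0.004],"twist": 0},
    {"offset": [0,0,0],"twist": 0}
  ]
}}

```text
time: 24.15
tool_pos: [780.7, -199.2, 291.8]
tcp_rot: [3.14, 0.001, 1.658]
contact_force: [-0.3, 0.1, -1.2]
grip_width: 13.7
```

Run:
```python
from h import *
o=st()
crop("scene","s27",205,345,255,355,5.5)
```

```text
24.15 [ 780.7 -199.2  291.8] [1.799e+02 4.000e-02 9.502e+01] F [-0.3  0.1 -1.2] M [-0.03  0.05 -0.01] w 13.7
```

Run:
```python
from h import *
print("obs R(256.5,315) L(262.8,337.2) heelL(297,320)")
for yaw in(-85,-80):
  for a in(-15,-20,-25):
    P=scoop_pts((780.7,-199.2,291.8),yaw,a,[(55,-36,0),(55,36,0),(-35,36,0)])
    print(yaw,a,proj("scene",P).tolist(),P[:,2].round(1))
```

```text
obs R(256.5,315) L(262.8,337.2) heelL(297,320)
-85 -15 [[253.8, 315.8], [260.2, 338.4], [295.6, 321.9]] [22.4 22.4 45.7]
-85 -20 [[258.1, 316.9], [264.7, 339.4], [298.8, 321.1]] [14.6 14.6 45.4]
-85 -25 [[262.6, 317.6], [269.4, 340.0], [302.0, 320.1]] [ 7.8  7.8 45.8]
-80 -15 [[253.4, 318.6], [262.4, 340.7], [297.0, 321.7]] [22.4 22.4 45.7]
-80 -20 [[257.6, 319.4], [266.9, 341.4], [300.1, 320.7]] [14.6 14.6 45.4]
-80 -25 [[262.0, 319.9], [271.5, 341.8], [303.1, 319.5]] [ 7.8  7.8 45.8]
```

Emit:
{"api": "play_rows", "payload": {
  "commands": [
    {"offset": [0,0,0.007],"twist": 0},
    {"offset": [0,0,0.007],"twist": 0},
    {"offset": [0,0,0.007],"twist": 0},
    {"offset": [0,0,0.007],"twist": 0},
    {"offset": [0,0,0.006],"twist": 0}
  ]
}}

```text
time: 24.7
tool_pos: [780.8, -199.5, 255.5]
tcp_rot: [3.141, 0.0, 1.658]
contact_force: [0.3, 0.1, 1.7]
grip_width: 14.2
```

Emit:
{"api": "play_rows", "payload": {
  "commands": [
    {"offset": [0,0,0.005],"twist": 0},
    {"offset": [0,0,0.004],"twist": 0},
    {"offset": [0,0,0.003],"twist": 0},
    {"offset": [0,0,0],"twist": 0}
  ]
}}

```text
time: 25.1
tool_pos: [780.7, -199.6, 243.1]
tcp_rot: [-3.141, -0.0, 1.658]
contact_force: [0.4, 0.6, -0.5]
grip_width: 13.9
```

Emit:
{"api": "play_rows", "payload": {
  "commands": [
    {"offset": [0,0,0.001],"twist": 0},
    {"offset": [0,0,0.0005],"twist": 0}
  ]
}}

```text
time: 25.3
tool_pos: [780.8, -199.6, 242.5]
tcp_rot: [3.141, 0.0, 1.658]
contact_force: [-0.5, 0.5, 1.0]
grip_width: 13.7
```

Run:
```python
from h import *
o=st()
crop("scene","s28",205,345,255,355,5.5)
for a in(-5,0,5):
    P=scoop_pts(o['tool_pos'],-85,a,[(55,-36,0),(55,36,0),(-35,36,0),(-35,-36,32)]);print(a,((proj("scene",P)-(205,255))*5.5).round().tolist())
```

```text
25.3 [ 780.8 -199.6  242.5] [1.7998e+02 1.0000e-02 9.5000e+01] F [-0.5  0.5  1. ] M [-0.24  0.09 -0.03] w 13.7
-5 [[234.0, 392.0], [267.0, 518.0], [468.0, 449.0], [415.0, 283.0]]
0 [[215.0, 381.0], [248.0, 508.0], [452.0, 451.0], [405.0, 281.0]]
5 [[197.0, 369.0], [229.0, 496.0], [435.0, 451.0], [395.0, 279.0]]
```

Emit:
{"api": "play_rows", "payload": {
  "commands": [
    {"offset": [0,0,0.001],"twist": 0},
    {"offset": [0,0,0],"twist": 0}
  ]
}}

```text
time: 25.55
tool_pos: [780.8, -199.5, 241.4]
tcp_rot: [3.141, -0.0, 1.658]
contact_force: [-0.8, 0.2, 1.5]
grip_width: 14.1
```

Emit:
{"api": "play_rows", "payload": {
  "commands": [
    {"offset": [-0.01,0,0],"twist": 0},
    {"offset": [-0.022,0,0],"twist": 0},
    {"offset": [-0.03,0,0],"twist": 0},
    {"offset": [-0.03,0,0],"twist": 0},
    {"offset": [-0.025,0,0],"twist": 0}
  ]
}}

```text
time: 26.05
tool_pos: [790.5, -318.6, 241.3]
tcp_rot: [3.141, 0.001, 1.657]
contact_force: [0.9, 0.1, 1.4]
grip_width: 13.5
```

Emit:
{"api": "play_rows", "payload": {
  "commands": [
    {"offset": [-0.013,0,0],"twist": 0},
    {"offset": [-0.003,0,0.003],"twist": 0},
    {"offset": [0.006,0,0.005],"twist": 0},
    {"offset": [0.006,0,0.003],"twist": 0},
    {"offset": [0.006,0,0.002],"twist": 0}
  ]
}}

```text
time: 26.55
tool_pos: [790.8, -313.8, 228.5]
tcp_rot: [3.141, 0.001, 1.658]
contact_force: [0.1, -1.2, 3.7]
grip_width: 14.0
```

Run:
```python
from h import *
o=st()
crop("scene","s29",155,335,255,375,4.4)
```

```text
26.55 [ 790.8 -313.8  228.5] [1.7996e+02 4.0000e-02 9.5010e+01] F [ 0.1 -1.2  3.7] M [-0.39  0.03  0.03] w 14.0
```

Run:
```python
from h import *
print(onz("scene",[(175.5,347.5),(183.4,344.1),(172.7,353.2)],7.5), status.get_obs()['time'])
im=viewer.capture("scene")[:,:,::-1];crop("scene","s30",135,275,305,395,5.5,im)
im=viewer.capture("top")[:,:,::-1];crop("top","t30",400,640,80,240,3.3,im)
print("slab",onz("top",[(515,170),(515,110),(630,170)],20))
```

```text
[[ 789.8 -485.4    7.5]
 [ 784.4 -467.6    7.5]
 [ 804.4 -491.3    7.5]] 26.6
slab [[ 700.  -622.7   20. ]
 [ 896.7 -633.1   20. ]
 [ 716.6 -977.4   20. ]]
```

Emit:
{"api": "play_rows", "payload": {
  "commands": [
    {"offset": [0,0,0],"twist": 0},
    {"offset": [0,0,0],"twist": 0},
    {"offset": [0,0,0],"twist": 0}
  ],
  "jaw": 180
}}

```text
time: 27.0
tool_pos: [790.7, -314.3, 227.7]
tcp_rot: [-3.141, -0.0, 1.658]
contact_force: [0.0, 0.1, -0.4]
grip_width: 26.5
```

Run:
```python
from h import *
o=st()
im=viewer.capture("scene")[:,:,::-1];crop("scene","s31",145,285,275,365,5.5,im)
```

```text
27.0 [ 790.7 -314.3  227.7] [-1.7996e+02 -3.0000e-02  9.4990e+01] F [ 0.   0.1 -0.4] M [-0.1   0.08 -0.01] w 26.5
```

Run:
```python
from h import *
c=onz("scene",[(190.8,339),(193.7,363.7),(233.2,352.8)],1);print(c)
b=onz("scene",[(145+167/5.5,275+398/5.5),(145+211/5.5,275+382/5.5),(145+153/5.5,275+432/5.5)],7.5);print(b,np.hypot(b[:,0],b[:,1]))
lip=(c[0]+c[1])[:2]/2;d=c[1]-c[0];yaw=np.degrees(np.arctan2(-d[0],d[1]));print(lip,yaw, np.linalg.norm(d))
y=np.radians(-85);print("grip xy",lip-120*np.array([np.cos(y),np.sin(y)]))
```

```text
[[ 768.1 -451.7    1. ]
 [ 839.9 -445.7    1. ]
 [ 832.5 -356.5    1. ]]
[[ 789.3 -485.7    7.5]
 [ 785.5 -467.7    7.5]
 [ 805.5 -491.     7.5]] [926.76802923 914.19556989 943.35107463]
[ 804.  -448.7] -85.22315043041301 72.05026023547724
grip xy [ 793.54131087 -329.15663623]
```

Emit:
{"api": "play_rows", "payload": {
  "commands": [
    {"offset": [-0.007,0.001,-0.008],"twist": 0},
    {"offset": [-0.008,0.001,-0.007],"twist": 0},
    {"offset": [0,0,0],"twist": 0}
  ]
}}

```text
time: 27.35
tool_pos: [794.0, -330.2, 244.2]
tcp_rot: [3.14, 0.002, 1.657]
contact_force: [-0.5, 0.1, 0.3]
grip_width: 26.7
```

Emit:
{"api": "play_rows", "payload": {
  "commands": [
    {"offset": [0,0,0],"twist": 0},
    {"offset": [0,0,0],"twist": 0},
    {"offset": [0,0,0],"twist": 0}
  ],
  "jaw": 255
}}

```text
time: 27.65
tool_pos: [794.1, -328.4, 242.5]
tcp_rot: [-3.141, -0.001, 1.658]
contact_force: [0.6, 0.3, -1.1]
grip_width: 13.7
```

Run:
```python
from h import *
B=np.array([(788.3,-486),(784.5,-468),(804.5,-491.)])
best=[]
for yaw in range(-90,10,5):
  y=np.radians(yaw);H=np.array([np.cos(y),np.sin(y)]);Lf=np.array([-H[1],H[0]])
  for r in(850,864):
    for th in np.arange(-40,-20,.5):
      P=r*np.array([np.cos(np.radians(th)),np.sin(np.radians(th))])
      a=(B-P)@H-65;b=(B-P)@Lf
      if a.min()<-29 or a.max()>48 or abs(b).max()>31: continue
      for ud in(90,95,100):
        u=np.array([np.cos(np.radians(ud)),np.sin(np.radians(ud))]);ua,ub=u@H,u@Lf
        L=0
        for L in range(0,120,2):
          if (a-ua*L).max()>50 or (a-ua*L).min()<-31 or abs(b-ub*L).max()>33: break
        best.append((L,yaw,r,th,ud,P.round(),a.round(),b.round()))
best.sort(key=lambda x:-x[0])
for k in best[:8]:print(k)
```

```text
(62, -40, 864, np.float64(-32.0), 90, array([ 733., -458.]), array([ -4., -19.,  11.]), array([14., 26., 21.]))
(62, -35, 864, np.float64(-32.5), 90, array([ 729., -464.]), array([ -4., -17.,  12.]), array([16., 29., 22.]))
(60, -35, 864, np.float64(-32.5), 95, array([ 729., -464.]), array([ -4., -17.,  12.]), array([16., 29., 22.]))
(58, -45, 864, np.float64(-32.0), 90, array([ 733., -458.]), array([ -6., -21.,   9.]), array([19., 29., 27.]))
(58, -25, 864, np.float64(-33.0), 100, array([ 725., -471.]), array([ -1., -12.,  16.]), array([13., 28., 15.]))
(56, -45, 864, np.float64(-31.5), 90, array([ 737., -451.]), array([ -4., -19.,  11.]), array([12., 22., 20.]))
(56, -40, 864, np.float64(-32.0), 95, array([ 733., -458.]), array([ -4., -19.,  11.]), array([14., 26., 21.]))
(56, -35, 864, np.float64(-32.0), 95, array([ 733., -458.]), array([ -3., -17.,  13.]), array([ 9., 21., 14.]))
```

Run:
```python
from h import *
rows((-61,-129,-8),95,[-7.5]*6,[2,3,4,4,3,1.5])
```

```text
{'offset': [-0.0141, -0.0082, 0.0009], 'twist': -7.5}
{'offset': [-0.0193, -0.015, 0.0014], 'twist': -7.5}
{'offset': [-0.0229, -0.0232, 0.0018], 'twist': -7.5}
{'offset': [-0.0197, -0.026, 0.0018], 'twist': -7.5}
{'offset': [-0.0121, -0.0213, 0.0014], 'twist': -7.5}
{'offset': [-0.0046, -0.0113, 0.0007], 'twist': -7.5}
final yaw 140.0
```

Emit:
{"api": "play_rows", "payload": {
  "commands": [
    {"offset": [0,0,-0.01],"twist": 0},
    {"offset": [0,0,-0.016],"twist": 0},
    {"offset": [0,0,-0.014],"twist": 0}
  ]
}}

```text
time: 27.95
tool_pos: [794.1, -328.6, 284.5]
tcp_rot: [3.141, -0.0, 1.658]
contact_force: [0.3, 0.2, -0.1]
grip_width: 13.7
```

Emit:
{"api": "play_rows", "payload": {
  "commands": [
    {"offset": [-0.0141,-0.0082,0.001],"twist": -7.5},
    {"offset": [-0.0193,-0.015,0.0014],"twist": -7.5},
    {"offset": [-0.0229,-0.0232,0.0018],"twist": -7.5},
    {"offset": [-0.0197,-0.026,0.0018],"twist": -7.5},
    {"offset": [-0.0121,-0.0213,0.0014],"twist": -7.5}
  ]
}}

```text
time: 28.45
tool_pos: [737.0, -448.6, 276.5]
tcp_rot: [-3.141, 0.0, 2.317]
contact_force: [0.2, -0.6, -2.2]
grip_width: 13.8
```

Emit:
{"api": "play_rows", "payload": {
  "commands": [
    {"offset": [-0.0046,-0.0113,0.005],"twist": -7.5},
    {"offset": [0,0,0.005],"twist": 0},
    {"offset": [0,0,0],"twist": 0}
  ]
}}

```text
time: 28.75
tool_pos: [733.1, -457.4, 264.8]
tcp_rot: [3.141, -0.002, 2.44]
contact_force: [-0.4, 0.2, -1.7]
grip_width: 13.9
```

Run:
```python
from h import *
o=st()
im=viewer.capture("scene")[:,:,::-1];crop("scene","s32",135,275,275,375,5.5,im)
print(off(np.array([733,-457,258])-o['tool_pos'],140))
```

```text
28.75 [ 733.1 -457.4  264.8] [ 1.7997e+02 -1.2000e-01  1.3981e+02] F [-0.4  0.2 -1.7] M [0.06 0.05 0.01] w 13.9
[0.0003, 0.0002, 0.0068]
```

Emit:
{"api": "play_rows", "payload": {
  "commands": [
    {"offset": [0,0,0.005],"twist": 0},
    {"offset": [0,0,0.003],"twist": 0},
    {"offset": [0,0,0],"twist": 0}
  ]
}}

```text
time: 29.1
tool_pos: [733.5, -456.9, 257.4]
tcp_rot: [3.141, -0.001, 2.444]
contact_force: [0.4, -0.1, -0.4]
grip_width: 13.8
```

Emit:
{"api": "play_rows", "payload": {
  "commands": [
    {"offset": [0,0,0.0015],"twist": 0},
    {"offset": [0,0,0],"twist": 0}
  ]
}}

```text
time: 29.3
tool_pos: [733.2, -457.6, 257.1]
tcp_rot: [3.141, 0.001, 2.444]
contact_force: [0.5, -0.0, -0.4]
grip_width: 13.8
```

Emit:
{"api": "play_rows", "payload": {
  "commands": [
    {"offset": [0,0,0.0015],"twist": 0},
    {"offset": [0,0,0],"twist": 0}
  ]
}}

```text
time: 29.5
tool_pos: [733.1, -457.9, 256.1]
tcp_rot: [3.141, 0.002, 2.443]
contact_force: [-0.5, -0.8, 3.7]
grip_width: 14.1
```

Emit:
{"api": "play_rows", "payload": {
  "commands": [
    {"offset": [0.0116,0.0138,0],"twist": 0},
    {"offset": [0.0231,0.0276,0],"twist": 0},
    {"offset": [0.0315,0.0375,0],"twist": 0},
    {"offset": [0.0193,0.023,-0.025],"twist": 0},
    {"offset": [0.0064,0.0077,-0.035],"twist": 0}
  ]
}}

```text
time: 30.0
tool_pos: [733.1, -310.2, 311.9]
tcp_rot: [-3.141, -0.009, 2.447]
contact_force: [0.5, -0.6, -1.6]
grip_width: 14.0
```

Run:
```python
from h import *
o=st()
im=viewer.capture("scene")[:,:,::-1];crop("scene","s33",135,315,255,375,4.4,im)
```

```text
30.0 [ 733.1 -310.2  311.9] [-179.96   -0.53  140.22] F [ 0.5 -0.6 -1.6] M [-0.04  0.04  0.02] w 14.0
```

Emit:
{"api": "play_rows", "payload": {
  "commands": [
    {"offset": [-0.0193,-0.023,0.003],"twist": 0},
    {"offset": [-0.0276,-0.0329,0.008],"twist": 0},
    {"offset": [-0.0276,-0.0329,0.01],"twist": 0},
    {"offset": [-0.018,-0.0214,0.012],"twist": 0},
    {"offset": [-0.0018,-0.0023,0.006],"twist": 0}
  ]
}}

```text
time: 30.55
tool_pos: [730.8, -467.1, 268.9]
tcp_rot: [-3.14, -0.005, 2.438]
contact_force: [0.6, -0.4, -2.1]
grip_width: 13.7
```

Emit:
{"api": "play_rows", "payload": {
  "commands": [
    {"offset": [0,0,0.004],"twist": 0},
    {"offset": [0,0,0.003],"twist": 0},
    {"offset": [0,0,0],"twist": 0}
  ]
}}

```text
time: 30.85
tool_pos: [733.6, -459.7, 270.4]
tcp_rot: [3.141, 0.001, 2.446]
contact_force: [-0.6, 0.2, -1.0]
grip_width: 13.9
```

Run:
```python
from h import *
o=st()
im=viewer.capture("scene")[:,:,::-1];crop("scene","s34",135,335,255,375,4,im)
print(off(np.array([733,-458,258])-o['tool_pos'],140))
```

```text
30.85 [ 733.6 -459.7  270.4] [1.7997e+02 4.0000e-02 1.4012e+02] F [-0.6  0.2 -1. ] M [ 0.02  0.04 -0.01] w 13.9
[0.0016, 0.0009, 0.0124]
```

Emit:
{"api": "play_rows", "payload": {
  "commands": [
    {"offset": [0.0015,0.001,0.006],"twist": 0},
    {"offset": [0,0,0.006],"twist": 0},
    {"offset": [0,0,0.002],"twist": 0},
    {"offset": [0,0,0],"twist": 0}
  ]
}}

```text
time: 31.3
tool_pos: [732.7, -459.4, 255.5]
tcp_rot: [3.141, 0.0, 2.444]
contact_force: [-0.4, -0.7, -1.7]
grip_width: 13.8
```

Emit:
{"api": "play_rows", "payload": {
  "commands": [
    {"offset": [0,0,0.003],"twist": 0},
    {"offset": [0,0,0],"twist": 0}
  ]
}}

```text
time: 31.5
tool_pos: [732.6, -459.9, 253.0]
tcp_rot: [3.141, 0.002, 2.443]
contact_force: [-1.0, 1.4, 2.8]
grip_width: 14.0
```

Emit:
{"api": "play_rows", "payload": {
  "commands": [
    {"offset": [0,0,0.002],"twist": 0},
    {"offset": [0,0,0],"twist": 0}
  ]
}}

```text
time: 31.7
tool_pos: [732.5, -459.9, 250.3]
tcp_rot: [3.141, 0.001, 2.443]
contact_force: [-0.5, -0.1, 3.4]
grip_width: 13.7
```

Emit:
{"api": "play_rows", "payload": {
  "commands": [
    {"offset": [0.0116,0.0138,0],"twist": 0},
    {"offset": [0.0231,0.0276,0],"twist": 0},
    {"offset": [0.0315,0.0375,0],"twist": 0},
    {"offset": [0.0257,0.0306,-0.01],"twist": 0},
    {"offset": [0.0064,0.0077,-0.045],"twist": 0}
  ]
}}

```text
time: 32.2
tool_pos: [731.5, -300.6, 295.6]
tcp_rot: [-3.139, -0.021, 2.448]
contact_force: [0.7, -0.9, -1.6]
grip_width: 13.7
```

Run:
```python
from h import *
o=st()
im=viewer.capture("scene")[:,:,::-1];crop("scene","s35",135,335,255,375,4,im)
```

```text
32.2 [ 731.5 -300.6  295.6] [-179.84   -1.22  140.27] F [ 0.7 -0.9 -1.6] M [-0.07 -0.03  0.01] w 13.7
```

Run:
```python
from h import *
print(onz("scene",[(265.3,326),(186.8,347),(171.8,354.3)],7.5))
o=st()
B=onz("scene",[(186.8,347)],7.5)[0,:2]-[1.5,0]
H=np.array([.766,-.643]);Lf=np.array([.643,.766])
P=B-65*H-26*Lf+0*H;print(P,np.hypot(*P))
print(off(np.r_[P,270]-o['tool_pos'],140.2))
```

```text
[[ 778.9 -273.7    7.5]
 [ 794.8 -459.8    7.5]
 [ 807.  -493.2    7.5]]
32.25 [ 733.3 -301.7  310.7] [1.7992e+02 3.0000e-02 1.4028e+02] F [ 3.2 -0.8  7.2] M [-0.08 -0.18 -0.  ] w 13.7
[ 726.792 -437.921] 848.5289703392572
[-0.0822, -0.1088, 0.0407]
```

Emit:
{"api": "play_rows", "payload": {
  "commands": [
    {"offset": [-0.0164,-0.0218,0.004],"twist": 0},
    {"offset": [-0.0263,-0.0348,0.01],"twist": 0},
    {"offset": [-0.0238,-0.0316,0.012],"twist": 0},
    {"offset": [-0.0123,-0.0163,0.012],"twist": 0},
    {"offset": [-0.0033,-0.0044,0.006],"twist": 0}
  ]
}}

```text
time: 32.75
tool_pos: [723.7, -446.7, 257.1]
tcp_rot: [-3.141, -0.004, 2.439]
contact_force: [-0.4, 0.5, -1.9]
grip_width: 13.9
```

Emit:
{"api": "play_rows", "payload": {
  "commands": [
    {"offset": [0,0,0.006],"twist": 0},
    {"offset": [0,0,0.004],"twist": 0},
    {"offset": [0,0,0.002],"twist": 0},
    {"offset": [0,0,0],"twist": 0}
  ]
}}

```text
time: 33.15
tool_pos: [726.3, -441.5, 250.7]
tcp_rot: [3.141, 0.002, 2.445]
contact_force: [-0.8, -0.4, 1.7]
grip_width: 13.6
```

Run:
```python
from h import *
o=st()
im=viewer.capture("scene")[:,:,::-1];crop("scene","s36",135,335,255,375,4,im)
```

```text
33.15 [ 726.3 -441.5  250.7] [1.7997e+02 1.3000e-01 1.4011e+02] F [-0.8 -0.4  1.7] M [-0.03 -0.12  0.  ] w 13.6
```

Emit:
{"api": "play_rows", "payload": {
  "commands": [
    {"offset": [0,0,-0.006],"twist": 0},
    {"offset": [0,0.008,-0.002],"twist": 0},
    {"offset": [0,0.006,0],"twist": 0},
    {"offset": [0,0,0.004],"twist": 0},
    {"offset": [0,0,0.004],"twist": 0}
  ]
}}

```text
time: 33.7
tool_pos: [734.8, -431.8, 248.6]
tcp_rot: [3.142, 0.0, 2.444]
contact_force: [-1.1, 0.6, 3.8]
grip_width: 13.6
```

Emit:
{"api": "play_rows", "payload": {
  "commands": [
    {"offset": [0,0,0.001],"twist": 0},
    {"offset": [0,0,0],"twist": 0}
  ]
}}

```text
time: 33.9
tool_pos: [734.3, -432.6, 248.0]
tcp_rot: [3.142, 0.0, 2.443]
contact_force: [0.2, -0.1, 1.6]
grip_width: 14.0
```

Run:
```python
from h import *
o=st()
im=viewer.capture("scene")[:,:,::-1];crop("scene","s37",135,335,255,375,4,im)
```

```text
33.9 [ 734.3 -432.6  248. ] [1.8000e+02 1.0000e-02 1.3999e+02] F [ 0.2 -0.1  1.6] M [-0.04 -0.06  0.02] w 14.0
```

Emit:
{"api": "play_rows", "payload": {
  "commands": [
    {"offset": [0.0116,0.0138,0.001],"twist": 0},
    {"offset": [0.0231,0.0276,0],"twist": 0},
    {"offset": [0.0315,0.0375,0],"twist": 0},
    {"offset": [0.0289,0.0345,-0.005],"twist": 0},
    {"offset": [0.0064,0.0077,-0.045],"twist": 0}
  ]
}}

```text
time: 34.45
tool_pos: [733.0, -267.6, 287.5]
tcp_rot: [-3.138, -0.022, 2.448]
contact_force: [0.9, 0.3, -1.2]
grip_width: 14.2
```

Run:
```python
from h import *
o=st()
im=viewer.capture("scene")[:,:,::-1];crop("scene","s38",135,335,255,375,4,im)
```

```text
34.45 [ 733.  -267.6  287.5] [-179.8    -1.24  140.28] F [ 0.9  0.3 -1.2] M [ 0.04  0.05 -0.01] w 14.2
```

Run:
```python
from h import *
o=status.get_obs()
print(onz("scene",[(194.5,346.8)],7.5))
rows(np.array([690,-494,285])-o['tool_pos'],140.1,[-7]*5+[0],[2,4,5,5,4,2])
```

```text
[[ 798.7 -442.4    7.5]]
{'offset': [-0.01, -0.0183, 0.0016], 'twist': -7}
{'offset': [-0.0153, -0.0388, 0.0032], 'twist': -7}
{'offset': [-0.0131, -0.0505, 0.004], 'twist': -7}
{'offset': [-0.0069, -0.0517, 0.004], 'twist': -7}
{'offset': [-0.0004, -0.0417, 0.0032], 'twist': -7}
{'offset': [0.0023, -0.0207, 0.0016], 'twist': 0}
final yaw 175.1
```

Emit:
{"api": "play_rows", "payload": {
  "commands": [
    {"offset": [-0.01,-0.0183,0.002],"twist": -7},
    {"offset": [-0.015,-0.0385,0.003],"twist": -7},
    {"offset": [-0.012,-0.046,0.004],"twist": -7},
    {"offset": [-0.0065,-0.048,0.004],"twist": -7},
    {"offset": [-0.0004,-0.042,0.004],"twist": -7}
  ]
}}

```text
time: 35.0
tool_pos: [693.4, -473.5, 279.8]
tcp_rot: [-3.141, -0.0, 3.058]
contact_force: [0.5, -0.6, -0.2]
grip_width: 14.3
```

Emit:
{"api": "play_rows", "payload": {
  "commands": [
    {"offset": [0.0023,-0.026,0.006],"twist": 0},
    {"offset": [0,0,0.006],"twist": 0},
    {"offset": [0,0,0.006],"twist": 0}
  ]
}}

```text
time: 35.3
tool_pos: [689.5, -497.4, 260.3]
tcp_rot: [3.141, -0.001, 3.052]
contact_force: [-0.8, -0.1, -1.4]
grip_width: 13.9
```

Run:
```python
from h import *
o=st()
im=viewer.capture("scene")[:,:,::-1];crop("scene","s39",125,325,265,395,4,im)
```

```text
35.3 [ 689.5 -497.4  260.3] [ 1.7994e+02 -5.0000e-02  1.7489e+02] F [-0.8 -0.1 -1.4] M [ 0.07  0.06 -0.  ] w 13.9
```

Run:
```python
from h import *
rows((85,180,40),174.9,[8.5]*5,[2,3.5,4,4.2,4.2])
rows((13,273,0),174.9-42.5,[8.5]*5+[0],[4.5,4.6,4.6,4,2.5,1.5])
```

```text
{'offset': [-0.0077, 0.0209, -0.0045], 'twist': 8.5}
{'offset': [-0.0079, 0.0381, -0.0078], 'twist': 8.5}
{'offset': [-0.0025, 0.0444, -0.0089], 'twist': 8.5}
{'offset': [0.0043, 0.0465, -0.0094], 'twist': 8.5}
{'offset': [0.0112, 0.0454, -0.0094], 'twist': 8.5}
final yaw 132.4
{'offset': [0.04, 0.0402, -0.0], 'twist': 8.5}
{'offset': [0.0465, 0.0346, -0.0], 'twist': 8.5}
{'offset': [0.0511, 0.0273, -0.0], 'twist': 8.5}
{'offset': [0.0475, 0.0169, -0.0], 'twist': 8.5}
{'offset': [0.0309, 0.0061, -0.0], 'twist': 8.5}
{'offset': [0.0189, 0.0009, -0.0], 'twist': 0}
final yaw 89.9
```

Emit:
{"api": "play_rows", "payload": {
  "commands": [
    {"offset": [-0.0077,0.0209,-0.015],"twist": 8.5},
    {"offset": [-0.0079,0.0381,-0.015],"twist": 8.5},
    {"offset": [-0.0025,0.0444,-0.008],"twist": 8.5},
    {"offset": [0.0043,0.0465,-0.004],"twist": 8.5},
    {"offset": [0.0112,0.0454,0],"twist": 8.5}
  ]
}}

```text
time: 35.85
tool_pos: [776.0, -312.4, 306.3]
tcp_rot: [3.14, 0.002, 2.308]
contact_force: [1.2, 0.2, -1.4]
grip_width: 13.4
```

Emit:
{"api": "play_rows", "payload": {
  "commands": [
    {"offset": [0.034,0.0342,0],"twist": 8.5},
    {"offset": [0.0391,0.0291,0],"twist": 8.5},
    {"offset": [0.043,0.023,0.002],"twist": 8.5},
    {"offset": [0.0455,0.0162,0.006],"twist": 8.5},
    {"offset": [0.039,0.008,0.01],"twist": 8.5}
  ]
}}

```text
time: 36.35
tool_pos: [785.8, -77.1, 287.9]
tcp_rot: [3.139, -0.0, 1.568]
contact_force: [1.1, 0.2, -2.1]
grip_width: 13.7
```

Emit:
{"api": "play_rows", "payload": {
  "commands": [
    {"offset": [0.024,0.002,0.014],"twist": 0},
    {"offset": [0.01,0,0.014],"twist": 0},
    {"offset": [0,0,0.008],"twist": 0}
  ]
}}

```text
time: 36.65
tool_pos: [787.7, -45.7, 248.6]
tcp_rot: [-3.14, -0.001, 1.575]
contact_force: [-0.5, -1.0, -0.8]
grip_width: 13.7
```

Run:
```python
from h import *
o=st()
print(off(np.array([786,-44,240])-o['tool_pos'],90))
im=viewer.capture("scene")[:,:,::-1];crop("scene","s40",165,405,235,385,3.3,im)
```

```text
36.65 [787.7 -45.7 248.6] [-1.799e+02 -3.000e-02  9.023e+01] F [-0.5 -1.  -0.8] M [-0.01  0.05  0.04] w 13.7
[0.0017, -0.0017, 0.0086]
```

Emit:
{"api": "play_rows", "payload": {
  "commands": [
    {"offset": [0,0,0.006],"twist": 0},
    {"offset": [0,0,0],"twist": 0}
  ]
}}

```text
time: 36.9
tool_pos: [787.9, -50.5, 243.3]
tcp_rot: [-3.141, 0.0, 1.569]
contact_force: [0.6, -0.1, -1.7]
grip_width: 14.0
```

Emit:
{"api": "play_rows", "payload": {
  "commands": [
    {"offset": [0,0,0],"twist": 0},
    {"offset": [0,0,0],"twist": 0}
  ],
  "jaw": 190
}}

```text
time: 37.1
tool_pos: [788.3, -49.6, 244.9]
tcp_rot: [3.14, 0.0, 1.57]
contact_force: [-0.1, -0.0, -0.0]
grip_width: 22.2
```

Emit:
{"api": "play_rows", "payload": {
  "commands": [
    {"offset": [-0.004,0,0],"twist": 0},
    {"offset": [-0.003,0,0],"twist": 0}
  ]
}}

```text
time: 37.3
tool_pos: [788.1, -56.1, 244.4]
tcp_rot: [3.141, 0.0, 1.571]
contact_force: [-0.0, 0.4, 0.4]
grip_width: 23.5
```

Run:
```python
from h import *
o=st()
im=viewer.capture("scene")[:,:,::-1];crop("scene","s41",265,385,255,345,6,im)
```

```text
37.3 [788.1 -56.1 244.4] [1.7995e+02 1.0000e-02 8.9990e+01] F [-0.   0.4  0.4] M [-0.11  0.01  0.02] w 23.5
```

Run:
```python
from h import *
c=onz("scene",[(300.8,313.3),(307,334.7)],1);lip=(c[0]+c[1])[:2]/2;d=c[1]-c[0];yaw=np.degrees(np.arctan2(-d[0],d[1]));print(c,lip,yaw)
y=np.radians(-90);print("grip",lip-120*np.array([np.cos(y),np.sin(y)]))
print(onz("scene",[(265+135/6,255+392/6)],7.5), onz("scene",[(165+98/3.3,235+370/3.3),(165+23/3.3,235+393/3.3)],7.5))
```

```text
[[ 755.3 -180.4    1. ]
 [ 824.4 -179.9    1. ]] [ 789.85 -180.15] -89.58542127656757
grip [789.85 -60.15]
[[ 775.  -217.9    7.5]] [[ 799.7 -441.9    7.5]
 [ 806.5 -492.9    7.5]]
```

Emit:
{"api": "play_rows", "payload": {
  "commands": [
    {"offset": [-0.003,0,0.001],"twist": 0},
    {"offset": [0,0,0],"twist": 0},
    {"offset": [0,0,0],"twist": 0}
  ],
  "jaw": 255
}}

```text
time: 37.65
tool_pos: [788.1, -58.6, 242.8]
tcp_rot: [-3.141, -0.0, 1.571]
contact_force: [0.2, 0.8, 0.3]
grip_width: 13.5
```

Emit:
{"api": "play_rows", "payload": {
  "commands": [
    {"offset": [-0.015,0,0.0005],"twist": 0},
    {"offset": [-0.03,0,0],"twist": 0},
    {"offset": [-0.036,0,0],"twist": 0},
    {"offset": [-0.036,0,0],"twist": 0},
    {"offset": [-0.036,0,0],"twist": 0}
  ]
}}

```text
time: 38.15
tool_pos: [787.8, -213.7, 242.7]
tcp_rot: [3.141, 0.0, 1.571]
contact_force: [1.6, -0.2, 1.1]
grip_width: 14.0
```

Emit:
{"api": "play_rows", "payload": {
  "commands": [
    {"offset": [-0.036,0,0],"twist": 0},
    {"offset": [-0.036,0,0],"twist": 0},
    {"offset": [-0.036,0,0],"twist": 0},
    {"offset": [-0.025,0,0.002],"twist": 0},
    {"offset": [-0.01,0,0.005],"twist": 0}
  ]
}}

```text
time: 38.65
tool_pos: [786.9, -359.2, 238.7]
tcp_rot: [3.137, 0.003, 1.567]
contact_force: [0.5, 2.1, 10.5]
grip_width: 13.9
```

Emit:
{"api": "play_rows", "payload": {
  "commands": [
    {"offset": [0.001,0,0.004],"twist": 0},
    {"offset": [0.006,0,0.003],"twist": 0},
    {"offset": [0.006,0,0.002],"twist": 0}
  ]
}}

```text
time: 38.95
tool_pos: [787.6, -342.9, 226.8]
tcp_rot: [3.141, 0.001, 1.57]
contact_force: [-0.0, -0.7, 4.0]
grip_width: 13.9
```

Run:
```python
from h import *
o=st()
im=viewer.capture("scene")[:,:,::-1];crop("scene","s42",125,325,265,395,4,im)
```

```text
38.95 [ 787.6 -342.9  226.8] [1.7994e+02 7.0000e-02 8.9930e+01] F [-0.  -0.7  4. ] M [-0.4   0.08 -0.  ] w 13.9
```

Emit:
{"api": "play_rows", "payload": {
  "commands": [
    {"offset": [0,0,0],"twist": 0},
    {"offset": [0,0,0],"twist": 0},
    {"offset": [-0.007,0,-0.007],"twist": 0},
    {"offset": [-0.008,0,-0.008],"twist": 0}
  ],
  "jaw": 190
}}

```text
time: 39.4
tool_pos: [788.1, -356.3, 240.9]
tcp_rot: [-3.14, -0.001, 1.572]
contact_force: [-0.5, -1.1, -0.1]
grip_width: 23.0
```

Emit:
{"api": "play_rows", "payload": {
  "commands": [
    {"offset": [0,0,0],"twist": 0},
    {"offset": [0,0,0],"twist": 0},
    {"offset": [0,0,0],"twist": 0}
  ],
  "jaw": 255
}}

```text
time: 39.7
tool_pos: [788.2, -356.2, 241.0]
tcp_rot: [-3.141, -0.0, 1.571]
contact_force: [-0.7, -0.1, 1.5]
grip_width: 14.0
```

Run:
```python
from h import *
o=st()
im=viewer.capture("scene")[:,:,::-1];crop("scene","s43",125,325,265,395,4,im)
```

```text
39.7 [ 788.2 -356.2  241. ] [-1.7998e+02 -2.0000e-02  9.0020e+01] F [-0.7 -0.1  1.5] M [-0.18 -0.03 -0.03] w 14.0
```

```bash
cat h.py | head -80
python3 - <<'E'
from h import *
print(onz("scene",[(160.8,345.0),(157.5,351.3),(166.8,357.8)],7.5))
st()
E
```

```text
import numpy as np,cv2
from plant import status, viewer
def cam(n):
    p=viewer.camera_params(n);f=200/np.tan(np.radians(p['fov_y'])/2)
    K=np.array([[f,0,p['cx']],[0,f,p['cy']],[0,0,1]]);return K,np.array(p['D']),np.array(p['rvec']),np.array(p['tvec'])
def ray(n,uv):
    K,D,r,t=cam(n);R=cv2.Rodrigues(r)[0]
    q=cv2.undistortPoints(np.array(uv,float).reshape(-1,1,2),K,D).reshape(-1,2)
    d=(R.T@np.c_[q,np.ones(len(q))].T).T
    return -R.T@t,d
def onz(n,uv,z):
    c,d=ray(n,uv);return np.round(c+d*((z-c[2])/d[:,2])[:,None],1)
def proj(n,P):
    K,D,r,t=cam(n);return cv2.projectPoints(np.array(P,float).reshape(-1,1,3),r,t,K,D)[0].reshape(-1,2).round(1)
def crop(n,name,x0,x1,y0,y1,s,im=None):
    im=viewer.capture(n)[:,:,::-1] if im is None else im
    cv2.imwrite(f"pics/{name}.png",cv2.resize(im[y0:y1,x0:x1],None,fx=s,fy=s,interpolation=cv2.INTER_CUBIC))
def off(D,yaw):
    c,s=np.cos(np.radians(yaw)),np.sin(np.radians(yaw));D=np.array(D,float)
    return [round(float(v),4) for v in (np.array([D[0]*c+D[1]*s, D[0]*s-D[1]*c, -D[2]])/1000)]
def st():
    o=status.get_obs();print(ro
[... 1147 characters left out ...]
k) if 6<s[i,4]<400]
    a=[s[i,4] for i in range(1,k) if 6<s[i,4]<400]
    for p,q,ar in zip(r,onz(n,r,z) if r else [],a): print(p.round(1),ar,q[:2])
def rows(D,yaw0,tw,w):
    # D world mm total, tw twist per row deg list, w weights list
    w=np.array(w,float)/sum(w);y=yaw0
    for a,t in zip(w,tw):
        print({"offset":off(np.array(D)*a,y),"twist":t});y-=t
    print("final yaw",y)
def hop(o):
    p=o['tool_pos'][:2]-[537.7,212.3];print("hopper x,y",(p@[-.152,.988]).round(1),(p@[-.988,-.152]).round(1))
[[ 774.  -519.1    7.5]
 [ 790.4 -525.6    7.5]
 [ 814.  -504.     7.5]]
39.75 [ 788.2 -356.1  241. ] [-1.7998e+02 -2.0000e-02  9.0020e+01] F [-0.6 -1.   0. ] M [-0.22 -0.01 -0.02] w 13.6
```

```bash
ls -t pics | head -5
```

```text
s43.png
s42.png
s41.png
s40.png
s39.png
```

Run:
```python
from h import *
w=[0,1,2,4,5,5,4,2,1];z=[20,20,0,0,0,0,0,-12,-12]
y=90
for a,h in zip(w,z):
    D=np.array([-112,-184,0])*a/24+[0,0,h]
    print(off(D,y));y+=8
print(y)
```

```text
[0.0, 0.0, -0.02]
[-0.0069, -0.0057, -0.02]
[-0.0122, -0.0132, -0.0]
[-0.0204, -0.0295, -0.0]
[-0.0201, -0.0401, -0.0]
[-0.0144, -0.0425, -0.0]
[-0.0066, -0.0353, -0.0]
[-0.0008, -0.0179, 0.012]
[0.0008, -0.0089, 0.012]
162
```

Emit:
{"api": "play_rows", "payload": {
  "commands": [
    {"offset": [0,0,-0.02],"twist": -8},
    {"offset": [-0.007,-0.0057,-0.02],"twist": -8},
    {"offset": [-0.0122,-0.0132,0],"twist": -8},
    {"offset": [-0.0204,-0.0295,0],"twist": -8},
    {"offset": [-0.0201,-0.0401,0],"twist": -8}
  ]
}}

```text
time: 40.25
tool_pos: [733.0, -446.6, 280.4]
tcp_rot: [3.141, -0.002, 2.279]
contact_force: [0.4, -0.7, -1.4]
grip_width: 13.9
```

Emit:
{"api": "play_rows", "payload": {
  "commands": [
    {"offset": [-0.0144,-0.0425,0],"twist": -8},
    {"offset": [-0.0066,-0.0353,0],"twist": -8},
    {"offset": [-0.0008,-0.0179,0.005],"twist": -8},
    {"offset": [0.0008,-0.0089,0.007],"twist": -8}
  ]
}}

```text
time: 40.65
tool_pos: [674.2, -542.9, 268.4]
tcp_rot: [3.141, -0.001, 2.83]
contact_force: [0.4, -0.2, -1.8]
grip_width: 13.8
```

Run:
```python
from h import *
st();crop("scene","s44",80,280,280,400,4)
```

```text
40.65 [ 674.2 -542.9  268.4] [ 1.7998e+02 -7.0000e-02  1.6216e+02] F [ 0.4 -0.2 -1.8] M [0.02 0.05 0.02] w 13.8
```

View pics/s44.png

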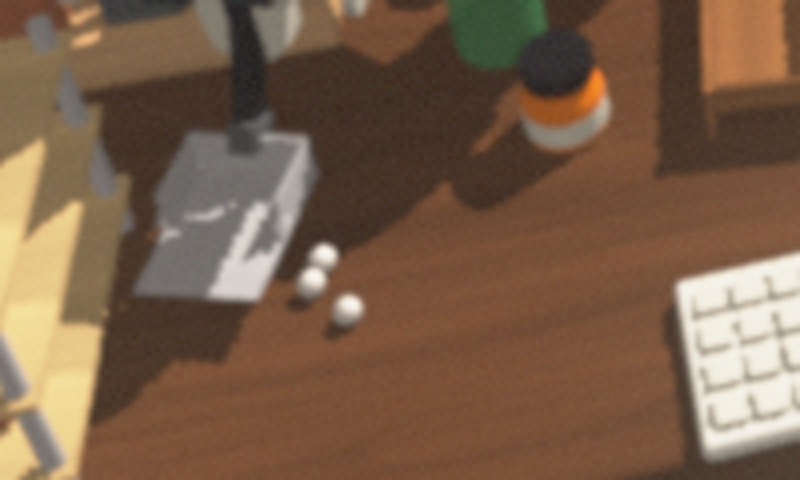

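Run:
```python
from h import *
y=162
for d,t,x,z in [(5,-4,1,0),(11,-5,2,0),(18,-5,4,0),(25,-4,5,0),(30,-2,5,0),(12,0,2,8),(2,0,0,12)]:
    print({"offset":off([x,d,z],y),"twist":t});y-=t
```

```text
{'offset': [0.0006, 0.0051, -0.0], 'twist': -4}
{'offset': [0.0007, 0.0112, -0.0], 'twist': -5}
{'offset': [-0.0011, 0.0184, -0.0], 'twist': -5}
{'offset': [-0.0032, 0.0253, -0.0], 'twist': -4}
{'offset': [-0.005, 0.03, -0.0], 'twist': -2}
{'offset': [-0.0024, 0.0119, -0.008], 'twist': 0}
{'offset': [-0.0001, 0.002, -0.012], 'twist': 0}
```

Emit:
{"api": "play_rows", "payload": {
  "commands": [
    {"offset": [0,0,0.008],"twist": 0},
    {"offset": [0,0,0.01],"twist": 0},
    {"offset": [0,0,0.006],"twist": 0},
    {"offset": [0,0,0.0015],"twist": 0}
  ]
}}

```text
time: 41.1
tool_pos: [676.8, -539.1, 242.4]
tcp_rot: [3.14, -0.002, 2.827]
contact_force: [0.3, -0.9, -0.3]
grip_width: 14.0
```

Emit:
{"api": "play_rows", "payload": {
  "commands": [
    {"offset": [0.0006,0.005,0],"twist": -4},
    {"offset": [0.0007,0.011,0],"twist": -5},
    {"offset": [-0.001,0.0185,0],"twist": -5},
    {"offset": [-0.003,0.025,0],"twist": -4},
    {"offset": [-0.005,0.03,0],"twist": -2}
  ]
}}

```text
time: 41.6
tool_pos: [692.7, -451.2, 244.2]
tcp_rot: [-3.141, 0.001, -3.106]
contact_force: [1.0, -0.1, -1.9]
grip_width: 14.2
```

Emit:
{"api": "play_rows", "payload": {
  "commands": [
    {"offset": [-0.002,0.012,-0.006],"twist": 0},
    {"offset": [0,0.002,-0.014],"twist": 0}
  ]
}}

```text
time: 41.8
tool_pos: [695.1, -435.4, 263.9]
tcp_rot: [3.14, -0.002, -3.105]
contact_force: [-0.1, -0.2, -0.8]
grip_width: 13.6
```

Run:
```python
from h import *
st();crop("scene","s45",80,280,280,400,4)
```

```text
41.8 [ 695.1 -435.4  263.9] [ 1.7990e+02 -1.0000e-01 -1.7793e+02] F [-0.1 -0.2 -0.8] M [0.02 0.04 0.02] w 13.6
```

View pics/s45.png

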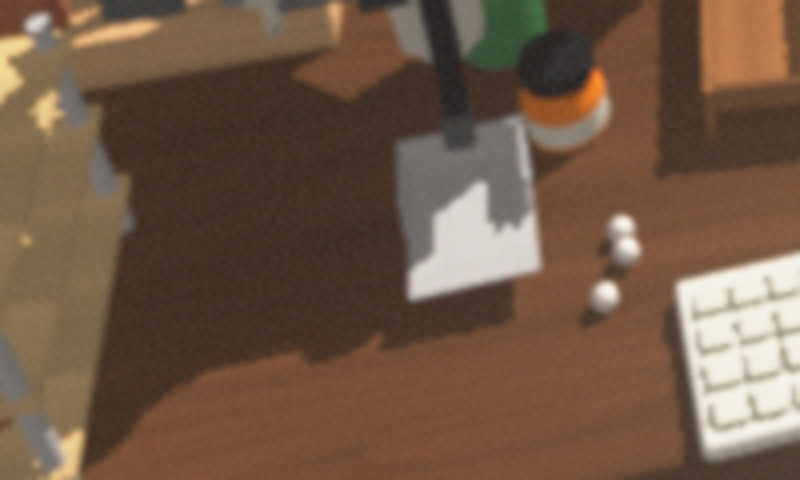

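Run:
```python
from h import *
print(onz("scene",[(80+621/4,280+229/4),(80+625/4,280+250/4),(80+604/4,280+297/4)],7.5))
y=182
for d,x,z in [(4,2,20),(15,2,25),(30,-4,10),(42,-10,0),(46,-12,0)]+[(46,-12,0),(42,-10,0),(35,-6,-5),(22,-3,-10),(12,-1,-10)]:
    print({"offset":off([x,d,z],y),"twist":0})
```

```text
[[ 794.7 -347.8    7.5]
 [ 810.5 -346.8    7.5]
 [ 840.4 -361.4    7.5]]
{'offset': [-0.0021, 0.0039, -0.02], 'twist': 0}
{'offset': [-0.0025, 0.0149, -0.025], 'twist': 0}
{'offset': [0.003, 0.0301, -0.01], 'twist': 0}
{'offset': [0.0085, 0.0423, -0.0], 'twist': 0}
{'offset': [0.0104, 0.0464, -0.0], 'twist': 0}
{'offset': [0.0104, 0.0464, -0.0], 'twist': 0}
{'offset': [0.0085, 0.0423, -0.0], 'twist': 0}
{'offset': [0.0048, 0.0352, 0.005], 'twist': 0}
{'offset': [0.0022, 0.0221, 0.01], 'twist': 0}
{'offset': [0.0006, 0.012, 0.01], 'twist': 0}
```

Emit:
{"api": "play_rows", "payload": {
  "commands": [
    {"offset": [-0.002,0.004,-0.02],"twist": 0},
    {"offset": [-0.0025,0.015,-0.025],"twist": 0},
    {"offset": [0.003,0.03,-0.01],"twist": 0},
    {"offset": [0.0085,0.042,0],"twist": 0},
    {"offset": [0.0104,0.046,0],"twist": 0}
  ]
}}

```text
time: 42.35
tool_pos: [671.3, -303.0, 320.5]
tcp_rot: [-3.139, 0.003, -3.111]
contact_force: [0.1, -0.3, -1.7]
grip_width: 13.5
```

Run:
```python
from h import *
st();crop("scene","s46",120,420,260,400,2.6)
```

```text
42.35 [ 671.3 -303.   320.5] [-179.85    0.19 -178.24] F [ 0.1 -0.3 -1.7] M [0.05 0.05 0.02] w 13.5
```

View pics/s46.png

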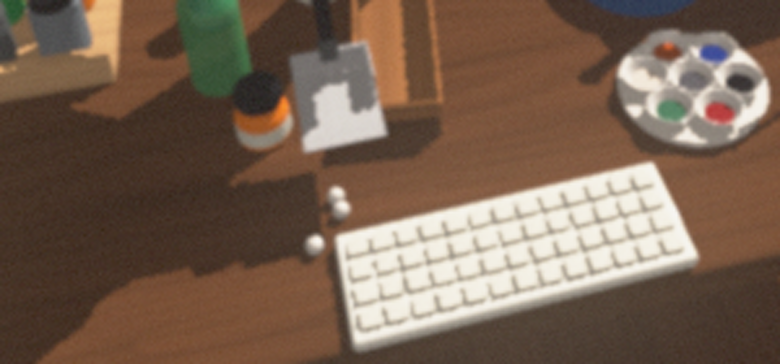

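Run:
```python
from h import *
print(onz("scene",[(120+337/2.6,260+195/2.6),(120+341/2.6,260+209/2.6),(120+314/2.6,260+245/2.6)],7.5))
```

```text
[[ 796.6 -313.9    7.5]
 [ 813.1 -312.1    7.5]
 [ 845.9 -339.7    7.5]]
```

Emit:
{"api": "play_rows", "payload": {
  "commands": [
    {"offset": [0.0103,0.046,0],"twist": 0},
    {"offset": [0.0085,0.042,0],"twist": 0},
    {"offset": [0.005,0.03,0],"twist": 0},
    {"offset": [0.001,0.016,0],"twist": 0},
    {"offset": [0.0006,0.005,0],"twist": 0}
  ]
}}

```text
time: 42.9
tool_pos: [642.4, -163.3, 320.1]
tcp_rot: [-3.141, 0.002, -3.107]
contact_force: [0.4, -0.9, -1.4]
grip_width: 13.7
```

Run:
```python
from h import *
st();crop("scene","s47",120,420,260,400,2.6)
```

```text
42.9 [ 642.4 -163.3  320.1] [-1.7994e+02  1.1000e-01 -1.7799e+02] F [ 0.4 -0.9 -1.4] M [0.01 0.07 0.  ] w 13.7
```

View pics/s47.png

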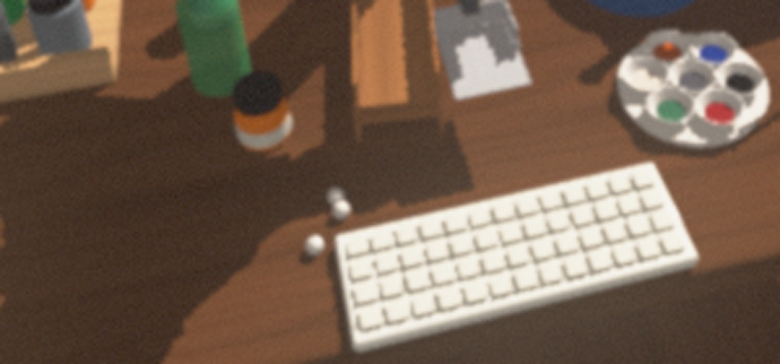

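Run:
```python
from h import *
w=np.array([1,2,3,4,4.5,4.5,4,3,2,1,.4]);w/=w.sum();y=182
for i,a in enumerate(w):
    print({"offset":off(np.array([151,-146,0])*a+[0,0,-8 if i>7 else 0],y),"twist":8.37});y-=8.37
print(y)
```

```text
{'offset': [-0.005, -0.0051, -0.0], 'twist': 8.37}
{'offset': [-0.0113, -0.0087, -0.0], 'twist': 8.37}
{'offset': [-0.0187, -0.0105, -0.0], 'twist': 8.37}
{'offset': [-0.0267, -0.0102, -0.0], 'twist': 8.37}
{'offset': [-0.0314, -0.007, -0.0], 'twist': 8.37}
{'offset': [-0.0321, -0.0023, -0.0], 'twist': 8.37}
{'offset': [-0.0285, 0.0021, -0.0], 'twist': 8.37}
{'offset': [-0.0209, 0.0047, -0.0], 'twist': 8.37}
{'offset': [-0.0133, 0.0051, 0.008], 'twist': 8.37}
{'offset': [-0.0062, 0.0035, 0.008], 'twist': 8.37}
{'offset': [-0.0023, 0.0017, 0.008], 'twist': 8.37}
89.92999999999995
```

Emit:
{"api": "play_rows", "payload": {
  "commands": [
    {"offset": [-0.005,-0.005,0],"twist": 8.37},
    {"offset": [-0.0113,-0.0087,0],"twist": 8.37},
    {"offset": [-0.0187,-0.0105,0],"twist": 8.37},
    {"offset": [-0.0267,-0.0102,0],"twist": 8.37},
    {"offset": [-0.0314,-0.007,0],"twist": 8.37}
  ]
}}

```text
time: 43.45
tool_pos: [716.9, -238.3, 319.1]
tcp_rot: [-3.141, 0.001, 2.438]
contact_force: [1.4, -0.8, -1.1]
grip_width: 13.5
```

Emit:
{"api": "play_rows", "payload": {
  "commands": [
    {"offset": [-0.032,-0.0023,0],"twist": 8.37},
    {"offset": [-0.0285,0.002,0],"twist": 8.37},
    {"offset": [-0.021,0.0047,0],"twist": 8.37},
    {"offset": [-0.0133,0.005,0.008],"twist": 8.37},
    {"offset": [-0.006,0.0035,0.012],"twist": 8.37}
  ]
}}

```text
time: 43.95
tool_pos: [790.4, -311.2, 298.1]
tcp_rot: [3.14, 0.002, 1.706]
contact_force: [1.0, 0.5, -1.5]
grip_width: 13.8
```

Emit:
{"api": "play_rows", "payload": {
  "commands": [
    {"offset": [-0.0023,0.0017,0.016],"twist": 8.37},
    {"offset": [0,0,0.016],"twist": 0}
  ]
}}

```text
time: 44.15
tool_pos: [792.2, -312.6, 264.9]
tcp_rot: [3.141, 0.001, 1.562]
contact_force: [0.6, 0.1, -1.5]
grip_width: 13.8
```

Run:
```python
from h import *
st();crop("scene","s48",160,360,270,400,4)
```

```text
44.15 [ 792.2 -312.6  264.9] [1.7998e+02 4.0000e-02 8.9500e+01] F [ 0.6  0.1 -1.5] M [-0.01  0.09 -0.07] w 13.8
```

View pics/s48.png

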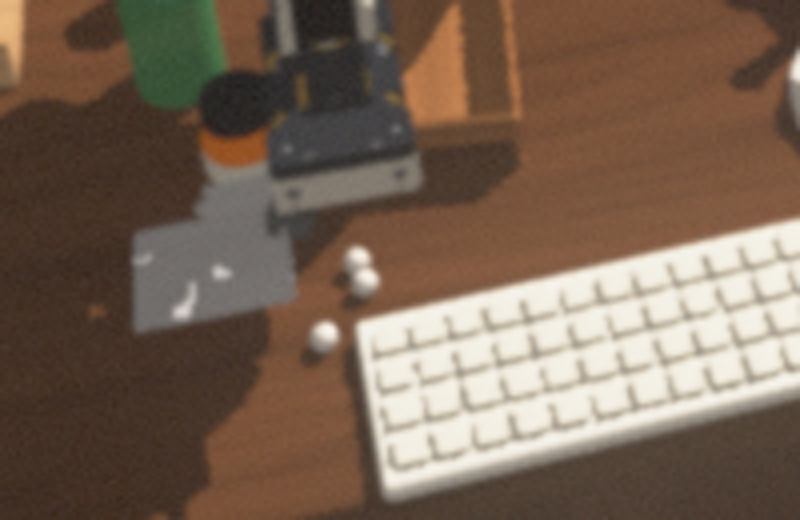

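Emit:
{"api": "play_rows", "payload": {
  "commands": [
    {"offset": [0,0,0.012],"twist": 0},
    {"offset": [0,0,0.008],"twist": 0},
    {"offset": [0.004,0,0.001],"twist": 0},
    {"offset": [0.01,0,0],"twist": 0},
    {"offset": [0.015,0,0],"twist": 0}
  ]
}}

```text
time: 44.7
tool_pos: [792.5, -280.6, 246.6]
tcp_rot: [3.14, 0.001, 1.569]
contact_force: [0.1, -0.1, -2.2]
grip_width: 14.0
```

Emit:
{"api": "play_rows", "payload": {
  "commands": [
    {"offset": [0.018,0,0],"twist": 0},
    {"offset": [0.02,0,0],"twist": 0},
    {"offset": [0.02,0,0],"twist": 0},
    {"offset": [0.02,0,0],"twist": 0},
    {"offset": [0.02,0,0],"twist": 0}
  ]
}}

```text
time: 45.2
tool_pos: [792.9, -180.9, 247.2]
tcp_rot: [3.14, 0.0, 1.57]
contact_force: [0.9, -0.6, -1.5]
grip_width: 13.7
```

Run:
```python
from h import *
st();crop("scene","s49",160,360,270,400,4)
```

```text
45.2 [ 792.9 -180.9  247.2] [1.799e+02 3.000e-02 8.995e+01] F [ 0.9 -0.6 -1.5] M [-0.01  0.04 -0.07] w 13.7
```

View pics/s49.png

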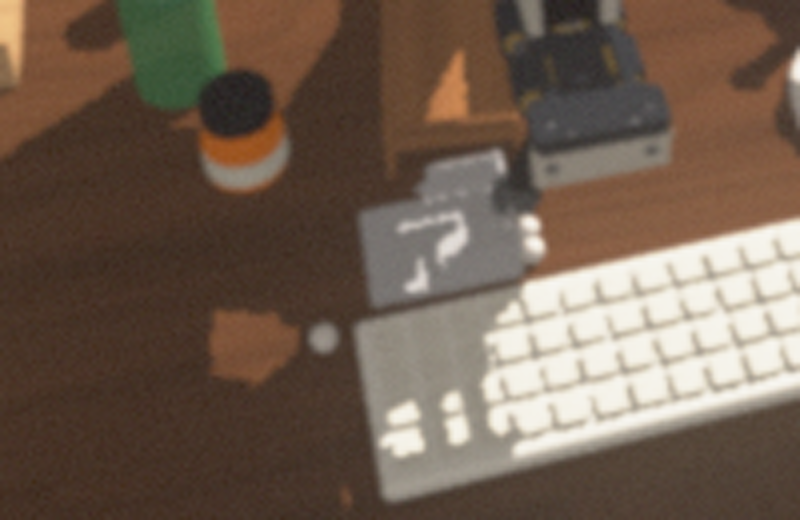

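Emit:
{"api": "play_rows", "payload": {
  "commands": [
    {"offset": [0.02,0,0],"twist": 0},
    {"offset": [0.02,0,0],"twist": 0},
    {"offset": [0.016,0,0],"twist": 0},
    {"offset": [0.006,0,-0.004],"twist": 0},
    {"offset": [-0.004,0,-0.016],"twist": 0}
  ]
}}

```text
time: 45.75
tool_pos: [792.7, -121.6, 264.0]
tcp_rot: [-3.137, -0.001, 1.572]
contact_force: [0.6, -0.4, -1.4]
grip_width: 14.0
```

Run:
```python
from h import *
o=st()
tgt=np.array([640,-110]);d=tgt-o['tool_pos'][:2];print(d)
w=np.array([1,2,3,4,4.5,4.5,4,3,2,1,.4]);w/=w.sum();y=90
zz=[25,25,10,0,0,0,0,-10,-10,-5,0]
for i,a in enumerate(w):
    print({"offset":off(np.array([*d,0])*a+[0,0,zz[i]],y),"twist":-8.3});y+=8.3
print(y)
```

```text
45.75 [ 792.7 -121.6  264. ] [-1.7976e+02 -8.0000e-02  9.0070e+01] F [ 0.6 -0.4 -1.4] M [-0.09  0.02  0.02] w 14.0
[-152.67588642   11.64790309]
{'offset': [0.0004, -0.0052, -0.025], 'twist': -8.3}
{'offset': [0.0023, -0.0102, -0.025], 'twist': -8.3}
{'offset': [0.0056, -0.0146, -0.01], 'twist': -8.3}
{'offset': [0.0102, -0.0182, -0.0], 'twist': -8.3}
{'offset': [0.0143, -0.0186, -0.0], 'twist': -8.3}
{'offset': [0.0168, -0.0163, -0.0], 'twist': -8.3}
{'offset': [0.0169, -0.0122, -0.0], 'twist': -8.3}
{'offset': [0.0139, -0.0072, 0.01], 'twist': -8.3}
{'offset': [0.0098, -0.0034, 0.01], 'twist': -8.3}
{'offset': [0.0051, -0.001, 0.005], 'twist': -8.3}
{'offset': [0.0021, -0.0001, -0.0], 'twist': -8.3}
181.30000000000007
```

Emit:
{"api": "play_rows", "payload": {
  "commands": [
    {"offset": [0.0004,-0.005,-0.025],"twist": -8.3},
    {"offset": [0.0023,-0.0102,-0.025],"twist": -8.3},
    {"offset": [0.0056,-0.0146,-0.01],"twist": -8.3},
    {"offset": [0.0102,-0.0182,0],"twist": -8.3},
    {"offset": [0.0143,-0.0186,0],"twist": -8.3}
  ]
}}

```text
time: 46.25
tool_pos: [717.0, -118.4, 326.8]
tcp_rot: [3.141, 0.002, 2.3]
contact_force: [0.5, -0.8, -1.4]
grip_width: 13.7
```

Emit:
{"api": "play_rows", "payload": {
  "commands": [
    {"offset": [0.0168,-0.0163,0],"twist": -8.3},
    {"offset": [0.0169,-0.0122,0],"twist": -8.3},
    {"offset": [0.0139,-0.0072,0.01],"twist": -8.3},
    {"offset": [0.0098,-0.0034,0.01],"twist": -8.3},
    {"offset": [0.005,-0.001,0.01],"twist": -8.3}
  ]
}}

```text
time: 46.75
tool_pos: [641.7, -112.6, 296.4]
tcp_rot: [-3.141, 0.001, 3.024]
contact_force: [0.2, -0.9, -1.0]
grip_width: 13.8
```

Run:
```python
from h import *
st();crop("scene","s50",200,400,260,390,4)
```

```text
46.75 [ 641.7 -112.6  296.4] [-1.7998e+02  4.0000e-02  1.7325e+02] F [ 0.2 -0.9 -1. ] M [-0.02  0.07 -0.04] w 13.8
```

View pics/s50.png

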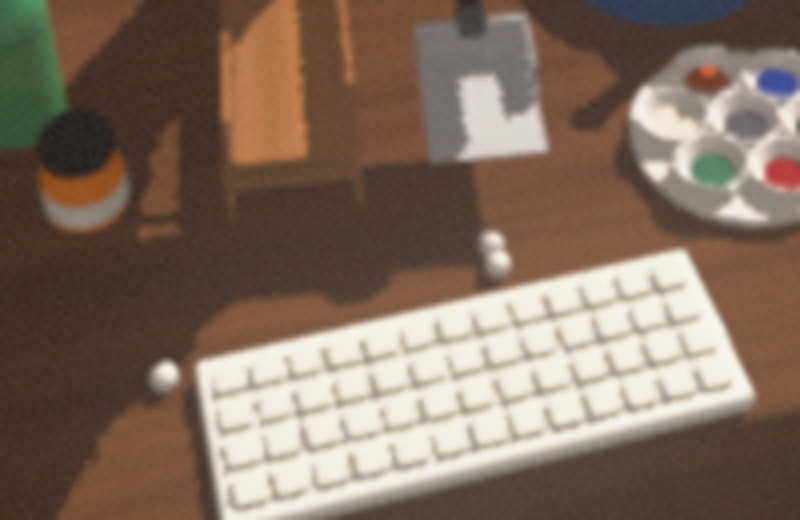

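Run:
```python
from h import *
f=lambda u,v:(200+u/4,260+v/4)
print(onz("scene",[f(491,244),f(497,264)],7.5))
print(onz("scene",[f(500,294),f(400,318),f(600,272)],0), onz("scene",[f(500,294),f(600,272)],18))
```

```text
[[ 798.6 -134.2    7.5]
 [ 814.5 -134.5    7.5]]
[[ 830.9 -136.9    0. ]
 [ 833.2 -199.    -0. ]
 [ 829.9  -73.6    0. ]] [[ 845.1 -140.6   18. ]
 [ 844.2  -78.7   18. ]]
```

Run:
```python
from h import *
o=st();y=173.25
for f,t,z in [(.3,-3,-8),(.4,-3.5,-16),(.3,0,-18),(0,0,-10),(0,0,-2.5)]:
    print({"offset":off(np.array([6,-22,0])*f+[0,0,z],y),"twist":t});y-=t
```

```text
46.8 [ 641.1 -112.5  294.4] [ 1.7999e+02 -1.7000e-01  1.7367e+02] F [-0.5  0.8 -3.4] M [-0.02  0.12 -0.  ] w 13.7
{'offset': [-0.0026, -0.0063, 0.008], 'twist': -3}
{'offset': [-0.003, -0.0086, 0.016], 'twist': -3.5}
{'offset': [-0.0018, -0.0066, 0.018], 'twist': 0}
{'offset': [0.0, 0.0, 0.01], 'twist': 0}
{'offset': [0.0, 0.0, 0.0025], 'twist': 0}
```

Emit:
{"api": "play_rows", "payload": {
  "commands": [
    {"offset": [-0.0026,-0.0063,0.008],"twist": -3},
    {"offset": [-0.003,-0.0086,0.016],"twist": -3.5},
    {"offset": [-0.0018,-0.0066,0.018],"twist": 0},
    {"offset": [0,0,0.008],"twist": 0},
    {"offset": [0,0,0.003],"twist": 0}
  ]
}}

```text
time: 47.3
tool_pos: [648.5, -134.5, 242.4]
tcp_rot: [3.141, -0.001, 3.13]
contact_force: [-0.4, -0.4, 0.9]
grip_width: 13.8
```

Run:
```python
from h import *
st()
```

```text
47.3 [ 648.5 -134.5  242.4] [ 1.7998e+02 -5.0000e-02  1.7931e+02] F [-0.4 -0.4  0.9] M [ 0.02 -0.1  -0.01] w 13.8
```

Emit:
{"api": "play_rows", "payload": {
  "commands": [
    {"offset": [-0.006,0,0.0005],"twist": 0},
    {"offset": [-0.01,0,0],"twist": 0},
    {"offset": [-0.01,0,0],"twist": 0},
    {"offset": [-0.01,0,0],"twist": 0},
    {"offset": [-0.01,0,0],"twist": 0}
  ]
}}

```text
time: 47.8
tool_pos: [695.4, -134.4, 243.6]
tcp_rot: [-3.141, 0.002, 3.131]
contact_force: [-0.8, -0.3, -1.7]
grip_width: 14.2
```

Run:
```python
from h import *
st();crop("scene","s51",260,400,270,370,5)
```

```text
47.8 [ 695.4 -134.4  243.6] [-1.7998e+02  9.0000e-02  1.7942e+02] F [-0.8 -0.3 -1.7] M [0.09 0.25 0.04] w 14.2
```

View pics/s51.png

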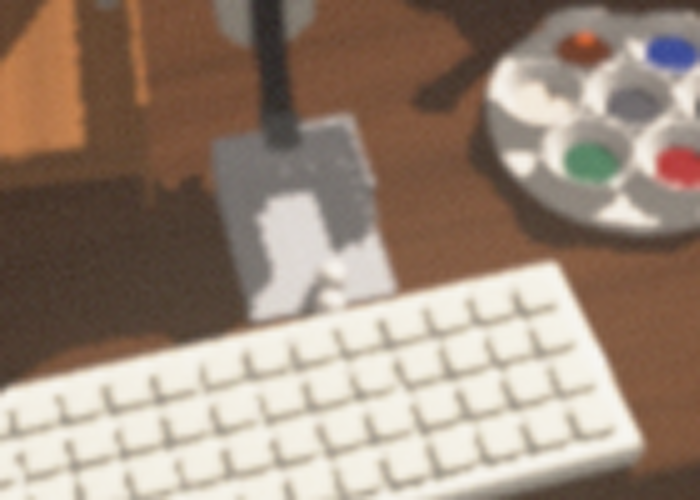

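Emit:
{"api": "play_rows", "payload": {
  "commands": [
    {"offset": [-0.008,0,0.0015],"twist": 0},
    {"offset": [-0.006,0,0.001],"twist": 0},
    {"offset": [-0.004,0,0],"twist": 0}
  ]
}}

```text
time: 48.15
tool_pos: [711.7, -135.3, 241.1]
tcp_rot: [-3.141, -0.004, 3.132]
contact_force: [-13.0, -1.9, 9.4]
grip_width: 13.9
```

Run:
```python
from h import *
st();crop("scene","s52",260,400,270,370,5)
```

```text
48.15 [ 711.7 -135.3  241.1] [-179.97   -0.26  179.44] F [-13.   -1.9   9.4] M [0.01 1.91 0.19] w 13.9
```

View pics/s52.png

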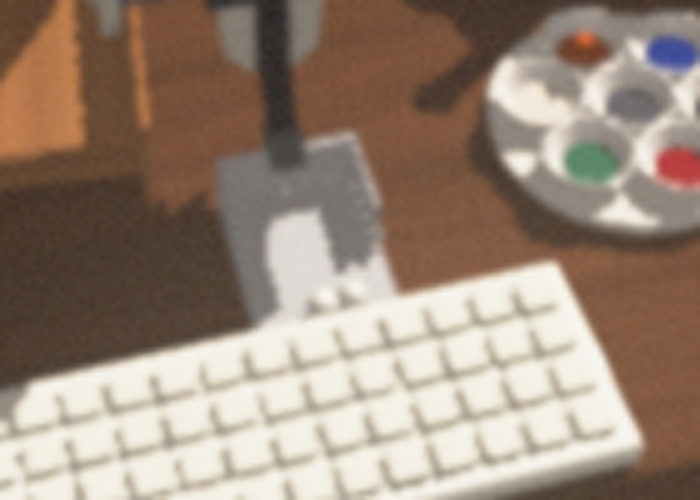

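Emit:
{"api": "play_rows", "payload": {
  "commands": [
    {"offset": [0.002,0,0.003],"twist": 0},
    {"offset": [0.004,0,0.004],"twist": 0},
    {"offset": [0.005,0,0.003],"twist": 0},
    {"offset": [0.005,0,0.002],"twist": 0}
  ]
}}

```text
time: 48.6
tool_pos: [697.1, -134.9, 229.9]
tcp_rot: [-3.141, 0.004, 3.132]
contact_force: [1.5, 0.0, 2.4]
grip_width: 13.8
```

Run:
```python
from h import *
st();crop("scene","s53",260,400,270,370,5)
```

```text
48.6 [ 697.1 -134.9  229.9] [-179.94    0.25  179.42] F [1.5 0.  2.4] M [ 0.07 -0.31  0.03] w 13.8
```

View pics/s53.png

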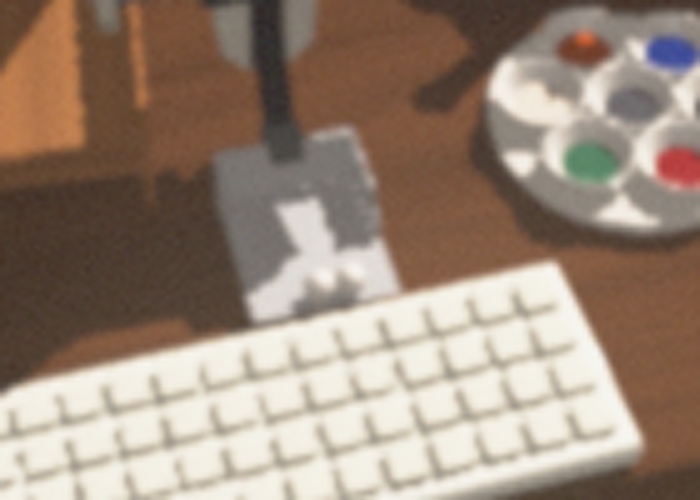

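Emit:
{"api": "play_rows", "payload": {
  "commands": [
    {"offset": [0.001,0,0.001],"twist": 0},
    {"offset": [0,0,0],"twist": 0},
    {"offset": [0,0,0],"twist": 0}
  ]
}}

```text
time: 48.95
tool_pos: [695.8, -135.0, 228.3]
tcp_rot: [-3.141, 0.002, 3.132]
contact_force: [-1.7, 1.1, 5.8]
grip_width: 13.9
```

Run:
```python
from h import *
st();crop("scene","s54",260,400,270,370,5)
```

```text
48.95 [ 695.8 -135.   228.3] [-1.7997e+02  1.0000e-01  1.7942e+02] F [-1.7  1.1  5.8] M [0.04 0.08 0.01] w 13.9
```

View pics/s54.png

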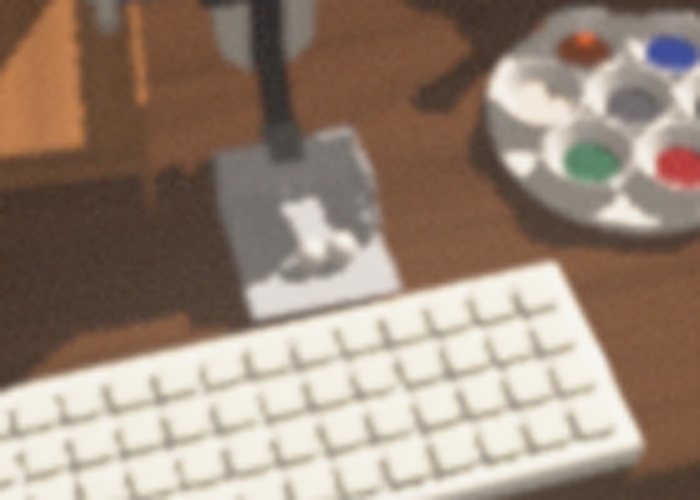

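Emit:
{"api": "play_rows", "payload": {
  "commands": [
    {"offset": [0,0,-0.003],"twist": 0},
    {"offset": [0,0,-0.008],"twist": 0},
    {"offset": [0,0,-0.015],"twist": 0},
    {"offset": [0,0,-0.022],"twist": 0},
    {"offset": [0,0,-0.026],"twist": 0}
  ]
}}

```text
time: 49.5
tool_pos: [695.3, -134.7, 301.8]
tcp_rot: [3.141, -0.001, 3.132]
contact_force: [-0.1, -0.1, -1.0]
grip_width: 13.8
```

Run:
```python
from h import *
o=st();print(o['joint_positions'].round(2));crop("scene","s55",0,640,0,400,1.25)
```

```text
49.5 [ 695.3 -134.7  301.8] [ 1.7997e+02 -8.0000e-02  1.7943e+02] F [-0.1 -0.1 -1. ] M [0.05 0.13 0.03] w 13.8
[-0.3   0.77  1.07  0.    1.3  -1.86]
```

View pics/s55.png

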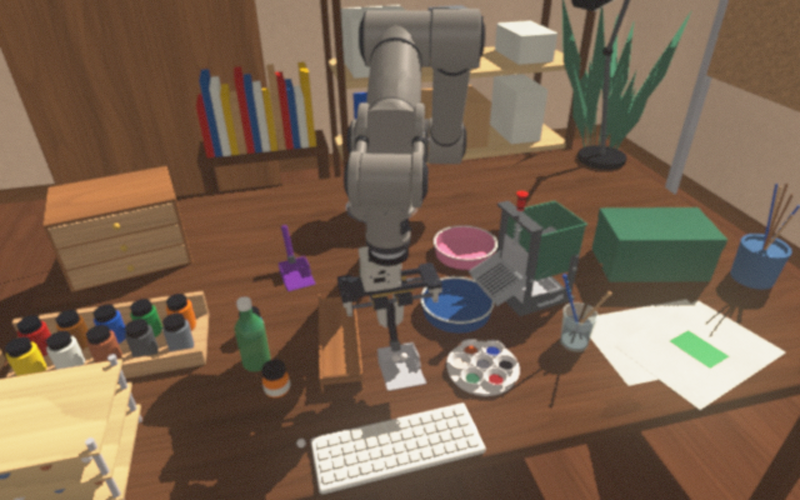

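```bash
cat > path.py <<'E'
from h import *
from scipy.interpolate import CubicSpline
def path(W,yaw0,tot,vmax,acc,extra=0):
    W=np.array(W,float);s=np.r_[0,np.cumsum(np.linalg.norm(np.diff(W,axis=0),axis=1))]
    c=CubicSpline(s,W);L=s[-1]
    # trapezoid profile
    v=[];n=0
    up=np.arange(acc,vmax+.1,acc);n=int(np.ceil((L-2*up.sum())/vmax));prof=np.r_[up,[vmax]*max(n,0),up[::-1]];prof*=L/prof.sum()
    S=np.cumsum(prof);prev=W[0];y=yaw0;k=len(S)
    f=lambda u:u*u*(3-2*u)
    for i,a in enumerate(S):
        p=c(a);t=tot*(f((i+1)/k)-f(i/k))
        o=off(p-prev,y);print({"offset":[round(q,3) for q in o],"twist":round(t,1)});y-=round(t,1)
        # keep rounding error from building up
        r=np.radians(y+round(t,1));tx=np.array([np.cos(r),np.sin(r),0]);ty=np.array([np.sin(r),-np.cos(r),0]);tz=np.array([0,0,-1])
        q=[round(q,3)*1000 for q in o];prev=prev+q[0]*tx+q[1]*ty+q[2]*tz
        if i%5==4: print("--",prev.round(0),round(y,1))
    print(prev.round(1),y)
E
python3 - <<'E'
from path import *
path([(695.3,-134.7,302),(700,90,430),(655,310,470),(512.6,375.3,465)],179.4,80.5,42,7)
E
```

```text
{'offset': [0.001, 0.003, -0.005], 'twist': 0.5}
{'offset': [0.002, 0.008, -0.009], 'twist': 1.5}
{'offset': [0.002, 0.012, -0.012], 'twist': 2.4}
{'offset': [0.002, 0.019, -0.017], 'twist': 3.2}
{'offset': [0.004, 0.026, -0.018], 'twist': 3.9}
-- [690. -66. 363.] 167.9
{'offset': [0.005, 0.036, -0.021], 'twist': 4.4}
{'offset': [0.009, 0.038, -0.018], 'twist': 4.9}
{'offset': [0.012, 0.039, -0.015], 'twist': 5.3}
{'offset': [0.018, 0.039, -0.014], 'twist': 5.5}
{'offset': [0.023, 0.037, -0.011], 'twist': 5.7}
-- [700. 136. 442.] 142.1
{'offset': [0.028, 0.032, -0.01], 'twist': 5.7}
{'offset': [0.032, 0.025, -0.007], 'twist': 5.7}
{'offset': [0.035, 0.018, -0.006], 'twist': 5.5}
{'offset': [0.037, 0.007, -0.004], 'twist': 5.3}
{'offset': [0.036, -0.003, -0.002], 'twist': 4.9}
-- [646. 321. 471.] 115.0
{'offset': [0.034, -0.015, 0.0], 'twist': 4.4}
{'offset': [0.025, -0.022, 0.001], 'twist': 3.9}
{'offset': [0.016, -0.024, 0.002], 'twist': 3.2}
{'offset': [0.009, -0.022, 0.001], 'twist': 2.4}
{'offset': [0.005, -0.016, 0.001], 'twist': 1.5}
-- [521. 375. 466.] 99.6
{'offset': [0.002, -0.009, 0.001], 'twist': 0.5}
[512.  375.6 465. ] 99.1
```

Emit:
{"api": "play_rows", "payload": {
  "commands": [
    {"offset": [0.001,0.003,-0.005],"twist": 0.5},
    {"offset": [0.002,0.008,-0.009],"twist": 1.5},
    {"offset": [0.002,0.012,-0.012],"twist": 2.4},
    {"offset": [0.002,0.019,-0.017],"twist": 3.2},
    {"offset": [0.004,0.026,-0.018],"twist": 3.9}
  ]
}}

```text
time: 50.05
tool_pos: [690.1, -66.4, 361.0]
tcp_rot: [-3.141, -0.003, 2.926]
contact_force: [0.3, -0.3, -1.3]
grip_width: 13.8
```

Emit:
{"api": "play_rows", "payload": {
  "commands": [
    {"offset": [0.005,0.036,-0.021],"twist": 4.4},
    {"offset": [0.009,0.038,-0.018],"twist": 4.9},
    {"offset": [0.012,0.039,-0.015],"twist": 5.3},
    {"offset": [0.018,0.039,-0.014],"twist": 5.5},
    {"offset": [0.023,0.037,-0.011],"twist": 5.7}
  ]
}}

```text
time: 50.55
tool_pos: [699.7, 137.8, 441.0]
tcp_rot: [-3.141, -0.001, 2.476]
contact_force: [0.5, -0.2, -1.9]
grip_width: 13.6
```

Emit:
{"api": "play_rows", "payload": {
  "commands": [
    {"offset": [0.028,0.032,-0.01],"twist": 5.7},
    {"offset": [0.032,0.025,-0.007],"twist": 5.7},
    {"offset": [0.035,0.018,-0.006],"twist": 5.5},
    {"offset": [0.037,0.007,-0.004],"twist": 5.3},
    {"offset": [0.036,-0.003,-0.002],"twist": 4.9}
  ]
}}

```text
time: 51.05
tool_pos: [645.6, 323.1, 468.6]
tcp_rot: [-3.14, -0.001, 2.004]
contact_force: [-0.3, 0.1, -1.3]
grip_width: 13.8
```

Emit:
{"api": "play_rows", "payload": {
  "commands": [
    {"offset": [0.034,-0.015,0],"twist": 4.4},
    {"offset": [0.025,-0.022,0.001],"twist": 3.9},
    {"offset": [0.016,-0.024,0.002],"twist": 3.2},
    {"offset": [0.009,-0.022,0.001],"twist": 2.4},
    {"offset": [0.005,-0.016,0.001],"twist": 1.5}
  ]
}}

```text
time: 51.55
tool_pos: [519.0, 375.7, 464.2]
tcp_rot: [-3.14, 0.0, 1.739]
contact_force: [1.2, -0.3, -1.0]
grip_width: 14.0
```

Run:
```python
from h import *
o=st();hop(o);crop("scene","s56",360,520,120,280,4);crop("top","t56",0,640,0,400,1.25)
```

```text
51.55 [519.  375.7 464.2] [-1.7989e+02  1.0000e-02  9.9610e+01] F [ 1.2 -0.3 -1. ] M [-0.    0.01  0.01] w 14.0
hopper x,y 164.3 -6.4
```

View pics/s56.png

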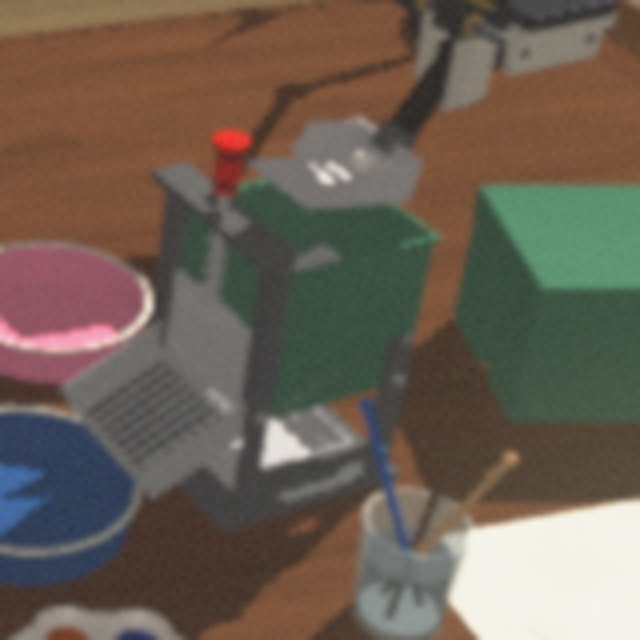

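View pics/t56.png

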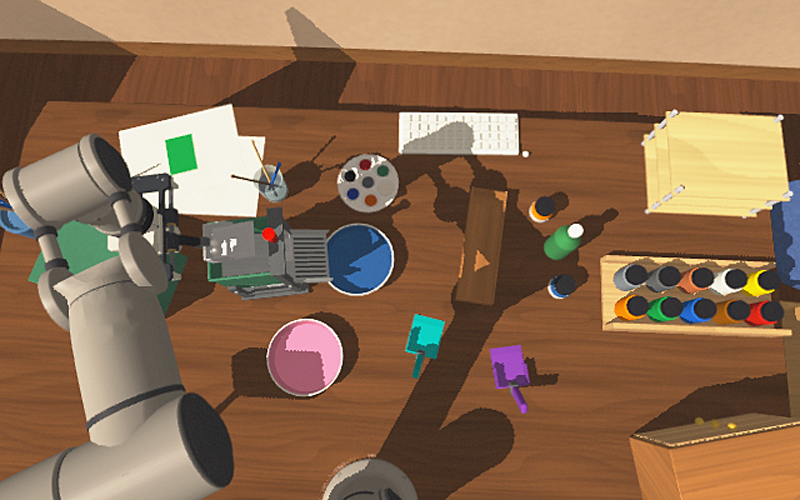

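Run:
```python
from h import *
y=99.6
for f,z in [(.2,-7),(.3,-14),(.3,-16),(.2,-13),(0,-6)]:
    print(off(np.array([-3.8,-17.1,0])*f+[0,0,z],y))
```

```text
[-0.0032, -0.0013, 0.007]
[-0.0049, -0.002, 0.014]
[-0.0049, -0.002, 0.016]
[-0.0032, -0.0013, 0.013]
[0.0, 0.0, 0.006]
```

Emit:
{"api": "play_rows", "payload": {
  "commands": [
    {"offset": [-0.003,-0.0013,0.007],"twist": 0.5},
    {"offset": [-0.005,-0.002,0.014],"twist": 0},
    {"offset": [-0.005,-0.002,0.016],"twist": 0},
    {"offset": [-0.003,-0.0013,0.013],"twist": 0},
    {"offset": [0,0,0.006],"twist": 0}
  ]
}}

```text
time: 52.15
tool_pos: [517.9, 357.0, 406.5]
tcp_rot: [-3.138, 0.001, 1.729]
contact_force: [-1.1, 0.0, -1.2]
grip_width: 13.9
```

Run:
```python
from h import *
o=st();hop(o);crop("scene","s57",360,520,120,280,4)
```

```text
52.15 [517.9 357.  406.5] [-1.7982e+02  8.0000e-02  9.9040e+01] F [-1.1  0.  -1.2] M [ 0.    0.02 -0.01] w 13.9
hopper x,y 145.9 -2.5
```

View pics/s57.png

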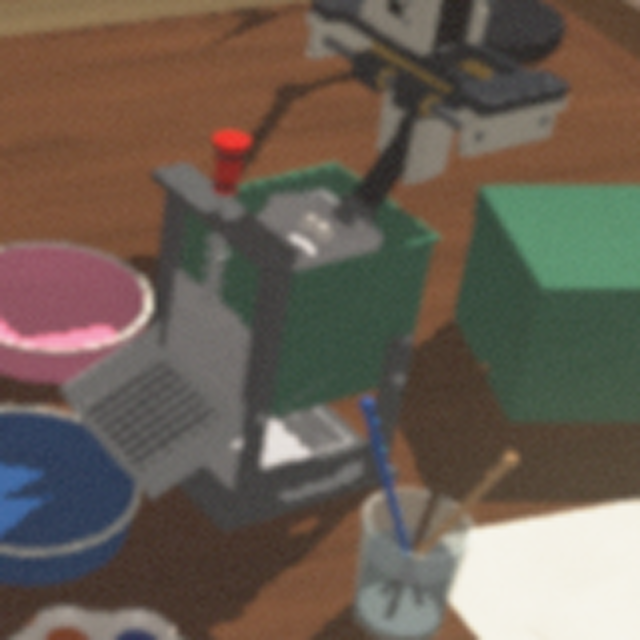

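Emit:
{"api": "play_rows", "payload": {
  "commands": [
    {"offset": [-0.008,0,-0.002],"twist": 0},
    {"offset": [-0.012,0,-0.003],"twist": 0},
    {"offset": [-0.012,0,-0.004],"twist": 0},
    {"offset": [-0.012,0,-0.004],"twist": 0}
  ]
}}

```text
time: 52.6
tool_pos: [524.3, 313.4, 423.1]
tcp_rot: [3.14, -0.001, 1.73]
contact_force: [0.1, 0.9, -1.5]
grip_width: 14.0
```

Emit:
{"api": "play_rows", "payload": {
  "commands": [
    {"offset": [-0.01,0,-0.003],"twist": 0},
    {"offset": [-0.006,0,-0.002],"twist": 0}
  ]
}}

```text
time: 52.8
tool_pos: [526.8, 297.5, 427.8]
tcp_rot: [3.141, -0.0, 1.729]
contact_force: [0.0, 1.5, -1.5]
grip_width: 13.9
```

Run:
```python
from h import *
o=st();hop(o);crop("scene","s58",360,520,120,280,4)
```

```text
52.8 [526.8 297.5 427.8] [ 1.7994e+02 -1.0000e-02  9.9080e+01] F [ 0.   1.5 -1.5] M [ 0.37  0.09 -0.05] w 13.9
hopper x,y 85.8 -2.2
```

View pics/s58.png

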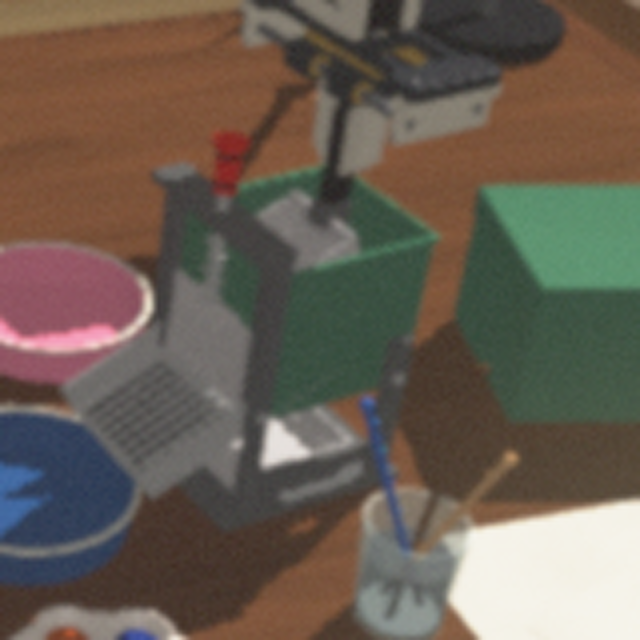

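Emit:
{"api": "play_rows", "payload": {
  "commands": [
    {"offset": [0.004,0,0],"twist": 0},
    {"offset": [0.01,0,0],"twist": 0},
    {"offset": [0.009,0,0],"twist": 0},
    {"offset": [0.003,0,0],"twist": 0}
  ]
}}

```text
time: 53.25
tool_pos: [522.0, 326.2, 426.6]
tcp_rot: [-3.141, -0.0, 1.732]
contact_force: [0.6, -0.3, -1.7]
grip_width: 13.7
```

Run:
```python
from h import *
o=st();hop(o);crop("scene","s59",360,520,120,280,4)
```

```text
53.25 [522.  326.2 426.6] [-1.7997e+02 -1.0000e-02  9.9240e+01] F [ 0.6 -0.3 -1.7] M [-0.06  0.01 -0.07] w 13.7
hopper x,y 114.9 -1.8
```

View pics/s59.png

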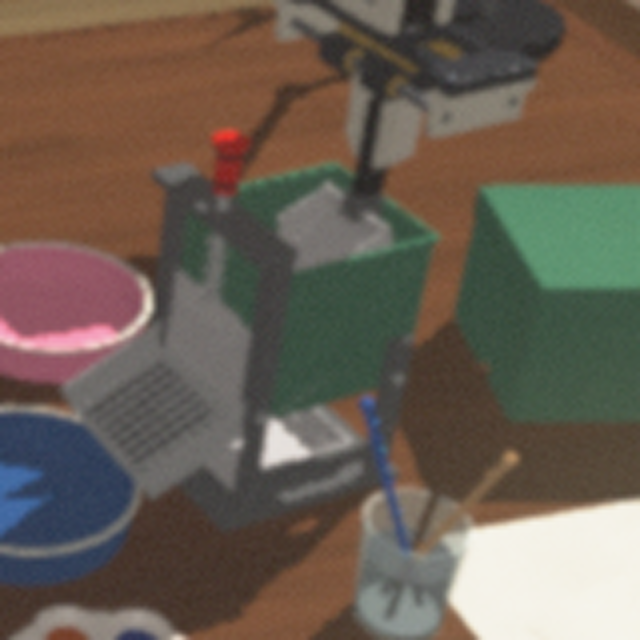

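Run:
```python
from h import *
print(onz("top",[(30/1.25,285/1.25),(185/1.25,310/1.25),(180/1.25,230/1.25)],60))
print(proj("top",[(374,255,0),(446,265,0),(440,370,0),(370,360,0),(395,395,0)])*1.25)
print(proj("scene",[(374,255,0),(446,265,0),(440,370,0),(370,360,0),(395,395,0)])*1.25)
```

```text
[[450.8 810.4  60. ]
 [411.  439.7  60. ]
 [596.6 477.3  60. ]]
[[271.125 332.375]
 [270.    301.625]
 [226.    302.125]
 [226.625 331.875]
 [213.25  320.5  ]]
[[502.375 257.75 ]
 [516.625 272.125]
 [552.125 265.   ]
 [537.    251.5  ]
 [552.75  254.625]]
```

Run:
```python
from h import *
im=cv2.imread("pics/s55.png");cv2.imwrite("pics/z55.png",cv2.resize(im[150:330,400:760],None,fx=2.2,fy=2.2))
```

```text
(no output)
```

View pics/z55.png

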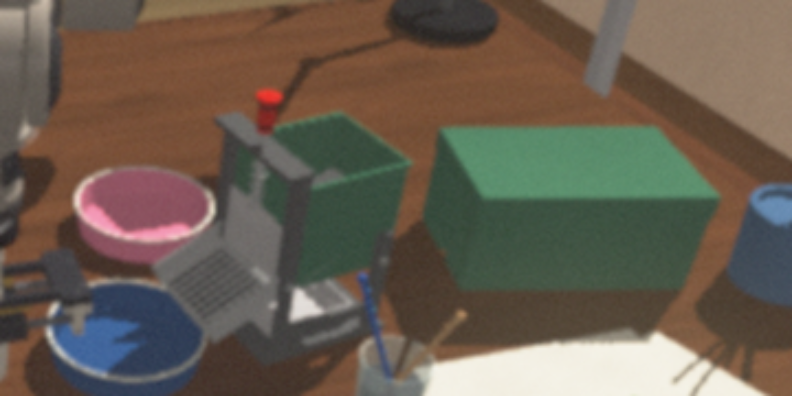

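Emit:
{"api": "play_rows", "payload": {
  "commands": [
    {"offset": [0.002,0,-0.01],"twist": 0},
    {"offset": [0,0,-0.025],"twist": 0},
    {"offset": [0,0,-0.032],"twist": 0},
    {"offset": [0,0,-0.022],"twist": 0}
  ]
}}

```text
time: 53.7
tool_pos: [521.9, 326.3, 519.0]
tcp_rot: [3.139, -0.001, 1.73]
contact_force: [-0.1, -0.0, -2.6]
grip_width: 14.0
```

Run:
```python
from h import *
w=np.array([12,25,38,40,35,22,10.])/182;z=[0,0,-8,-22,-34,-42,-44,-40,-26,-14]
D=np.array([340-522,365-326,0.])
for i in range(10):
    print([round(v,3) for v in off((D*w[i] if i<7 else 0*D)+[0,0,z[i]],99.1)])
print(sum(z)+519)
print(proj("top",[(340,365,0),(323,240,0),(395,250,0)])*1.25)
```

```text
[0.004, -0.011, -0.0]
[0.009, -0.024, -0.0]
[0.014, -0.036, 0.008]
[0.015, -0.038, 0.022]
[0.013, -0.033, 0.034]
[0.008, -0.021, 0.042]
[0.004, -0.009, 0.044]
[0.0, 0.0, 0.04]
[0.0, 0.0, 0.026]
[0.0, 0.0, 0.014]
289
[[223.    344.75 ]
 [275.375 354.75 ]
 [274.125 323.5  ]]
```

Run:
```python
from h import *
print(onz("top",[(305/1.25,358/1.25),(267/1.25,358/1.25),(305/1.25,319/1.25)],36))
print(proj("top",[(400,110,36),(552,61,36)])*1.25)
```

```text
[[318.3 163.1  36. ]
 [314.2 248.9  36. ]
 [405.7 170.7  36. ]]
[[331.25  322.75 ]
 [357.125 258.625]]
```

Run:
```python
from h import *
for z in (0,60,100,150): print(z,onz("top",[(185/1.25,310/1.25),(180/1.25,230/1.25)],z)[:,:2].tolist(), onz("scene",[((400+482/2.2)/1.25,(150+197/2.2)/1.25),((400+440/2.2)/1.25,(150+128/2.2)/1.25)],z)[:,:2].tolist())
print(onz("scene",[((400+462/2.2)/1.25,(150+289/2.2)/1.25),((400+424/2.2)/1.25,(150+222/2.2)/1.25)],0))
```

```text
0 [[416.6, 465.8], [611.4, 505.4]] [[373.2, 613.9], [195.5, 659.8]]
60 [[411.0, 439.7], [596.6, 477.3]] [[453.1, 548.5], [288.0, 591.2]]
100 [[407.2, 422.2], [586.6, 458.6]] [[506.4, 504.9], [349.6, 545.4]]
150 [[402.6, 400.4], [574.2, 435.2]] [[572.9, 450.4], [426.7, 488.2]]
[[543.9 479.    0. ]
 [406.5 510.6   0. ]]
```

Run:
```python
from h import *
w=np.array([14,28,38,40,34,20,8.])/182;z=[0,0,0,-10,-22,-36,-44,-44,-38,-24,-12]
D=np.array([-144,59,0.])
for i in range(11):
    print([round(v,3) for v in off((D*w[i] if i<7 else 0*D)+[0,0,z[i]],99.1)])
print(sum(z)+519)
```

```text
[0.006, -0.01, -0.0]
[0.013, -0.02, -0.0]
[0.017, -0.028, -0.0]
[0.018, -0.029, 0.01]
[0.015, -0.025, 0.022]
[0.009, -0.015, 0.036]
[0.004, -0.006, 0.044]
[0.0, 0.0, 0.044]
[0.0, 0.0, 0.038]
[0.0, 0.0, 0.024]
[0.0, 0.0, 0.012]
289
```

Emit:
{"api": "play_rows", "payload": {
  "commands": [
    {"offset": [0.006,-0.01,0],"twist": 0},
    {"offset": [0.013,-0.02,0],"twist": 0},
    {"offset": [0.017,-0.028,0],"twist": 0},
    {"offset": [0.018,-0.029,0.01],"twist": 0},
    {"offset": [0.015,-0.025,0.022],"twist": 0}
  ]
}}

```text
time: 54.2
tool_pos: [398.3, 377.3, 484.1]
tcp_rot: [3.14, -0.001, 1.731]
contact_force: [-0.0, 1.2, -1.8]
grip_width: 13.9
```

Emit:
{"api": "play_rows", "payload": {
  "commands": [
    {"offset": [0.009,-0.015,0.036],"twist": 0},
    {"offset": [0.004,-0.006,0.044],"twist": 0},
    {"offset": [0,0,0.044],"twist": 0},
    {"offset": [0,0,0.038],"twist": 0},
    {"offset": [0,0,0.022],"twist": 0}
  ]
}}

```text
time: 54.7
tool_pos: [375.7, 385.5, 296.0]
tcp_rot: [-3.136, 0.003, 1.731]
contact_force: [-0.3, -0.1, -0.9]
grip_width: 14.5
```

Run:
```python
from h import *
o=st();crop("scene","s60",320,520,120,260,4);crop("top","t60",100,360,140,340,3)
```

```text
54.7 [375.7 385.5 296. ] [-1.7969e+02  1.6000e-01  9.9170e+01] F [-0.3 -0.1 -0.9] M [-0.07  0.07  0.01] w 14.5
```

View pics/s60.png

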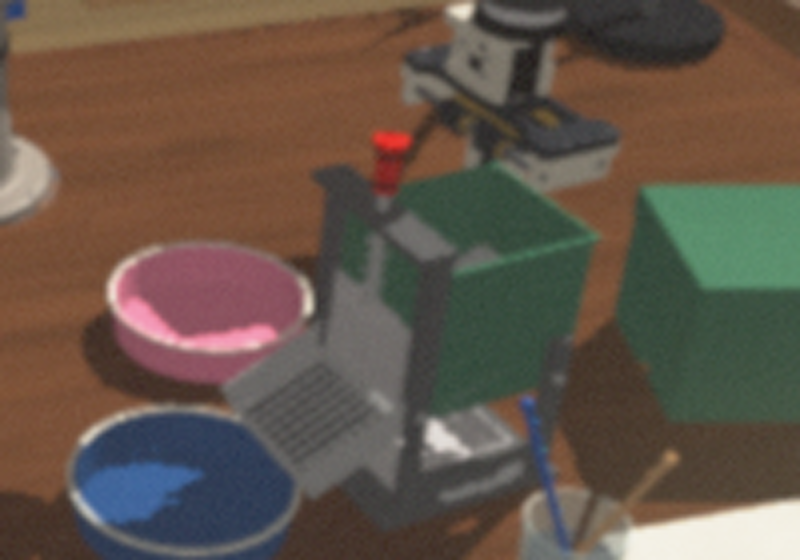

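View pics/t60.png

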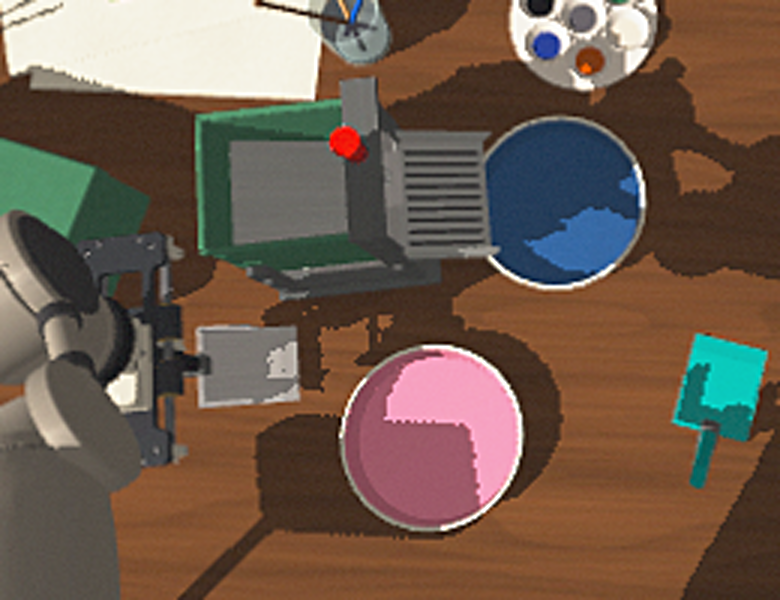

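Emit:
{"api": "play_rows", "payload": {
  "commands": [
    {"offset": [0,0,0.014],"twist": 0},
    {"offset": [0,0,0.011],"twist": 0},
    {"offset": [0,0,0.009],"twist": 0},
    {"offset": [0,0,0.008],"twist": 0},
    {"offset": [0,0,0.007],"twist": 0}
  ]
}}

```text
time: 55.3
tool_pos: [377.9, 386.4, 250.9]
tcp_rot: [3.141, -0.001, 1.73]
contact_force: [-0.7, 0.6, 2.1]
grip_width: 14.4
```

Emit:
{"api": "play_rows", "payload": {
  "commands": [
    {"offset": [0,0,0.005],"twist": 0},
    {"offset": [0,0,0],"twist": 0}
  ]
}}

```text
time: 55.5
tool_pos: [377.7, 386.2, 245.2]
tcp_rot: [-3.141, 0.001, 1.73]
contact_force: [-0.5, -0.4, -2.0]
grip_width: 13.9
```

Emit:
{"api": "play_rows", "payload": {
  "commands": [
    {"offset": [0,0,0.003],"twist": 0},
    {"offset": [0,0,0.001],"twist": 0}
  ]
}}

```text
time: 55.7
tool_pos: [377.9, 386.3, 241.9]
tcp_rot: [3.141, -0.0, 1.73]
contact_force: [-0.3, 0.5, 2.8]
grip_width: 13.6
```

Emit:
{"api": "play_rows", "payload": {
  "commands": [
    {"offset": [0,0,0],"twist": 0},
    {"offset": [0,0,0],"twist": 0},
    {"offset": [0,0,0],"twist": 0}
  ],
  "jaw": 150
}}

```text
time: 56.0
tool_pos: [377.9, 386.3, 242.0]
tcp_rot: [3.141, -0.0, 1.73]
contact_force: [-0.7, 0.2, -0.6]
grip_width: 33.7
```

Run:
```python
from h import *
o=st();crop("top","t61",100,360,140,340,3)
```

```text
56.0 [377.9 386.3 242. ] [ 1.7999e+02 -1.0000e-02  9.9130e+01] F [-0.7  0.2 -0.6] M [-0.06  0.06 -0.06] w 33.7
```

View pics/t61.png

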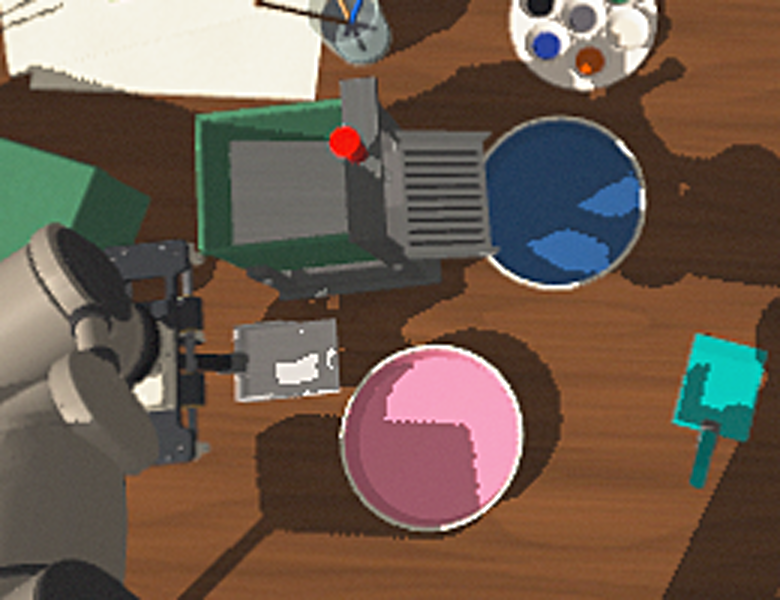

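Run:
```python
from h import *
D=np.array([539.3-377.9,200.5-386.3,0]);L=np.linalg.norm(D)
up=[15,35,48,48,45,30,14,5,0,0];m=[0,0,10,25,40,47,47,40,27,10];s=sum(m)
for u,a in zip(up,m): print([round(v,3) for v in off(D*a/s+[0,0,u],99.1)])
```

```text
[0.0, 0.0, -0.015]
[0.0, 0.0, -0.035]
[-0.009, 0.005, -0.048]
[-0.021, 0.013, -0.048]
[-0.034, 0.021, -0.045]
[-0.04, 0.025, -0.03]
[-0.04, 0.025, -0.014]
[-0.034, 0.021, -0.005]
[-0.023, 0.014, -0.0]
[-0.009, 0.005, -0.0]
```

Emit:
{"api": "play_rows", "payload": {
  "commands": [
    {"offset": [0,0,-0.012],"twist": 0},
    {"offset": [0,0,-0.035],"twist": 0},
    {"offset": [-0.009,0.005,-0.048],"twist": 0},
    {"offset": [-0.021,0.013,-0.048],"twist": 0},
    {"offset": [-0.034,0.021,-0.045],"twist": 0}
  ],
  "jaw": 80
}}

```text
time: 56.55
tool_pos: [420.3, 335.8, 422.6]
tcp_rot: [3.139, -0.002, 1.733]
contact_force: [0.5, -0.3, -0.4]
grip_width: 62.5
```

Emit:
{"api": "play_rows", "payload": {
  "commands": [
    {"offset": [-0.04,0.025,-0.03],"twist": 0},
    {"offset": [-0.04,0.025,-0.016],"twist": 0},
    {"offset": [-0.034,0.021,-0.006],"twist": 0},
    {"offset": [-0.023,0.014,0],"twist": 0},
    {"offset": [-0.009,0.005,0],"twist": 0}
  ]
}}

```text
time: 57.05
tool_pos: [530.7, 207.5, 468.5]
tcp_rot: [3.14, 0.0, 1.727]
contact_force: [0.5, 0.2, -0.2]
grip_width: 63.1
```

Run:
```python
from h import *
o=st();d=np.array([539.3,200.5,0])-[*o['tool_pos'][:2],0];print(off(d,np.degrees(o['tcp_rot'][2])));crop("top","t62",100,360,140,340,3);crop("scene","s62",320,520,80,260,4)
```

```text
57.05 [530.7 207.5 468.5] [1.7993e+02 2.0000e-02 9.8960e+01] F [ 0.5  0.2 -0.2] M [-0.1   0.08  0.01] w 63.1
[-0.0082, 0.0074, -0.0]
```

View pics/t62.png

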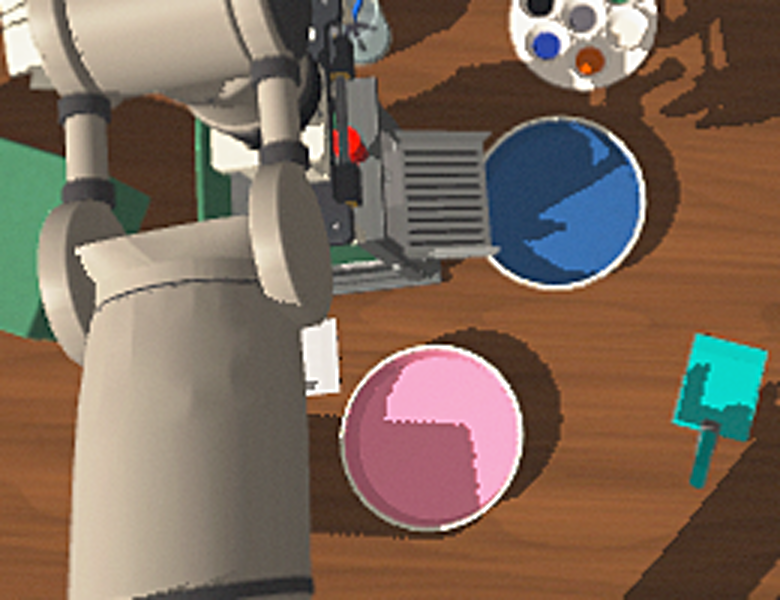

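View pics/s62.png

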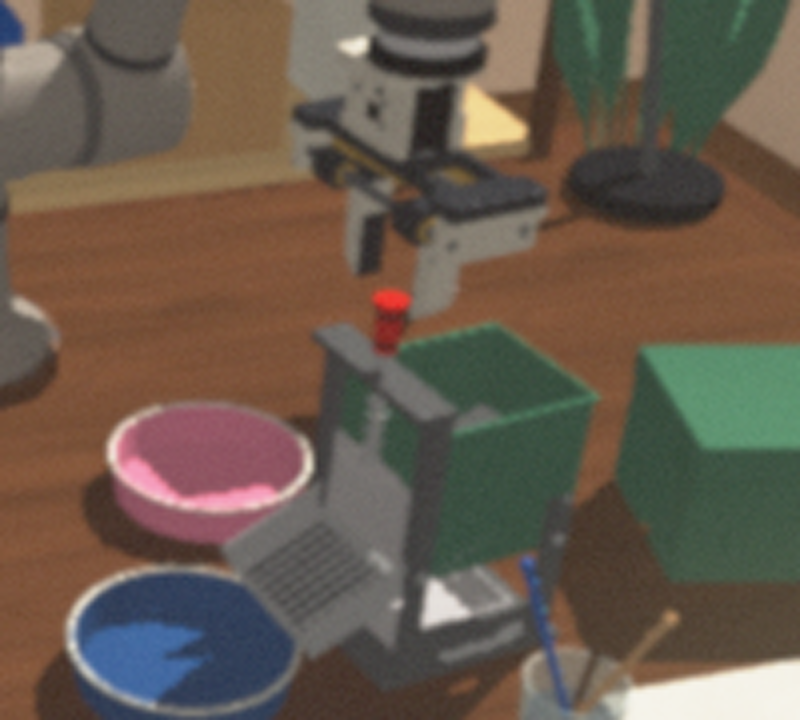

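Emit:
{"api": "play_rows", "payload": {
  "commands": [
    {"offset": [-0.007,0.006,0],"twist": 0},
    {"offset": [0,0,0.008],"twist": 0},
    {"offset": [0,0,0.014],"twist": 0},
    {"offset": [0,0,0.012],"twist": 0},
    {"offset": [0,0,0.006],"twist": 0}
  ]
}}

```text
time: 57.65
tool_pos: [536.1, 204.3, 425.9]
tcp_rot: [-3.139, 0.0, 1.731]
contact_force: [0.8, -0.7, 0.5]
grip_width: 63.1
```

Run:
```python
from h import *
o=st();d=np.array([539.3,200.5,0])-[*o['tool_pos'][:2],0];print(off(d,np.degrees(o['tcp_rot'][2])))
```

```text
57.65 [536.1 204.3 425.9] [-179.85    0.     99.19] F [ 0.8 -0.7  0.5] M [-0.1   0.04 -0.01] w 63.1
[-0.0043, 0.0026, -0.0]
```

Emit:
{"api": "play_rows", "payload": {
  "commands": [
    {"offset": [-0.0043,0.0026,-0.001],"twist": 0},
    {"offset": [0,0,0],"twist": 0}
  ]
}}

```text
time: 57.85
tool_pos: [540.3, 199.7, 429.0]
tcp_rot: [3.141, 0.0, 1.73]
contact_force: [1.3, 0.6, 0.3]
grip_width: 62.5
```

Emit:
{"api": "play_rows", "payload": {
  "commands": [
    {"offset": [0,0,0],"twist": 0},
    {"offset": [0,0,0],"twist": 0},
    {"offset": [0,0,0],"twist": 0},
    {"offset": [0,0,0],"twist": 0},
    {"offset": [0,0,0],"twist": 0}
  ],
  "jaw": 255
}}

```text
time: 58.35
tool_pos: [539.9, 199.9, 428.7]
tcp_rot: [3.141, -0.0, 1.73]
contact_force: [-0.7, 0.1, -0.9]
grip_width: 27.7
```

Run:
```python
from h import *
o=st();crop("scene","s63",320,480,140,300,4)
```

```text
58.35 [539.9 199.9 428.7] [ 1.7999e+02 -1.0000e-02  9.9140e+01] F [-0.7  0.1 -0.9] M [-0.09  0.04 -0.04] w 27.7
```

View pics/s63.png

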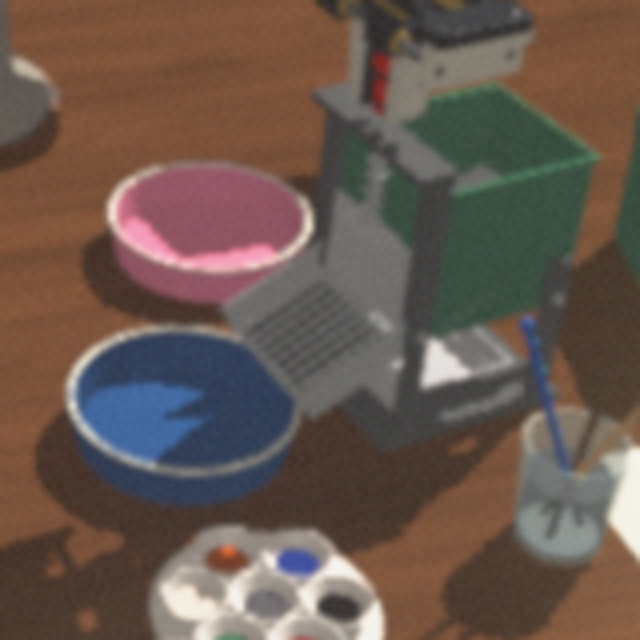

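Emit:
{"api": "play_rows", "payload": {
  "commands": [
    {"offset": [0,0,0],"twist": 0},
    {"offset": [0,0,0],"twist": 0},
    {"offset": [0,0,0],"twist": 0}
  ]
}}

```text
time: 58.7
tool_pos: [540.0, 199.9, 428.7]
tcp_rot: [3.141, -0.0, 1.73]
contact_force: [1.5, 0.2, 0.0]
grip_width: 23.2
```

Emit:
{"api": "play_rows", "payload": {
  "commands": [
    {"offset": [0,0,0],"twist": 0},
    {"offset": [0,0,-0.001],"twist": 0}
  ]
}}

```text
time: 58.9
tool_pos: [540.1, 199.9, 429.0]
tcp_rot: [-3.141, -0.0, 1.73]
contact_force: [4.2, 2.1, -6.4]
grip_width: 23.0
```

Emit:
{"api": "play_rows", "payload": {
  "commands": [
    {"offset": [0,0,-0.002],"twist": 0},
    {"offset": [0,0,-0.003],"twist": 0},
    {"offset": [0,0,-0.003],"twist": 0},
    {"offset": [0,0,-0.003],"twist": 0},
    {"offset": [0,0,-0.003],"twist": 0}
  ]
}}

```text
time: 59.4
tool_pos: [540.2, 199.9, 442.7]
tcp_rot: [-3.141, -0.0, 1.73]
contact_force: [5.6, 1.6, -8.9]
grip_width: 23.2
```

Run:
```python
from h import *
o=st();crop("scene","s64",320,480,140,300,4)
```

```text
59.4 [540.2 199.9 442.7] [-1.7994e+02 -1.0000e-02  9.9130e+01] F [ 5.6  1.6 -8.9] M [ 0.13 -0.75 -0.04] w 23.2
```

View pics/s64.png

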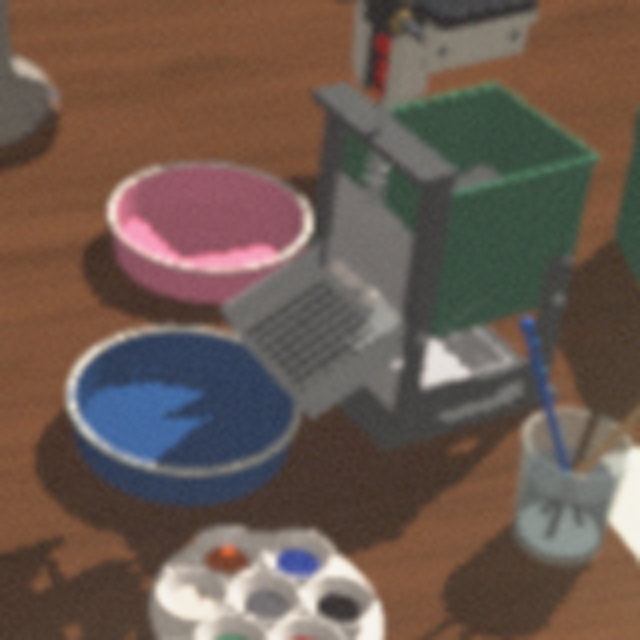

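Emit:
{"api": "play_rows", "payload": {
  "commands": [
    {"offset": [0,0,-0.004],"twist": 0},
    {"offset": [0,0,-0.004],"twist": 0},
    {"offset": [0,0,-0.004],"twist": 0},
    {"offset": [0,0,-0.003],"twist": 0},
    {"offset": [0,0,-0.001],"twist": 0}
  ]
}}

```text
time: 59.95
tool_pos: [540.2, 199.9, 458.4]
tcp_rot: [-3.14, -0.0, 1.73]
contact_force: [6.7, 2.0, -10.5]
grip_width: 23.5
```

Run:
```python
from h import *
o=st();crop("scene","s65",320,480,140,300,4)
```

```text
59.95 [540.2 199.9 458.4] [-179.92   -0.     99.13] F [  6.7   2.  -10.5] M [ 0.17 -0.85 -0.03] w 23.5
```

View pics/s65.png

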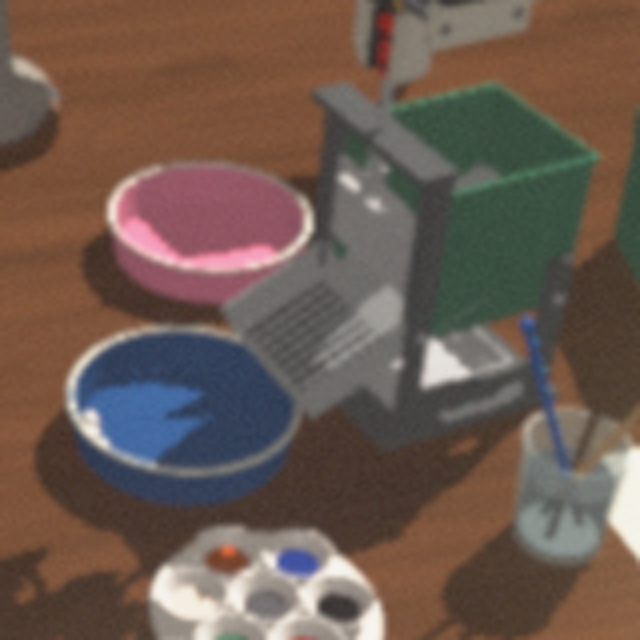

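Emit:
{"api": "play_rows", "payload": {
  "commands": [
    {"offset": [0,0,0],"twist": 0},
    {"offset": [0,0,0],"twist": 0},
    {"offset": [0,0,0],"twist": 0},
    {"offset": [0,0,0],"twist": 0},
    {"offset": [0,0,0],"twist": 0}
  ]
}}

```text
time: 60.5
tool_pos: [540.3, 199.9, 458.1]
tcp_rot: [-3.14, -0.0, 1.73]
contact_force: [6.3, 2.1, -11.1]
grip_width: 23.3
```

Run:
```python
from h import *
o=st();a=viewer.capture("scene")[:,:,::-1];b=viewer.capture("top")[:,:,::-1]
A=cv2.resize(a[215:275,330:400],None,fx=5.7,fy=5.7,interpolation=cv2.INTER_CUBIC)
B=cv2.resize(b[170:240,250:325],None,fx=5,fy=5,interpolation=cv2.INTER_CUBIC)
h=min(len(A),len(B));cv2.imwrite("pics/p66.png",np.hstack([A[:h],B[:h]]))
```

```text
60.5 [540.3 199.9 458.1] [-179.9    -0.     99.13] F [  6.3   2.1 -11.1] M [ 0.1  -0.88 -0.01] w 23.3
```

View pics/p66.png

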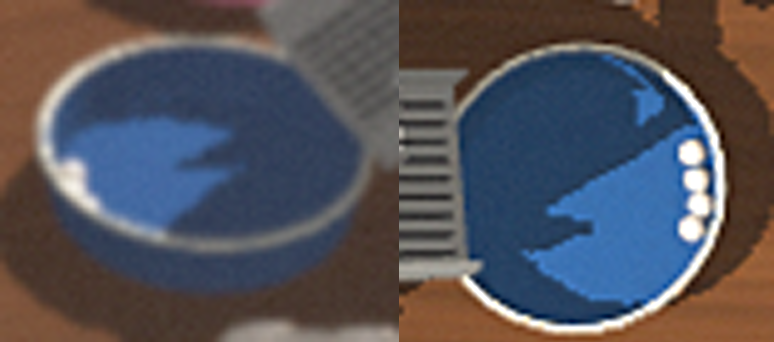

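Run:
```python
from plant import ticket
print(ticket.close_job())
from h import *
st()
```

```text
the job is handed in; nothing more can be done
None
the job is handed in; nothing more can be done
```

I handed the job in at about 60.6 s of the 72 s limit. Four of the five balls are in the blue pan, and the gripper is holding the knob with the shutter at half.

**What I did:** The scoop loaded two balls into the hopper in an earlier run. For the other two, I pushed them into line with the scoop, scooped them against the keyboard's near edge and tipped them in. I then set the scoop down on the bench behind the hopper, gripped the red knob and lifted it slowly.

**Last checks:**
- **Balls:** The last top picture shows four balls lying in the blue pan. The fifth was not recovered and lies on the bench at the end of the keyboard.
- **Shutter:** The gripper had risen 29.4 mm from the shut position. The pull was 11.1 N, against about 11 N expected at half. I checked the lift only by tool height and force, since the gripper hides the knob in the pictures.
- **Scoop:** Before I let go, it was at the height that means flat on the bench. The picture after release shows it lying on the bench. A later one, with the arm hiding most of it, shows its front end still in place.
- **Pan:** It was still under the chute lip in the last pictures. I did not measure its position again.

**What did not go as intended:**
- **Spilled balls:** Three balls ended up on the bench during the job.
- **Keyboard:** The scoop pressed against it with about 13 N.
- **Knob grip:** The fingers stopped at 23 mm instead of the 18 mm of the knob's barrel. They were probably on its rings or cap edge. The grip held, with no slip showing in the force.
- **Sideways force:** There was about 6–7 N of sideways force at the knob when I handed in.

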